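Fill the bowl feeder under the low rack and start it

TASK

Pour all four steel balls from the scoop into the bowl of the feeder that stands under the low wire rack, without bumping the rack, then put the empty scoop back upright on the bench where it stood. Last, press the rocker switch on the control box so that it snaps over to its other side, and leave the other things on the bench as they are.

Things in the scene. Friction and masses are not known exactly. Their poses are not given: they have to be found in the camera images.
- scoop_grip (a point): Grip point on the straight black handle of the loose steel scoop, 40 mm above the scoop's underside. x runs along the handle to the trough, y across, z up. The handle bar is level, 16 mm wide, 20 mm high, from 47 mm behind this point to 89 mm ahead. At the start the scoop stands left or right of the rack, handle roughly towards the robot (yaw within 0.4). About 0.18 kg empty.
- scoop_trough (a point): Centre of the scoop's open trough at lip height: 135 mm ahead (+x) of the grip point and 7 mm lower, same axes. Trough 84 mm long (x), upright end walls, 3 mm sheet, 22 mm wide flat floor 27 mm below this point, underside with two 50 mm wide foot strips 33 mm below it. Handle bracket 24 mm wide, up to 17 mm above it, at the rear end.
- scoop_lip (a point): Middle of the trough's +y pouring lip, 49 mm from the trough's centre; the -y lip is its mirror image. Both long sides slope at 35 degrees from level up to straight lips. Roll the scoop about its x axis by more than 35 degrees and the balls roll out over the low lip; about 45 degrees empties it, and the other lip then stands about 70 mm higher.
- ball0_center (a point): Centre of one of four loose steel balls, 18 mm in diameter, 24 g, that start in the scoop's trough.
- ball1_center (a point): Centre of one of four loose steel balls, 18 mm in diameter, 24 g, that start in the scoop's trough.
- ball2_center (a point): Centre of one of four loose steel balls, 18 mm in diameter, 24 g, that start in the scoop's trough.
- ball3_center (a point): Centre of one of four loose steel balls, 18 mm in diameter, 24 g, that start in the scoop's trough.
- rack: Fixed low wire rack, 220 mm deep (x, away from the robot), 320 mm wide (y). Origin on the bench under its centre. Shelf underside 165 mm, upper side 173 mm above the bench; four 12 mm square posts at x +-103, y +-153 mm; open on all sides below. Cartons and a tub, up to 55 mm tall, stand on the shelf's left and right ends at x above -20 mm. Front edge at x = -110 mm.
- feeder_rim (a point): Centre of the mouth of the fixed feeder's round aluminium bowl, 55 mm above the bench, under the rack, 80 mm behind its front edge. The bowl is 130 mm across outside at the rim, 122 mm inside; its flat inner floor is 31 mm below the rim; it stands on a round grey foot.
- rocker_pivot (a point): Pivot of the rocker, 58 mm above the bench, over the centre of the fixed grey control box (90 x 80 mm, 45 mm high), on the side of the rack away from the scoop. x from the raised end (-x, robot side) to the low end, y along the pivot. Black paddle 70 mm long (x), 40 mm wide, 8 mm thick, underside through the pivot, tilted 0.3 rad; upper face 16 mm above the pivot at x = -26 mm.
- rocker (a joint): Angle of the rocker, rad: 0 at the start (-x end up), 0.3 at the centre, 0.6 fully over (-x end down). An over-centre spring holds it at either end. About 4 N straight down on the raised end, 26 mm from the pivot, tips it; some 9 mm down it passes its centre and snaps over.
- tape: Bystander: cardboard tape core, ring 90 mm across, 40 mm high, flat on the bench in front of the rack. Origin at its underside centre.
- knife: Bystander: closed utility knife lying on the bench in front of the rack, 140 mm long (x), 22 mm wide, 14 mm high, with a short 28 mm tip beyond +x. Origin at its underside centre.
- can: Bystander: upright metal can, 60 mm across, 100 mm high, just beyond the scoop's trough. Origin at its underside centre.
- carton: Bystander: small cardboard carton 50 x 40 mm, 45 mm high, beside the scoop's handle. Origin at its underside centre.
- spray: Bystander: upright white bottle, 56 mm across, 160 mm high, just beyond the control box. Origin at its underside centre.
- jar: Bystander: jar 48 mm across, 55 mm high, under the rear of the rack. Origin at its underside centre.
- pack: Bystander: small cardboard pack 40 x 60 mm, 40 mm high, under the rear of the rack. Origin at its underside centre.
Mind the look-alikes: they are no part of the job. Of the things that look like the part that bears scoop_grip, the larger one is meant.

How it is judged:
On the way, in this order (a step that is already met when the one before it is completed fails the run):
1. the scoop is lifted off the bench with all four balls in it (height (world z) of scoop_grip above 0.07 m and height (world z) of each of ball0_center, ball1_center, ball2_center, ball3_center above 0.04 m and distance between each of ball0_center, ball1_center, ball2_center, ball3_center and scoop_grip below 0.19 m), for 0.1 s.
2. all four balls are in the feeder's bowl (horizontal distance between each of ball0_center, ball1_center, ball2_center, ball3_center and feeder_rim below 0.058 m and height (world z) of ball0_center between 0.02 and 0.058 m and height (world z) of ball1_center between 0.02 and 0.058 m and height (world z) of ball2_center between 0.02 and 0.058 m and height (world z) of ball3_center between 0.02 and 0.058 m), for 0.2 s.
3. the scoop stands upright on the bench where it stood, let go (distance of scoop_grip from where it was at the start of the episode below 0.06 m and height (world z) of scoop_grip below 0.046 m and angle between scoop_grip's own z axis and vertical below 0.12 rad and contact force between the fingers and scoop below 0.1 N), for 0.2 s.
4. the rocker has snapped over (value of joint rocker above 0.5 rad), for 0.2 s.
At the end, for the whole second after the job is handed in: All four balls lie in the feeder's bowl, the scoop stands upright (within 0.12 rad) on the bench, let go, its grip point within 60 mm of where it was at the start, and the rocker is over (above 0.5 rad) (all of step 2 and all of step 3 and value of joint rocker above 0.5 rad); the robot touches nothing.
It fails at once if the rack is bumped with more than 15 N (contact force between rack and anything else above 15 N).
It fails at once if one of the other things on the bench is moved more than 30 mm or tipped over (distance of any of tape, knife, can, carton, spray, jar, pack from where it was at the start of the episode above 0.03 m or angle between any of tape, knife, can, carton, spray, jar, pack's own z axis and vertical above 0.5 rad).
It also fails if it takes over 64 s, if anything falls off the work surface, if the arm or the gripper's body presses on something with over 40 N, if the wrist force passes 120 N, or if a joint passes its speed limit or range.

ROBOT

A 6-joint arm with a two-finger parallel gripper is mounted at the origin on the work surface. World frame = base frame: x ahead of the robot, y to its left, z up, the work surface at z = 0. Lengths are in m, angles in rad, forces in N, time in s.
With the tool pointing down it reaches from about 0.425 to 0.95 m from the base axis. Payload 3.5 kg.
Tool frame: the origin (TCP) lies between the finger pads; the fingertips stand 11 mm ahead of it and the grasp point (between the pads) lies 8 mm behind it (ctrl.tcp_to_tips is the distance from the TCP to the fingertips, in m); z points along the fingers, y is the direction in which the jaws open and shut (so a half turn about z gives the same grasp; the last joint's range is limited). The gripper opens to 85 mm and grips with 20 to 120 N. Pads are 22 mm wide; open, the fingers measure 114 mm over their backs; the gripper's body (76 mm by 85 mm) begins 54 mm behind the grasp point. The pads swing forward as they close: fully open they stand 13 mm farther back than shut.
Start: joints at [1.077, 0.286, 1.577, -0, 1.279, -0.15], TCP at [0.227, 0.635, 0.242] pointing down, gripper open.
Joint ranges: [-2.77, 2.77], [-0.9, 2.22], [0.21, 2.48], [-1.53, 4.67], [0.24, 2.81], [-2.84, 2.84]. Speed limits (rad/s): [2.79, 2.79, 3.14, 3.14, 3.14, 3.14].

INTERFACE

Orientations are given as a unit quaternion [x, y, z, w].
In Python, from plant import monitor, vision, workorder, ctrl gives the robot as it stands.
- The arm moves only by the tool jog_arm, never from a script. Its argument "series" is a list of rows, each a list of 4 numbers: the shift along the tool's x, y, z in m, then the turn about the tool's z in rad. In form: [[tx, ty, tz, spin], ...]. A call has exactly 8 rows; each row shifts and turns the pose as measured when the row begins, along the tool's axes as they then stand; what a row does not reach is not made up. A row lasts 1/12 s, in which the tool goes at most 41.7 mm and 7.16 degrees, less where a joint would pass 70% of its speed; a pose out of reach is approached as far as the arm can. A call is refused whole if a number of a shift passes 0.0417 or a number of a turn 0.125, either way. A call with a gripper value outside its range is refused whole. "grip" is the finger opening in m, from 0 to 0.0854, set as the call begins (left out, the last holds). The fingers move at their own pace and stop on an object; "grip_force" is the grip in N (left out, the last holds). Time passes only in rows, so rows that do not move let the fingers close, or fill a call up. It gives the time, the measured TCP pose, the force and the opening at its end, in the units of the state.
- monitor.get_state(): the state, without advancing time (a new reading comes with each control period).
- vision.read_camera(name): name is "side" or "top" or "wrist"; returns the picture (420x560x3 uint8, red, green, blue); there is no depth.
- vision.get_calibration(name): a dict with "vfov" (degrees; the focal length in pixels is half the picture's height over the tangent of half this angle, whatever the lens; pixels are square), "cx", "cy" (the principal point, pixels), "R" (3x3) and "t" (3): a world point X has camera coordinates R X + t. Camera axes: x right, y down, z forward; pixel columns grow to the right and rows downward; lengths in m; the calibration is good to about 2 mm. A picture is of the moment at which its call begins: read the wrist's pose just before it. get_calibration takes no time and is no camera call; for the wrist camera it gives the pose at the moment of the call.
- workorder.sign_off(): hands the job in, once; it reports no verdict.
The state is a dict: "time": time; "qpos": joint angles; "dq": joint speeds; "joint_efforts": joint torques, N m; "eef_pos": TCP position; "tcp_rot": TCP orientation; "contact_force": force on the tool from outside, world axes, zero at the start; "wrist_torque": the same for the moment, N m; "opening": opening from 0.0 (shut) to 1.0 (fully open).
Only numpy, scipy, OpenCV 4.12 (cv2) and the standard library are available. Lean on these libraries where they do the work, as an engineer would, in place of code of your own. Each camera call takes 0.05 s, during which the arm holds its last target.

## Working session

There is one attempt and no reset: what is moved stays moved. The work goes in short steps, Python scripts to look and compute and a tool call to move; the robot and the scene stay as the last step left them, time stands still between calls to the robot, and variables do not carry over. Pictures are saved under pics/ and viewed, and the job is handed in when it is done.

Besides the shell and the picture viewer there is one more tool, called after "Emit:" in YAML: its name, and indented under it one key for each argument. jog_arm: Moves the arm, as the interface text tells. Its arguments: {"type":"object","properties":{"series":{"type":"array","items":{"type":"array","items":{"type":"number"}}},"grip":{"type":"number"},"grip_force":{"type":"number"}},"required":["series"]}

```bash
ls; mkdir -p pics; python3 - <<'E'
from plant import monitor, vision, workorder, ctrl
import cv2
s=monitor.get_state();print(s)
for n in ["side","top","wrist"]:
    c=vision.get_calibration(n);print(n,c)
    im=vision.read_camera(n);cv2.imwrite(f"pics/{n}0.png",im[:,:,::-1])
print(ctrl.tcp_to_tips)
E
```

```text
pics
{'time': 0.0, 'qpos': array([ 1.07700211e+00,  2.87171029e-01,  1.57813795e+00,  5.29681526e-06,
        1.27857495e+00, -1.49997705e-01]), 'dq': array([-0.00030317, -0.00288918, -0.00058605,  0.00047998,  0.00258832,
        0.00117756]), 'joint_efforts': array([ 5.00766055e-04, -4.05998111e+01, -2.92617989e+01, -1.46812854e-04,
        5.86410257e-03, -4.88734440e-07]), 'eef_pos': array([0.22719576, 0.63496887, 0.2409647 ]), 'tcp_rot': array([ 1.71053579e-01,  9.85261062e-01, -1.08599187e-03, -3.64845281e-04]), 'contact_force': array([ 0.95501336, -0.10242902,  0.4012585 ]), 'wrist_torque': array([-0.00651617, -0.08478373, -0.00755966]), 'opening': 1.0019121898560965}
side {'vfov': 48.18097128480588, 'cx': 280.6627546505359, 'cy': 210.29379281701705, 'R': array([[ 0.97608739, -0.21736707, -0.00222797],
       [-0.16183371, -0.71979545, -0.67505878],
       [ 0.14513187,  0.65927692, -0.73776058]]), 't': array([-0.52644116,  0.1647827 ,  1.54492075])}
top {'vfov': 51.917885394173624, 'cx': 281.063935240067, 'cy': 207.8394366296842, 'R': array([[ 0.01963936, -0.99978842,  0.00611593],
       [-0.97867372, -0.02047494, -0.20439797],
       [ 0.20447995, -0.00197126, -0.97886877]]), 't': array([0.01532274, 0.54580053, 1.04681411])}
wrist {'vfov': 59.38285371689734, 'cx': 278.58973244132784, 'cy': 209.54002104047203, 'R': array([[ 0.33701964,  0.94149281, -0.00300957],
       [ 0.90480536, -0.32299988,  0.27748574],
       [ 0.26027874, -0.09624122, -0.96072504]]), 't': array([-0.67440887, -0.03580148,  0.37944643])}
0.011
```

View pics/top0.png

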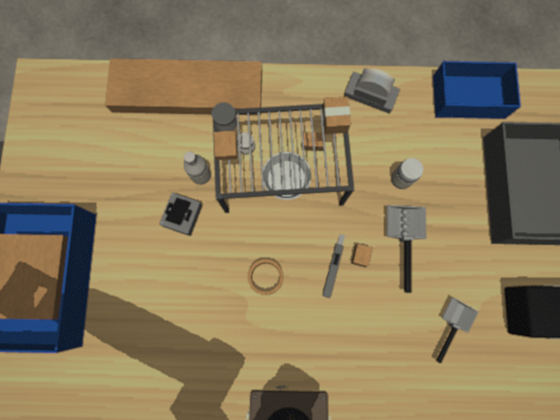

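View pics/side0.png

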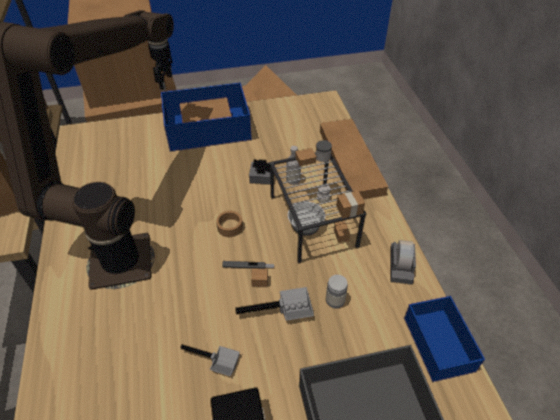

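View pics/wrist0.png

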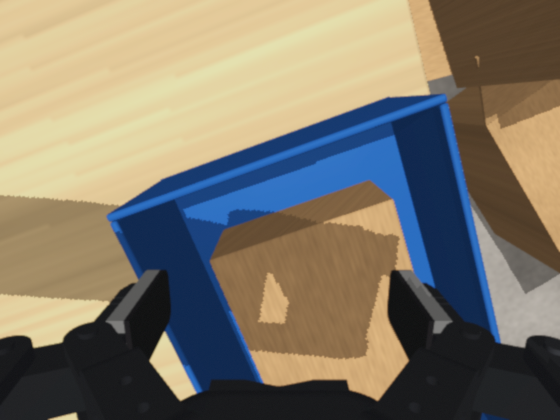

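The larger scoop, holding four balls, is at top-view (406,222) for the trough and (408,265) for the handle. The look-alike is the smaller empty scoop at (460,312)/(447,345). The larger one is meant, so I'll crop in to check it and then measure.

```bash
cat > h.py <<'E'
from plant import monitor, vision, workorder, ctrl
import cv2, numpy as np
from scipy.spatial.transform import Rotation as Ro
def K(c,shape=(420,560)):
    return shape[0]/2/np.tan(np.radians(c['vfov'])/2)
def ray(c,u,v):
    f=K(c); d=np.array([(u-c['cx'])/f,(v-c['cy'])/f,1.]); R=np.array(c['R']); return -R.T@np.array(c['t']), R.T@d
def plane(c,u,v,z):
    o,d=ray(c,u,v); return o+d*(z-o[2])/d[2]
def proj(c,X):
    p=np.array(c['R'])@np.array(X)+np.array(c['t']); f=K(c); return np.array([c['cx']+f*p[0]/p[2],c['cy']+f*p[1]/p[2]])
def st(p=True):
    s=monitor.get_state(); 
    if p:
        R=Ro.from_quat(s['tcp_rot']).as_matrix()
        print('t',round(s['time'],2),'pos',s['eef_pos'].round(4),'q',s['qpos'].round(3),'x',R[:,0].round(3),'z',R[:,2].round(3),'F',s['contact_force'].round(1),'op',round(s['opening'],3))
    return s
E
python3 - <<'E'
from h import *
im=cv2.imread('pics/top0.png')
cv2.imwrite('pics/c1.png',cv2.resize(im[180:370,340:500],None,fx=3.5,fy=3,interpolation=cv2.INTER_CUBIC)[:600])
cv2.imwrite('pics/c2.png',cv2.resize(im[85:305,150:360],None,fx=3.5,fy=2.7,interpolation=cv2.INTER_CUBIC))
im=cv2.imread('pics/side0.png')
cv2.imwrite('pics/c3.png',cv2.resize(im[150:330,210:370],None,fx=3.5,fy=3.3,interpolation=cv2.INTER_CUBIC))
print([a for a in dir(ctrl) if a[0]!='_'])
s=monitor.get_state();c=vision.get_calibration('wrist');R=Ro.from_quat(s['tcp_rot']).as_matrix();print('cam in tool',R.T@(-c['R'].T@c['t']-s['eef_pos']))
E
```

```text
['Unreachable', 'tcp_to_tips']
cam in tool [ 0.07086208  0.00083177 -0.13137143]
```

View pics/c1.png

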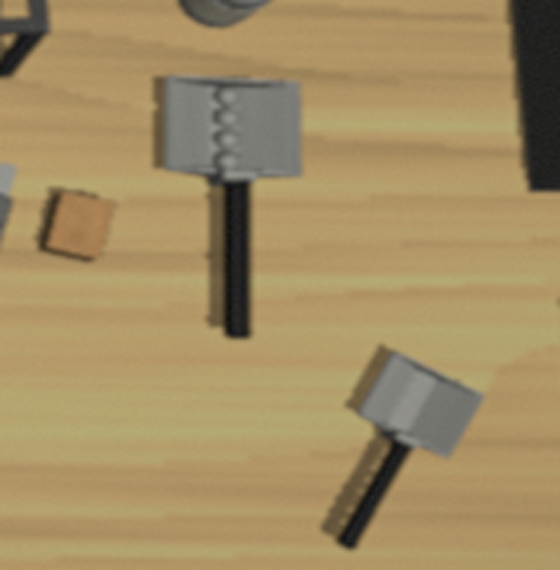

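View pics/c2.png

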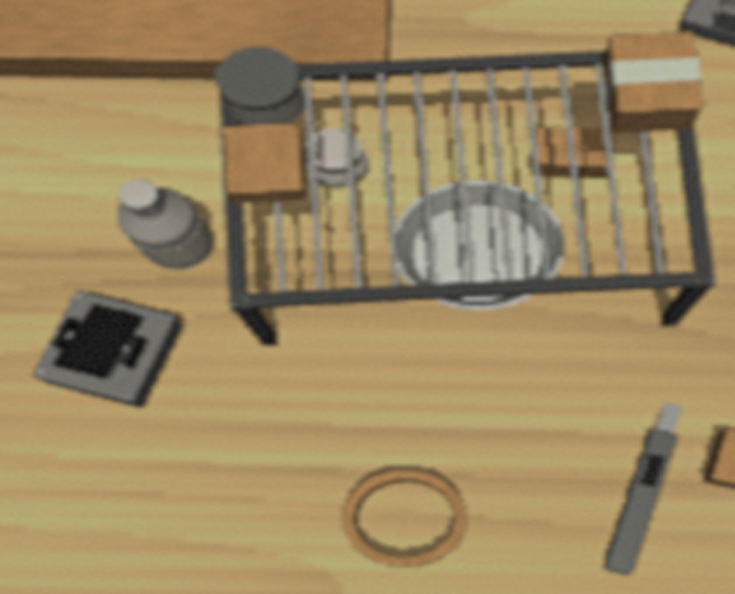

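View pics/c3.png

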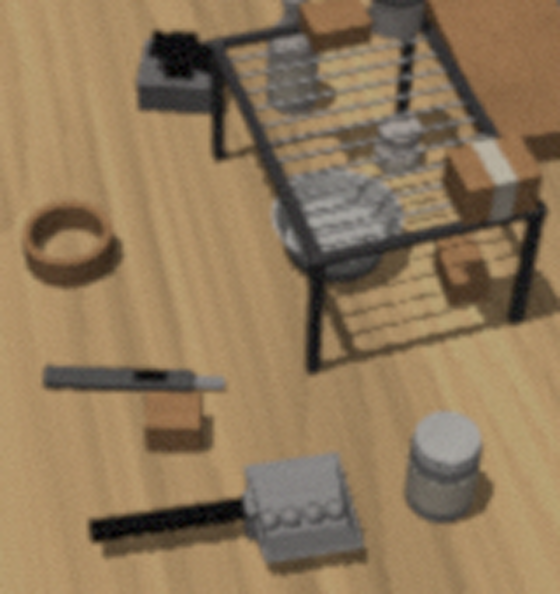

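```bash
python3 - <<'E'
from h import *
im=cv2.imread('pics/top0.png');c=vision.get_calibration('top');cs=vision.get_calibration('side')
g=im.max(axis=2)
m=(g<45).astype(np.uint8); m[:, :385]=0;m[:,430:]=0;m[:225]=0;m[300:]=0
n,l,s,ce=cv2.connectedComponentsWithStats(m);i=1+np.argmax(s[1:,4]);print(s[i],ce[i])
r=cv2.minAreaRect(np.argwhere(l==i)[:,::-1].astype(np.float32));print(r)
b=cv2.boxPoints(r);print(b)
for p in b: print(plane(c,*p,.05).round(4))
print('handle centroid',plane(c,*ce[i],.05))
def t1(x,y): return x/3.5+340,y/3+180
for n,p in dict(TL=(167,77),TR=(300,82),BR=(300,177),BL=(163,172)).items(): print(n,plane(c,*t1(*p),.033).round(4))
def t2(x,y): return x/3.5+150,y/2.7+85
for n,p,z in [('rackFL',(236,304),.173),('rackFR',(710,282),.173),('rackBL',(222,75),.173),('postFLfoot',(268,340),0),('postFRfoot',(672,322),0),
  ('bowlL',(392,248),.055),('bowlR',(564,240),.055),('bowlT',(478,182),.055),('bowlB',(480,305),.055),
  ('boxTL',(80,292),.045),('boxTR',(182,318),.045),('boxBR',(142,404),.045),('boxBL',(36,376),.045),('padT',(118,303),.06),('padB',(80,378),.06),('tapeL',(343,515),.04),('tapeR',(467,515),.04),('sprayfoot',(175,240),0)]:
  print(n,plane(c,*t2(*p),z).round(4))
def t3(x,y): return x/3.5+210,y/3.3+150
for n,p,z in [('s handle rear',(95,530),.04),('s handle front',(243,508),.04),('s tr ctr',(305,500),.02),('s FRpost foot',(313,372),0),('s FLpost foot',(220,158),0),('rackFRtop',(313,262),.169),('rackFLtop',(212,48),.173),('bowl L',(273,215),.055),('bowl R',(402,215),.055),('boxTopFL',(140,85),.045),('boxFRt',(212,88),.045),('can',(443,515),0)]:
  print(n,plane(cs,*t3(*p),z).round(4))
E
```

```text
[404 241   6  51 261] [406.92720307 265.64750958]
((406.5, 266.0), (50.0, 5.0), 90.0)
[[404. 241.]
 [409. 241.]
 [409. 291.]
 [404. 291.]]
[ 0.4673 -0.287   0.05  ]
[ 0.4676 -0.2997  0.05  ]
[ 0.3429 -0.2946  0.05  ]
[ 0.3427 -0.2822  0.05  ]
handle centroid [ 0.405287  -0.2919924  0.05     ]
TL [ 0.5619 -0.2529  0.033 ]
TR [ 0.5595 -0.3524  0.033 ]
BR [ 0.476  -0.3483  0.033 ]
BL [ 0.4782 -0.2473  0.033 ]
rackFL [0.5419 0.1728 0.173 ]
rackFR [ 0.5678 -0.1379  0.173 ]
rackBL [0.7496 0.1927 0.173 ]
postFLfoot [0.5456 0.1724 0.    ]
postFRfoot [ 0.5704 -0.1379  0.    ]
bowlL [0.6269 0.0775 0.055 ]
bowlR [ 0.6376 -0.0502  0.055 ]
bowlT [0.6949 0.0148 0.055 ]
bowlB [0.5719 0.0113 0.055 ]
boxTL [0.5809 0.3083 0.045 ]
boxTR [0.5568 0.2312 0.045 ]
boxBR [0.4732 0.2555 0.045 ]
boxBL [0.4984 0.3346 0.045 ]
padT [0.5671 0.2759 0.06  ]
padB [0.4947 0.2986 0.06  ]
tapeL [0.3728 0.106  0.04  ]
tapeR [0.3746 0.017  0.04  ]
sprayfoot [0.6473 0.2496 0.    ]
s handle rear [ 0.3439 -0.293   0.04  ]
s handle front [ 0.4693 -0.2983  0.04  ]
s tr ctr [ 0.5257 -0.2899  0.02  ]
s FRpost foot [ 0.5715 -0.1379  0.    ]
s FLpost foot [0.5475 0.1696 0.    ]
rackFRtop [ 0.5671 -0.1369  0.169 ]
rackFLtop [0.5405 0.162  0.173 ]
bowl L [0.5709 0.0259 0.055 ]
bowl R [ 0.6937 -0.0017  0.055 ]
boxTopFL [0.4797 0.2578 0.045 ]
boxFRt [0.5536 0.2361 0.045 ]
can [ 0.6422 -0.3198  0.    ]
```

```bash
cat >> h.py <<'E'
def plan(target,spin,N,nd=4,start=None):
    s=monitor.get_state(); R=Ro.from_quat(s['tcp_rot']).as_matrix(); p=s['eef_pos'].copy()
    d=(np.array(target)-p)/N; rows=[]
    for k in range(N):
        Rk=R@Ro.from_rotvec([0,0,spin*k/N]).as_matrix()
        rows.append([round(float(x),nd) for x in Rk.T@d]+[round(spin/N,4)])
    for k in range(0,N,8): print(rows[k:k+8])
E
python3 -c "
from h import *
plan([.75,-.03,.5],2.85,24)"
```

```text
[[-0.0298, -0.0188, -0.0108, 0.1188], [-0.0319, -0.0151, -0.0108, 0.1188], [-0.0334, -0.0112, -0.0108, 0.1188], [-0.0345, -0.0072, -0.0108, 0.1188], [-0.0351, -0.003, -0.0108, 0.1188], [-0.0352, 0.0011, -0.0108, 0.1188], [-0.0349, 0.0053, -0.0108, 0.1188], [-0.034, 0.0094, -0.0108, 0.1188]]
[[-0.0326, 0.0134, -0.0108, 0.1188], [-0.0308, 0.0171, -0.0108, 0.1188], [-0.0286, 0.0207, -0.0108, 0.1188], [-0.0259, 0.0239, -0.0108, 0.1188], [-0.0229, 0.0268, -0.0108, 0.1188], [-0.0196, 0.0293, -0.0108, 0.1188], [-0.016, 0.0314, -0.0108, 0.1188], [-0.0121, 0.0331, -0.0108, 0.1188]]
[[-0.0081, 0.0343, -0.0108, 0.1188], [-0.004, 0.035, -0.0108, 0.1188], [0.0002, 0.0353, -0.0108, 0.1188], [0.0044, 0.035, -0.0108, 0.1188], [0.0085, 0.0342, -0.0108, 0.1188], [0.0125, 0.033, -0.0108, 0.1188], [0.0163, 0.0313, -0.0108, 0.1188], [0.0199, 0.0291, -0.0108, 0.1188]]
```

Emit:
jog_arm:
  series:
    - [-0.03, -0.019, -0.011, 0.119]
    - [-0.032, -0.015, -0.011, 0.119]
    - [-0.033, -0.011, -0.011, 0.119]
    - [-0.034, -0.007, -0.011, 0.119]
    - [-0.035, -0.003, -0.011, 0.119]
    - [-0.035, 0.001, -0.011, 0.119]
    - [-0.035, 0.005, -0.011, 0.119]
    - [-0.034, 0.009, -0.011, 0.119]
  grip: 0.085
  grip_force: 60

```text
time: 0.82
eef_pos: [0.3963, 0.405, 0.3233]
tcp_rot: [0.616, 0.788, -0.008, -0.001]
contact_force: [0.1, 0.7, -0.2]
opening: 0.994
```

Emit:
jog_arm:
  series:
    - [-0.033, 0.013, -0.011, 0.119]
    - [-0.031, 0.017, -0.011, 0.119]
    - [-0.029, 0.021, -0.011, 0.119]
    - [-0.026, 0.024, -0.011, 0.119]
    - [-0.023, 0.027, -0.011, 0.119]
    - [-0.02, 0.029, -0.011, 0.119]
    - [-0.016, 0.031, -0.011, 0.119]
    - [-0.012, 0.033, -0.011, 0.119]

```text
time: 1.48
eef_pos: [0.5626, 0.1603, 0.4141]
tcp_rot: [0.918, 0.396, -0.009, 0.003]
contact_force: [0.5, -0.0, -0.2]
opening: 0.995
```

```bash
python3 -c "
from h import *
s=st()
plan([.78,-.03,.5],1.2,16)"
```

```text
t 1.48 pos [0.5626 0.1603 0.4141] q [ 0.109  0.019  1.57  -0.011  1.569  0.866] x [ 0.686  0.727 -0.019] z [-0.015 -0.013 -1.   ] F [ 0.5 -0.  -0.2] op 0.995
[[0.0006, 0.018, -0.0054, 0.075], [0.0019, 0.0179, -0.0054, 0.075], [0.0033, 0.0177, -0.0054, 0.075], [0.0046, 0.0175, -0.0054, 0.075], [0.0059, 0.0171, -0.0054, 0.075], [0.0071, 0.0166, -0.0054, 0.075], [0.0084, 0.016, -0.0054, 0.075], [0.0095, 0.0153, -0.0054, 0.075]]
[[0.0107, 0.0146, -0.0054, 0.075], [0.0117, 0.0137, -0.0054, 0.075], [0.0127, 0.0128, -0.0054, 0.075], [0.0136, 0.0118, -0.0054, 0.075], [0.0145, 0.0108, -0.0054, 0.075], [0.0152, 0.0097, -0.0054, 0.075], [0.0159, 0.0085, -0.0054, 0.075], [0.0165, 0.0073, -0.0054, 0.075]]
```

Emit:
jog_arm:
  series:
    - [0.001, 0.036, -0.011, 0.12]
    - [0.005, 0.036, -0.011, 0.12]
    - [0.009, 0.035, -0.011, 0.12]
    - [0.013, 0.033, -0.011, 0.12]
    - [0.017, 0.03, -0.011, 0.12]
    - [0.021, 0.028, -0.011, 0.12]
    - [0.025, 0.025, -0.011, 0.1]
    - [0.028, 0.021, -0.011, 0]

```text
time: 2.15
eef_pos: [0.7808, -0.0416, 0.5028]
tcp_rot: [1.0, -0.023, -0.009, 0.006]
contact_force: [1.2, -0.6, 1.2]
opening: 0.994
```

```bash
python3 -c "
from h import *
s=st()"
```

```text
t 2.15 pos [ 0.7808 -0.0416  0.5028] q [-0.178  0.516  0.816 -0.016  1.826  1.435] x [ 0.999 -0.046 -0.018] z [-0.019 -0.012 -1.   ] F [ 1.2 -0.6  1.2] op 0.994
```

Emit:
jog_arm:
  series:
    - [0.02, -0.025, 0, 0]
    - [0.03, -0.025, 0, 0]
    - [0.035, -0.025, 0, 0]
    - [0.035, -0.025, 0, 0]
    - [0.035, 0, 0, 0]
    - [0.035, 0, 0, 0]
    - [0.035, 0, 0, 0]
    - [0.035, 0, 0, 0]

```text
time: 2.82
eef_pos: [0.9295, 0.0245, 0.4025]
tcp_rot: [1.0, -0.028, -0.002, 0.004]
contact_force: [-0.0, -0.6, 0.1]
opening: 0.997
```

```bash
python3 -c "
from h import *
s=st()"
```

```text
t 2.82 pos [0.9295 0.0245 0.4025] q [-0.08   1.022  0.213 -0.008  1.909  1.544] x [ 0.998 -0.056 -0.003] z [-0.003 -0.007 -1.   ] F [-0.  -0.6  0.1] op 0.997
```

Emit:
jog_arm:
  series:
    - [0.04, 0, -0.015, 0]
    - [0.04, 0, -0.015, 0]
    - [0.04, 0, -0.015, 0]
    - [0.04, 0, -0.015, 0]
    - [0.04, 0, -0.015, 0]
    - [0.04, 0, -0.015, 0]
    - [0.04, 0, -0.015, 0]
    - [0.04, 0, -0.015, 0]

```text
time: 3.48
eef_pos: [0.9673, 0.0018, 0.4222]
tcp_rot: [0.995, -0.028, 0.091, -0.0]
contact_force: [-0.7, 1.2, 0.2]
opening: 0.996
```

```bash
python3 -c "
from h import *
s=st()"
```

```text
t 3.48 pos [0.9673 0.0018 0.4222] q [-0.106  1.006  0.21   0.015  1.743  1.524] x [ 0.982 -0.056  0.182] z [ 0.182 -0.005 -0.983] F [-0.7  1.2  0.2] op 0.996
```

```bash
cat > kin.py <<'E'
import numpy as np
from scipy.optimize import least_squares
from scipy.spatial.transform import Rotation as Ro
D=[([1.07700,.28717,1.57814,0,1.27857,-.15],[.2272,.63497,.24096]),
([.109,.019,1.57,-.011,1.569,.866],[.5626,.1603,.4141]),
([-.178,.516,.816,-.016,1.826,1.435],[.7808,-.0416,.5028]),
([-.08,1.022,.213,-.008,1.909,1.544],[.9295,.0245,.4025]),
([-.106,1.006,.21,.015,1.743,1.524],[.9673,.0018,.4222])]
Z=[[1.71053579e-01,9.85261062e-01,-1.08599187e-03,-3.64845281e-04]]
Ry=lambda a:Ro.from_euler('y',a); Rz=lambda a:Ro.from_euler('z',a)
def fk(q,P,conv=0):
    h,a0,off,l1,l2,e2,l3,o5=P
    # conv0: q4 rolls the forearm ; conv1: q4 yaws about axis in wrist
    R=Rz(q[0]); p=np.array([0,0,h])+R.apply([a0,off,0])
    R=R*Ry(q[1]); p=p+R.apply([0,0,l1]); R=R*Ry(q[2]); p=p+R.apply([e2,0,l2])
    R=R*Rz(q[3])*Ry(q[4]); R=R*Rz(q[5]); 
    p=p+R.apply([0,0,l3])+ (R*Rz(-q[5])).apply([o5,0,0]); return p,R
E
python3 - <<'E'
from kin import *
def res(P): return np.concatenate([fk(q,np.append(P,[0]))[0]-np.array(x) for q,x in D]+[np.array([P[5],P[1]])*.02])
r=least_squares(res,[.3,0,.1,.45,.5,0,.2]);print(r.x.round(4),np.abs(r.fun).max())
p,R=fk(D[-1][0],np.append(r.x,0));print(R.as_quat())
p,R=fk(D[0][0],np.append(r.x,0));print(R.as_quat())
E
```

```text
[2.410e-01 4.000e-04 1.008e-01 4.430e-01 5.722e-01 2.050e-02 2.391e-01] 0.0004096025092671203
[0.72333472 0.68441438 0.06485262 0.06448248]
[-5.75732337e-01  8.17637431e-01 -5.11315095e-04 -1.02300768e-03]
```

```bash
cat >> kin.py <<'E'
P=[.2410,.0004,.1008,.4430,.5722,.0205,.2391,0]
C=(fk(D[0][0],P)[1].inv()*Ro.from_quat([1.71053579e-01,9.85261062e-01,-1.08599187e-03,-3.64845281e-04])).as_rotvec()[2]
lo=np.array([-2.77,-.9,.21,-1.53,.24,-2.84]);hi=np.array([2.77,2.22,2.48,4.67,2.81,2.84])
def FK(q):
    p,R=fk(q,P); return p,R*Rz(C)
def IK(pos,R,q0=None):
    best=None
    seeds=[q0] if q0 is not None else []
    rng=np.random.default_rng(0)
    for k in range(12): seeds.append(np.clip([np.arctan2(pos[1],pos[0])+rng.uniform(-.5,.5),rng.uniform(0,1),rng.uniform(.8,2.3),rng.uniform(-1.5,1.5),rng.uniform(.3,2),rng.uniform(0,2.5)],lo+.01,hi-.01))
    for s in seeds:
        r=least_squares(lambda q:np.append((FK(q)[0]-pos)*5,(FK(q)[1].inv()*R).as_rotvec()),np.clip(s,lo+.001,hi-.001),bounds=(lo,hi))
        if best is None or r.cost<best.cost-1e-7: best=r
        if q0 is not None and best.cost<1e-6: break
    return best.x,np.sqrt(2*best.cost)
def toolR(alpha,yaw,phi=0):
    # heading yaw, dips alpha below level; tool x up; then spin phi about tool z
    z=np.array([np.cos(alpha),0,-np.sin(alpha)]);x=np.array([np.sin(alpha),0,np.cos(alpha)]);y=np.cross(z,x)
    return Rz(yaw)*Ro.from_matrix(np.stack([x,y,z],1))*Rz(phi)
E
python3 - <<'E'
from kin import *
from h import vision,plane
print(C,FK(D[-1][0])[1].as_quat())
c=vision.get_calibration('top')
for p in [(440,360),(455,328),(475,316),(442,298+2),(456,297),(467,333)]: print(p,plane(c,*p,.03).round(3))
for g in [(.387,-.292),(.41,-.333),(.405,-.32)]:
  for a in [45,35,30,20,10]:
    R=toolR(np.radians(a),-.05); pos=np.array([*g,.04])+R.as_matrix()[:,2]*.008
    q,e=IK(pos,R);print(g,a,q.round(2),'err',round(e,4))
E
```

```text
1.5707980407232354 [ 9.95428904e-01 -2.75216895e-02  9.14537283e-02 -2.61803843e-04]
(440, 360) [ 0.179 -0.37   0.03 ]
(455, 328) [ 0.255 -0.411  0.03 ]
(475, 316) [ 0.285 -0.463  0.03 ]
(442, 300) [ 0.323 -0.383  0.03 ]
(456, 297) [ 0.331 -0.418  0.03 ]
(467, 333) [ 0.244 -0.44   0.03 ]
(0.387, -0.292) 45 [-1.19  0.08  2.45  1.32  0.72 -0.66] err 0.0
(0.387, -0.292) 35 [-1.26  0.14  2.48  1.53  0.87 -0.92] err 0.0
(0.387, -0.292) 30 [-1.29  0.19  2.48  1.6   0.96 -1.02] err 0.0078
(0.387, -0.292) 20 [-1.34  0.31  2.48  1.71  1.15 -1.2 ] err 0.0025
(0.387, -0.292) 10 [-1.37  0.44  2.46  1.77  1.34 -1.33] err 0.0
(0.41, -0.333) 45 [-1.17  0.17  2.34  1.31  0.72 -0.63] err 0.0
(0.41, -0.333) 35 [-1.23  0.23  2.37  1.53  0.86 -0.89] err 0.0
(0.41, -0.333) 30 [-1.26  0.27  2.38  1.61  0.94 -0.99] err 0.0
(0.41, -0.333) 20 [-1.3   0.37  2.38  1.73  1.13 -1.15] err 0.0
(0.41, -0.333) 10 [-1.33  0.48  2.36  1.8   1.32 -1.27] err 0.0
(0.405, -0.32) 45 [-1.17  0.14  2.37  1.32  0.72 -0.64] err 0.0
(0.405, -0.32) 35 [-1.23  0.2   2.4   1.54  0.86 -0.9 ] err 0.0
(0.405, -0.32) 30 [-1.26  0.25  2.41  1.61  0.95 -1.  ] err 0.0
(0.405, -0.32) 20 [-1.31  0.35  2.41  1.73  1.13 -1.17] err 0.0
(0.405, -0.32) 10 [-1.34  0.47  2.39  1.8   1.32 -1.29] err 0.0
```

```bash
cat > pour.py <<'E'
from kin import *
B=np.array([.632,.013,.055])
rack_yaw=.083; rf=np.array([.555,.017])
n=np.array([np.cos(rack_yaw),np.sin(rack_yaw)])
# scoop pts rel. to grip point
pts={}
for sx in (-1,1):
    for sy in (-1,1):
        pts[f'lip{sx:+d}{sy:+d}']=(.135+.045*sx,.049*sy,-.007)
        pts[f'foot{sx:+d}{sy:+d}']=(.135+.045*sx,.025*sy,-.04)
        pts[f'brk{sx:+d}{sy:+d}']=(.091+.003*sx,.012*sy,.010)
        pts[f'bar{sx:+d}{sy:+d}']=(.021+.068*sx,.008*sy,.01)
def scoop(Rt,tcp,R0,g):  # R0: scoop->tool rotation, g: grip point pos in tool frame
    Rs=Rt*R0; G=tcp+Rt.apply(g)
    return Rs,G,{k:G+Rs.apply(v) for k,v in pts.items()}
E
python3 - <<'E'
from pour import *
yaw=-.04
for a in (35,25):
  al=np.radians(a);d=.006
  T0=toolR(al,yaw); Rs0=Rz(yaw); R0=T0.inv()*Rs0
  # grasp pt = G + d*x ; tcp = grasp+.008*z
  tcp0=Rs0.apply([d,0,0])+.008*T0.as_matrix()[:,2]; g=T0.inv().apply(-tcp0)
  for ph in (-55,-62,-68,55,62,68):
    Rt=toolR(al,yaw,np.radians(ph)); Rs,G,w=scoop(Rt,np.zeros(3),R0,g)
    M=Rs.as_matrix(); s=-1 if ph>0 else 1
    roll=np.degrees(np.arctan2(M[2,1],M[2,2]));
    lo_f=w[f'lip+1{s:+d}'];lo_r=w[f'lip-1{s:+d}']
    aim=lo_f*.65+lo_r*.35
    off=np.array([B[0],B[1],0])-aim; off[2]=.066-lo_f[2]
    # flow dir = horizontal of lip outward
    out=s*M[:2,1]/np.linalg.norm(M[:2,1]); off[:2]-=.008*out
    W={k:v+off for k,v in w.items()}
    tcp=off
    q,e=IK(tcp,Rt)
    ins=[(k,round(v[2],3)) for k,v in W.items() if (v[:2]-rf)@n>-.02]
    print(a,ph,'roll',round(roll,1),'nose',np.degrees(np.arcsin(M[2,0])).round(1),'yaw',np.degrees(np.arctan2(M[1,0],M[0,0])).round(1),'tcp',tcp.round(3),'e',round(e,4),q.round(2))
    print('   max inside',max(ins,key=lambda t:t[1]),'lowest',min(W.items(),key=lambda t:t[1][2])[0], 'lo_f',(lo_f+off).round(3),'lo_r',(lo_r+off).round(3),'tcp ahead of edge',round((tcp[:2]-rf)@n,3), 'W',(tcp-.239*Rt.as_matrix()[:,2]).round(3))
E
```

```text
35 -55 roll -43.2 nose -11.6 yaw 26.4 tcp [ 0.539 -0.08   0.134] e 0.0 [-0.5  -0.15  2.48  1.81  0.38 -1.49]
   max inside ('lip-1-1', np.float64(0.15)) lowest foot+1+1 lo_f [0.664 0.02  0.066] lo_r [ 0.585 -0.019  0.084] tcp ahead of edge -0.024 W [ 0.343 -0.072  0.271]
35 -62 roll -48.3 nose -14.4 yaw 29.2 tcp [ 0.546 -0.079  0.145] e 0.0 [-0.49 -0.16  2.46  1.75  0.37 -1.54]
   max inside ('lip-1-1', np.float64(0.159)) lowest foot+1+1 lo_f [0.664 0.022 0.066] lo_r [ 0.588 -0.02   0.088] tcp ahead of edge -0.017 W [ 0.35  -0.071  0.282]
35 -68 roll -52.6 nose -17.1 yaw 31.5 tcp [ 0.552 -0.077  0.154] e 0.0 [-0.47 -0.17  2.44  1.7   0.35 -1.59]
   max inside ('lip-1-1', np.float64(0.167)) lowest foot+1+1 lo_f [0.664 0.024 0.066] lo_r [ 0.591 -0.021  0.092] tcp ahead of edge -0.011 W [ 0.357 -0.069  0.291]
35 55 roll 43.2 nose -11.6 yaw -30.9 tcp [0.547 0.113 0.134] e 0.0428 [ 0.07 -0.08  2.44  3.63  0.24 -1.02]
   max inside ('lip-1+1', np.float64(0.15)) lowest foot+1-1 lo_f [0.664 0.003 0.066] lo_r [0.588 0.048 0.084] tcp ahead of edge -0.0 W [0.351 0.121 0.271]
35 62 roll 48.3 nos
[... 1430 characters left out ...]
4  0.39 -0.84]
   max inside ('lip-1+1', np.float64(0.153)) lowest foot+1-1 lo_f [0.665 0.008 0.066] lo_r [0.583 0.042 0.081] tcp ahead of edge -0.018 W [0.314 0.105 0.233]
25 62 roll 54.8 nose -11.7 yaw -24.7 tcp [0.535 0.094 0.141] e 0.0685 [ 0.03 -0.09  2.48  3.4   0.37 -0.7 ]
   max inside ('lip-1+1', np.float64(0.163)) lowest lip+1-1 lo_f [0.665 0.006 0.066] lo_r [0.585 0.043 0.084] tcp ahead of edge -0.013 W [0.319 0.102 0.242]
25 68 roll 59.9 nose -13.9 yaw -26.1 tcp [0.539 0.091 0.149] e 0.0569 [ 0.02 -0.11  2.48  3.35  0.35 -0.56]
   max inside ('lip-1+1', np.float64(0.17)) lowest lip+1-1 lo_f [0.665 0.005 0.066] lo_r [0.587 0.043 0.088] tcp ahead of edge -0.01 W [0.323 0.099 0.25 ]
```

```bash
cat >> pour.py <<'E'
def pose(a,ph,yaw,d,zlow=.066,fr=.6,sh=(0,0)):
    al=np.radians(a); T0=toolR(al,yaw); Rs0=Rz(yaw); R0=T0.inv()*Rs0
    tcp0=Rs0.apply([d,0,0])+.008*T0.as_matrix()[:,2]; g=T0.inv().apply(-tcp0)
    Rt=toolR(al,yaw,np.radians(ph)); Rs,G,w=scoop(Rt,np.zeros(3),R0,g); M=Rs.as_matrix(); s=-1 if ph>0 else 1
    lo_f=w[f'lip+1{s:+d}'];lo_r=w[f'lip-1{s:+d}']; aim=lo_f*fr+lo_r*(1-fr)
    off=np.array([B[0]+sh[0],B[1]+sh[1],0])-aim; off[2]=zlow-lo_f[2]
    out=s*M[:2,1]/np.linalg.norm(M[:2,1]); off[:2]-=.008*out
    W={k:v+off for k,v in w.items()}
    return off,Rt,M,W,s
E
python3 - <<'E'
from pour import *
for a,ph in ((35,-58),(38,-60),(40,-62),(42,-64),(45,-67),(50,-75),(40,62),(45,67),(50,75)):
    tcp,Rt,M,W,s=pose(a,ph,-.04,.006,sh=(-.004,0))
    q,e=IK(tcp,Rt)
    ins=[(k,round(v[2],3)) for k,v in W.items() if (v[:2]-rf)@n>-.02]
    print(a,ph,'roll',np.degrees(np.arctan2(M[2,1],M[2,2])).round(1),'nose',np.degrees(np.arcsin(M[2,0])).round(1),'tcp',tcp.round(3),'e',round(e,4),q.round(2),max(ins,key=lambda t:t[1]),'edge',round((tcp[:2]-rf)@n,3))
    T=toolR(np.radians(a),-.04);G=np.array([.387,-.292,.04])+[.006,0,0]
    q,e=IK(G+.008*T.as_matrix()[:,2],T);print('    grip',round(e,4),q.round(2))
E
```

```text
35 -58 roll -45.4 nose -12.8 tcp [ 0.542 -0.078  0.139] e 0.0 [-0.49 -0.16  2.47  1.79  0.37 -1.51] ('lip-1-1', np.float64(0.154)) edge -0.021
    grip 0.0 [-1.24  0.15  2.47  1.53  0.87 -0.92]
38 -60 roll -44.7 nose -14.0 tcp [ 0.549 -0.083  0.142] e 0.0 [-0.48 -0.15  2.43  1.58  0.34 -1.34] ('lip-1-1', np.float64(0.155)) edge -0.014
    grip 0.0 [-1.22  0.13  2.46  1.48  0.82 -0.85]
40 -62 roll -44.5 nose -15.1 tcp [ 0.555 -0.086  0.144] e 0.0 [-0.48 -0.14  2.4   1.42  0.33 -1.21] ('lip-1-1', np.float64(0.156)) edge -0.009
    grip 0.0 [-1.21  0.11  2.46  1.44  0.79 -0.8 ]
42 -64 roll -44.1 nose -16.2 tcp [ 0.56  -0.089  0.147] e 0.0 [-0.47 -0.13  2.37  1.26  0.33 -1.09] ('lip-1-1', np.float64(0.157)) edge -0.003
    grip 0.0 [-1.19  0.1   2.45  1.39  0.76 -0.74]
45 -67 roll -43.1 nose -17.7 tcp [ 0.57  -0.093  0.15 ] e 0.0 [-0.46 -0.1   2.32  1.03  0.34 -0.91] ('lip-1-1', np.float64(0.157)) edge 0.006
    grip 0.0 [-1.17  0.09  2.44  1.32  0.72 -0.66]
50 -75 roll -41.8 nose -21.4 tcp [ 0.592 -0.099  0.159] e 0.0 [-0.44 -0.05  2.23  0.7   0.39 -0.71] ('bar-1-1', np.float64(0.196)) edge 0.027
    grip 0.0 [-1.13  0.07  2.42  1.18  0.67 -0.5 ]
40 62 roll 44.5 nose -15.1 tcp [0.563 0.117 0.144] e 0.1069 [ 0.14 -0.05  2.34  4.67  0.24 -1.9 ] ('lip-1+1', np.float64(0.156)) edge 0.016
    grip 0.0 [-1.21  0.11  2.46  1.44  0.79 -0.8 ]
45 67 roll 43.1 nose -17.7 tcp [0.579 0.124 0.15 ] e 0.0596 [ 0.1  -0.05  2.25 -0.61  0.24 -2.84] ('bar-1+1', np.float64(0.184)) edge 0.032
    grip 0.0 [-1.17  0.09  2.44  1.32  0.72 -0.66]
50 75 roll 41.8 nose -21.4 tcp [0.601 0.127 0.159] e 0.042 [ 0.1  -0.    2.19 -0.47  0.27 -2.84] ('bar-1+1', np.float64(0.196)) edge 0.055
    grip 0.0 [-1.13  0.07  2.42  1.18  0.67 -0.5 ]
```

Emit:
jog_arm:
  series:
    - [0.041, 0, -0.01, 0]
    - [0.041, 0, -0.01, 0]
    - [0.041, 0, -0.009, 0]
    - [0.041, 0, -0.008, 0]
    - [0.041, 0, -0.007, 0]
    - [0.041, 0, -0.006, 0]
    - [0.041, 0, -0.005, 0]
    - [0.041, 0, -0.004, 0]

```text
time: 4.15
eef_pos: [1.006, -0.0152, 0.4545]
tcp_rot: [0.981, -0.027, 0.194, -0.002]
contact_force: [-0.0, -0.4, -0.1]
opening: 0.994
```

Emit:
jog_arm:
  series:
    - [0.041, 0, -0.003, 0]
    - [0.041, 0, -0.002, 0]
    - [0.041, 0, -0.001, 0]
    - [0.041, 0, 0, 0]
    - [0.041, 0, 0.001, 0]
    - [0.041, 0, 0.002, 0]
    - [0.041, 0, 0.003, 0]
    - [0.041, 0, 0.004, 0]

```text
time: 4.82
eef_pos: [1.0463, -0.0284, 0.4804]
tcp_rot: [0.956, -0.027, 0.291, -0.002]
contact_force: [0.1, -1.1, -0.2]
opening: 0.994
```

```bash
python3 -c "
from h import *
s=st()"
```

```text
t 4.82 pos [ 1.0463 -0.0284  0.4804] q [-0.139  0.982  0.211  0.068  1.361  1.494] x [ 0.829 -0.052  0.557] z [ 0.557 -0.011 -0.83 ] F [ 0.1 -1.1 -0.2] op 0.994
```

Emit:
jog_arm:
  series:
    - [0.041, 0, 0.004, 0]
    - [0.041, 0, 0.005, 0]
    - [0.041, 0, 0.006, 0]
    - [0.041, 0, 0.007, 0]
    - [0.041, 0, 0.008, 0]
    - [0.041, 0, 0.009, 0]
    - [0.041, 0, 0.01, 0]
    - [0.041, 0, 0.011, 0]

```text
time: 5.48
eef_pos: [1.0796, -0.0381, 0.5162]
tcp_rot: [0.923, -0.026, 0.385, -0.002]
contact_force: [-0.4, 0.2, 0.6]
opening: 0.995
```

Emit:
jog_arm:
  series:
    - [0.041, 0, 0.011, 0]
    - [0.041, 0, 0.012, 0]
    - [0.041, 0, 0.013, 0]
    - [0.04, 0, 0.014, 0]
    - [0.04, 0, 0.015, 0]
    - [0.04, 0, 0.016, 0]
    - [0.04, 0, 0.017, 0]
    - [0, 0, 0, 0]

```text
time: 6.15
eef_pos: [1.1016, -0.0445, 0.5537]
tcp_rot: [0.887, -0.026, 0.461, -0.001]
contact_force: [0.3, -0.4, 0.5]
opening: 0.993
```

```bash
python3 -c "
from h import *
s=st();R=Ro.from_quat(s['tcp_rot']).as_matrix();print('y',R[:,1])"
```

```text
t 6.15 pos [ 1.1016 -0.0445  0.5537] q [-0.155  0.968  0.211  0.123  1.012  1.463] x [ 0.574 -0.047  0.817] z [ 0.818 -0.022 -0.575] F [ 0.3 -0.4  0.5] op 0.993
y [-0.04488306 -0.99866791 -0.02545406]
```

```bash
python3 - <<'E'
from h import *; from kin import *
s=monitor.get_state(); R=Ro.from_quat(s['tcp_rot'])*Rz(-.031); q0=s['qpos']
print(s['eef_pos']-FK(q0)[0], (FK(q0)[1].inv()*Ro.from_quat(s['tcp_rot'])).magnitude())
H=np.array([.449,-.292,.165]);G=np.array([.3995,-.292,.0354])
q=q0
for k in range(1,7):
    q,e=IK(s['eef_pos']+(H-s['eef_pos'])*k/6,R,q);print(k,q.round(2),round(e,4))
for k in range(1,6):
    q,e=IK(H+(G-H)*k/5,R,q);print(k,q.round(2),round(e,4))
c=vision.get_calibration('top')
for p in [(353,243),(372,246),(369,266),(352,262)]: print(plane(c,*p,.045).round(3))
plan(H,-.031,24)
E
```

```text
[-0.00072218  0.00012949 -0.00021755] 1.7139283388200633e-06
1 [-0.23  0.53  1.01  0.26  0.68  1.25] 0.0
2 [-0.32  0.29  1.42  0.48  0.54  0.98] 0.0
3 [-0.44  0.12  1.75  0.78  0.49  0.61] 0.0
4 [-0.61 -0.03  2.02  1.07  0.54  0.21] 0.0
5 [-0.83 -0.12  2.24  1.25  0.67 -0.13] 0.0
6 [-1.11 -0.14  2.39  1.29  0.85 -0.42] 0.0
1 [-1.14 -0.1   2.42  1.34  0.85 -0.52] 0.0
2 [-1.16 -0.04  2.44  1.38  0.86 -0.61] 0.0
3 [-1.19  0.02  2.45  1.43  0.86 -0.71] 0.0
4 [-1.22  0.08  2.46  1.47  0.87 -0.81] 0.0
5 [-1.24  0.15  2.46  1.52  0.88 -0.91] 0.0
[ 0.46  -0.158  0.045]
[ 0.454 -0.207  0.045]
[ 0.403 -0.198  0.045]
[ 0.412 -0.155  0.045]
[[-0.0284, 0.0119, -0.0127, -0.0013], [-0.0284, 0.0119, -0.0127, -0.0013], [-0.0284, 0.0119, -0.0127, -0.0013], [-0.0284, 0.0118, -0.0127, -0.0013], [-0.0284, 0.0118, -0.0127, -0.0013], [-0.0284, 0.0117, -0.0127, -0.0013], [-0.0285, 0.0117, -0.0127, -0.0013], [-0.0285, 0.0117, -0.0127, -0.0013]]
[[-0.0285, 0.0116, -0.0127, -0.0013], [-0.0285, 0.0116, -0.0127, -0.0013], [-0.0285, 0.0116, -0.0127, -0.0013], [-0.0285, 0.0115, -0.0127, -0.0013], [-0.0286, 0.0115, -0.0127, -0.0013], [-0.0286, 0.0115, -0.0127, -0.0013], [-0.0286, 0.0114, -0.0127, -0.0013], [-0.0286, 0.0114, -0.0127, -0.0013]]
[[-0.0286, 0.0113, -0.0127, -0.0013], [-0.0286, 0.0113, -0.0127, -0.0013], [-0.0286, 0.0113, -0.0127, -0.0013], [-0.0287, 0.0112, -0.0127, -0.0013], [-0.0287, 0.0112, -0.0127, -0.0013], [-0.0287, 0.0112, -0.0127, -0.0013], [-0.0287, 0.0111, -0.0127, -0.0013], [-0.0287, 0.0111, -0.0127, -0.0013]]
```

Emit:
jog_arm:
  series:
    - [-0.028, 0.012, -0.013, -0.001]
    - [-0.028, 0.012, -0.013, -0.001]
    - [-0.028, 0.012, -0.013, -0.001]
    - [-0.028, 0.012, -0.013, -0.001]
    - [-0.028, 0.012, -0.013, -0.001]
    - [-0.028, 0.012, -0.013, -0.001]
    - [-0.028, 0.012, -0.013, -0.001]
    - [-0.028, 0.012, -0.013, -0.001]

```text
time: 6.82
eef_pos: [0.9, -0.1218, 0.4247]
tcp_rot: [0.887, -0.02, 0.462, -0.0]
contact_force: [0.5, 0.7, 0.9]
opening: 0.997
```

Emit:
jog_arm:
  series:
    - [-0.028, 0.012, -0.013, -0.001]
    - [-0.028, 0.012, -0.013, -0.001]
    - [-0.028, 0.012, -0.013, -0.001]
    - [-0.028, 0.012, -0.013, -0.001]
    - [-0.028, 0.012, -0.013, -0.001]
    - [-0.028, 0.012, -0.013, -0.001]
    - [-0.028, 0.012, -0.013, -0.001]
    - [-0.028, 0.012, -0.013, -0.001]

```text
time: 7.48
eef_pos: [0.6705, -0.2105, 0.2965]
tcp_rot: [0.885, -0.016, 0.465, 0.004]
contact_force: [1.1, -1.0, 0.1]
opening: 0.993
```

```bash
python3 - <<'E'
from h import *
s=st();R=Ro.from_quat(s['tcp_rot']).as_matrix();print('y',R[:,1])
plan([.449,-.292,.165],0,12)
E
```

```text
t 7.48 pos [ 0.6705 -0.2105  0.2965] q [-0.604 -0.018  2.007  1.084  0.533  0.207] x [ 0.567 -0.025  0.823] z [ 0.823 -0.023 -0.567] F [ 1.1 -1.   0.1] op 0.993
y [-0.03286333 -0.99943421 -0.00716002]
[[-0.0193, 0.0075, -0.0088, 0.0], [-0.0193, 0.0075, -0.0088, 0.0], [-0.0193, 0.0075, -0.0088, 0.0], [-0.0193, 0.0075, -0.0088, 0.0], [-0.0193, 0.0075, -0.0088, 0.0], [-0.0193, 0.0075, -0.0088, 0.0], [-0.0193, 0.0075, -0.0088, 0.0], [-0.0193, 0.0075, -0.0088, 0.0]]
[[-0.0193, 0.0075, -0.0088, 0.0], [-0.0193, 0.0075, -0.0088, 0.0], [-0.0193, 0.0075, -0.0088, 0.0], [-0.0193, 0.0075, -0.0088, 0.0]]
```

Emit:
jog_arm:
  series:
    - [-0.029, 0.012, -0.013, 0]
    - [-0.029, 0.012, -0.013, 0]
    - [-0.029, 0.012, -0.013, 0]
    - [-0.029, 0.012, -0.013, 0]
    - [-0.029, 0.012, -0.013, 0]
    - [-0.029, 0.012, -0.013, 0]
    - [-0.029, 0.012, -0.013, 0]
    - [-0.015, 0.006, -0.007, 0]

```text
time: 8.15
eef_pos: [0.4522, -0.2957, 0.1697]
tcp_rot: [0.884, -0.015, 0.468, 0.01]
contact_force: [-0.4, 0.3, 0.4]
opening: 1.001
```

```bash
python3 - <<'E'
from h import *
s=st();R=Ro.from_quat(s['tcp_rot']).as_matrix();print('y',R[:,1])
cv2.imwrite('pics/w1.png',vision.read_camera('wrist')[:,:,::-1])
cv2.imwrite('pics/t1.png',vision.read_camera('top')[:,:,::-1])
c=vision.get_calibration('wrist')
for z,p in (('grip',[.387,-.292,.05]),('rear',[.34,-.29,.05]),('trough',[.52,-.299,.033])): print(z,proj(c,p))
E
```

```text
t 8.15 pos [ 0.4522 -0.2957  0.1697] q [-1.111 -0.139  2.388  1.316  0.849 -0.43 ] x [ 0.562 -0.017  0.827] z [ 0.827 -0.032 -0.562] F [-0.4  0.3  0.4] op 1.001
y [-0.03632385 -0.99933214  0.00398089]
grip [276.55729637 505.90288265]
rear [275.74146769 639.75940867]
trough [279.56067891 292.38496019]
```

View pics/w1.png

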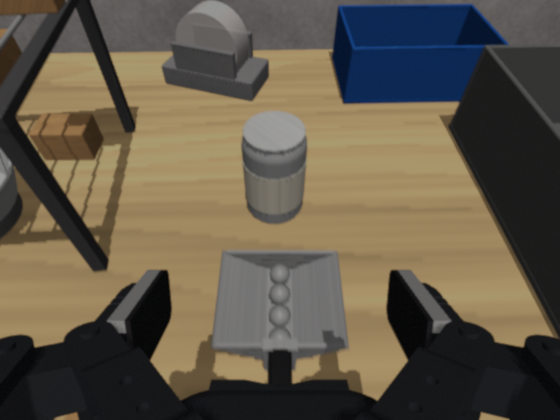

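The wrist view shows the large scoop's trough corners at (222,252), (339,253), (345,347) and (214,347), with the balls at column 279 and the handle at (280,370).

```bash
python3 - <<'E'
from h import *
c=vision.get_calibration('wrist')
P=[plane(c,*p,.033) for p in [(222,252),(339,253),(345,347),(214,347)]]
for p in P: print(p.round(4))
f=(P[0]+P[1])/2;b=(P[2]+P[3])/2;print('ctr',(f+b)/2,'yaw',np.arctan2(*(f-b)[1::-1]),'len',np.linalg.norm(f-b))
print('yaw y',np.arctan2(-(P[0]-P[1])[0],(P[0]-P[1])[1]))
h0=plane(c,280,378,.05);print('handle',h0)
m=(f+b)/2; d=(f-b)/np.linalg.norm(f-b);print('grip',m-d*.135)
import numpy as np
t=m-d*.135
R=Ro.from_quat(monitor.get_state()['tcp_rot']).as_matrix()
g=np.array([t[0]+.006,t[1],.04])+.008*R[:,2];print('TCP goal',g)
plan([g[0],g[1],g[2]],0,16)
E
```

```text
[ 0.56   -0.2508  0.033 ]
[ 0.5553 -0.3518  0.033 ]
[ 0.475  -0.3446  0.033 ]
[ 0.4785 -0.2499  0.033 ]
ctr [ 0.51721773 -0.29927543  0.033     ] yaw -0.049876111706771954 len 0.08104415388323491
yaw y -0.04630466372193104
handle [ 0.45103747 -0.29644107  0.05      ]
grip [ 0.38238561 -0.29254495  0.033     ]
TCP goal [ 0.39499523 -0.29280783  0.03550069]
[[-0.009, -0.0001, 0.0017, 0.0], [-0.009, -0.0001, 0.0017, 0.0], [-0.009, -0.0001, 0.0017, 0.0], [-0.009, -0.0001, 0.0017, 0.0], [-0.009, -0.0001, 0.0017, 0.0], [-0.009, -0.0001, 0.0017, 0.0], [-0.009, -0.0001, 0.0017, 0.0], [-0.009, -0.0001, 0.0017, 0.0]]
[[-0.009, -0.0001, 0.0017, 0.0], [-0.009, -0.0001, 0.0017, 0.0], [-0.009, -0.0001, 0.0017, 0.0], [-0.009, -0.0001, 0.0017, 0.0], [-0.009, -0.0001, 0.0017, 0.0], [-0.009, -0.0001, 0.0017, 0.0], [-0.009, -0.0001, 0.0017, 0.0], [-0.009, -0.0001, 0.0017, 0.0]]
```

Emit:
jog_arm:
  series:
    - [-0.012, 0, 0.002, 0]
    - [-0.012, 0, 0.002, 0]
    - [-0.012, 0, 0.002, 0]
    - [-0.012, 0, 0.002, 0]
    - [-0.012, 0, 0.002, 0]
    - [-0.012, 0, 0.002, 0]
    - [-0.012, 0, 0.002, 0]
    - [-0.012, 0, 0.002, 0]

```text
time: 8.92
eef_pos: [0.4189, -0.3016, 0.0909]
tcp_rot: [0.881, -0.01, 0.473, 0.019]
contact_force: [0.1, -0.7, 0.4]
opening: 0.993
```

```bash
python3 - <<'E'
from h import *
s=st();R=Ro.from_quat(s['tcp_rot']).as_matrix();print('y',R[:,1])
plan([.397,-.2925,.0355],0,6)
E
```

```text
t 8.92 pos [ 0.4189 -0.3016  0.0909] q [-1.203  0.024  2.445  1.468  0.871 -0.762] x [0.553 0.001 0.833] z [ 0.832 -0.043 -0.552] F [ 0.1 -0.7  0.4] op 0.993
y [-0.0352866  -0.99906674  0.02490997]
[[-0.0097, -0.0016, 0.002, 0.0], [-0.0097, -0.0016, 0.002, 0.0], [-0.0097, -0.0016, 0.002, 0.0], [-0.0097, -0.0016, 0.002, 0.0], [-0.0097, -0.0016, 0.002, 0.0], [-0.0097, -0.0016, 0.002, 0.0]]
```

Emit:
jog_arm:
  series:
    - [-0.01, -0.002, 0.002, 0.006]
    - [-0.01, -0.002, 0.002, 0.006]
    - [-0.01, -0.002, 0.002, 0.006]
    - [-0.01, -0.002, 0.002, 0.006]
    - [-0.01, -0.002, 0.002, 0.006]
    - [-0.008, -0.002, 0.002, 0.005]
    - [0, 0, 0, 0]
    - [0, 0, 0, 0]

```text
time: 9.58
eef_pos: [0.4042, -0.294, 0.0395]
tcp_rot: [0.88, -0.019, 0.474, 0.015]
contact_force: [0.2, 0.1, 1.1]
opening: 0.993
```

```bash
python3 - <<'E'
from h import *
s=st();R=Ro.from_quat(s['tcp_rot']).as_matrix();print('y',R[:,1])
plan([.397,-.2925,.0355],0,4)
cv2.imwrite('pics/w2.png',vision.read_camera('wrist')[:,:,::-1])
E
```

```text
t 9.58 pos [ 0.4042 -0.294   0.0395] q [-1.236  0.157  2.466  1.575  0.883 -0.946] x [ 0.549 -0.019  0.835] z [ 0.834 -0.045 -0.55 ] F [0.2 0.1 1.1] op 0.993
y [-0.04862688 -0.99877876  0.00874125]
[[-0.0018, -0.0003, -0.001, 0.0], [-0.0018, -0.0003, -0.001, 0.0], [-0.0018, -0.0003, -0.001, 0.0], [-0.0018, -0.0003, -0.001, 0.0]]
```

View pics/w2.png

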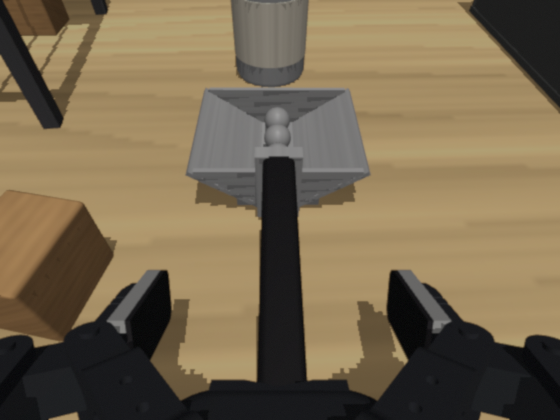

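Emit:
jog_arm:
  series:
    - [-0.004, -0.001, -0.003, 0.005]
    - [-0.004, 0, -0.002, 0.003]
    - [-0.003, 0, -0.001, 0.003]
    - [-0.002, 0, 0, 0]
    - [0, 0, 0, 0]
    - [0, 0, 0, 0]
    - [0, 0, 0, 0]
    - [0, 0, 0, 0]

```text
time: 10.3
eef_pos: [0.3924, -0.2948, 0.0344]
tcp_rot: [0.879, -0.023, 0.475, 0.015]
contact_force: [-0.1, -0.5, -0.5]
opening: 0.995
```

```bash
python3 - <<'E'
from h import *
s=st();R=Ro.from_quat(s['tcp_rot']).as_matrix();print('y',R[:,1])
plan([.397,-.2925,.0355],0,4)
E
```

```text
t 10.3 pos [ 0.3924 -0.2948  0.0344] q [-1.271  0.163  2.48   1.565  0.901 -0.969] x [ 0.547 -0.025  0.837] z [ 0.836 -0.048 -0.547] F [-0.1 -0.5 -0.5] op 0.995
y [-0.05435143 -0.99850682  0.00548183]
[[0.0008, -0.0006, 0.0008, 0.0], [0.0008, -0.0006, 0.0008, 0.0], [0.0008, -0.0006, 0.0008, 0.0], [0.0008, -0.0006, 0.0008, 0.0]]
```

Emit:
jog_arm:
  series:
    - [0.002, -0.001, 0.002, 0]
    - [0, 0, 0, 0]
    - [0, 0, 0, 0]
    - [0, 0, 0, 0]
    - [0, 0, 0, 0]
    - [0, 0, 0, 0]
    - [0, 0, 0, 0]
    - [0, 0, 0, 0]
  grip: 0
  grip_force: 100

```text
time: 10.97
eef_pos: [0.3959, -0.2936, 0.0353]
tcp_rot: [0.879, -0.022, 0.476, 0.015]
contact_force: [-0.3, -0.2, 0.1]
opening: 0.17
```

Emit:
jog_arm:
  series:
    - [0, 0, 0, 0]
    - [0, 0, 0, 0]
    - [0, 0, 0, 0]
    - [0, 0, 0, 0]
    - [0, 0, 0, 0]
    - [0, 0, 0, 0]
    - [0, 0, 0, 0]
    - [0, 0, 0, 0]

```text
time: 11.63
eef_pos: [0.3959, -0.2936, 0.0354]
tcp_rot: [0.879, -0.022, 0.476, 0.015]
contact_force: [1.1, 0.2, -0.1]
opening: 0.172
```

```bash
python3 - <<'E'
from h import *
s=st();R=Ro.from_quat(s['tcp_rot']).as_matrix();print('y',R[:,1])
cv2.imwrite('pics/w3.png',vision.read_camera('wrist')[:,:,::-1])
p=s['eef_pos']; plan(p+[.02,.0,.09],0,8)
E
```

```text
t 11.63 pos [ 0.3959 -0.2936  0.0354] q [-1.26   0.162  2.477  1.572  0.897 -0.965] x [ 0.546 -0.025  0.837] z [ 0.836 -0.048 -0.547] F [ 1.1  0.2 -0.1] op 0.172
y [-0.05363721 -0.99854768  0.00505808]
[[0.0108, -0.0001, -0.0041, 0.0], [0.0108, -0.0001, -0.0041, 0.0], [0.0108, -0.0001, -0.0041, 0.0], [0.0108, -0.0001, -0.0041, 0.0], [0.0108, -0.0001, -0.0041, 0.0], [0.0108, -0.0001, -0.0041, 0.0], [0.0108, -0.0001, -0.0041, 0.0], [0.0108, -0.0001, -0.0041, 0.0]]
```

View pics/w3.png

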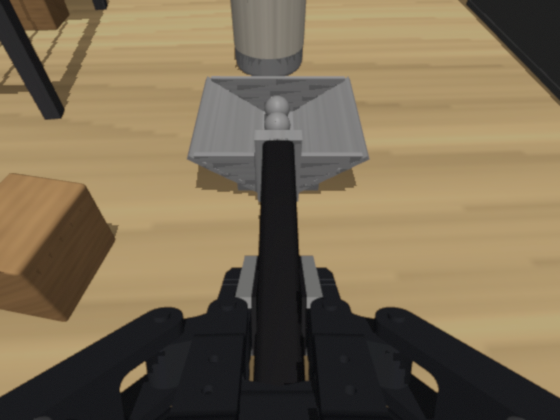

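Emit:
jog_arm:
  series:
    - [0.004, 0, -0.001, 0]
    - [0.008, 0, -0.003, 0]
    - [0.012, 0, -0.004, 0]
    - [0.012, 0, -0.004, 0]
    - [0.012, 0, -0.004, 0]
    - [0.012, 0, -0.004, 0]
    - [0.012, 0, -0.004, 0]
    - [0.012, 0, -0.004, 0]

```text
time: 12.35
eef_pos: [0.4148, -0.2886, 0.1134]
tcp_rot: [0.886, -0.025, 0.463, 0.011]
contact_force: [-0.6, 0.3, -2.4]
opening: 0.176
```

```bash
python3 - <<'E'
from h import *
s=st();R=Ro.from_quat(s['tcp_rot']).as_matrix();print('y',R[:,1])
cv2.imwrite('pics/w4.png',vision.read_camera('wrist')[:,:,::-1])
cv2.imwrite('pics/s4.png',cv2.resize(vision.read_camera('side')[120:,150:400,::-1],None,fx=2,fy=2,interpolation=cv2.INTER_CUBIC))
E
```

```text
t 12.35 pos [ 0.4148 -0.2886  0.1134] q [-1.192 -0.081  2.472  1.388  0.861 -0.611] x [ 0.569 -0.034  0.821] z [ 0.82  -0.043 -0.57 ] F [-0.6  0.3 -2.4] op 0.176
y [-0.05484001 -0.99849075 -0.00296451]
```

View pics/w4.png

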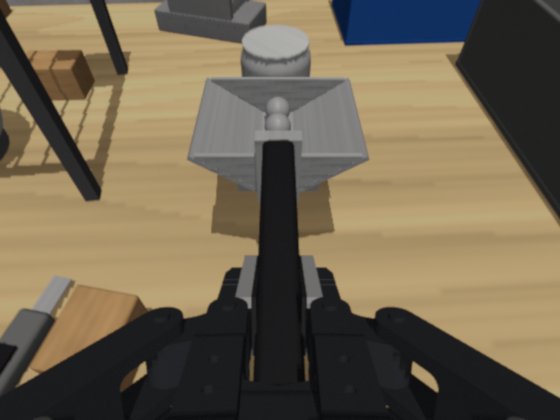

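View pics/s4.png

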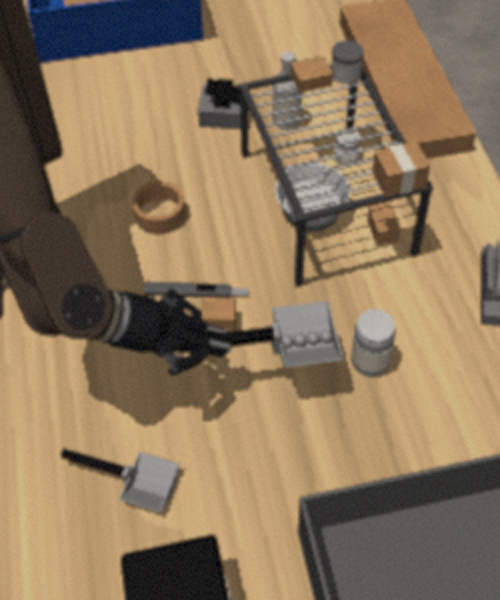

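Emit:
jog_arm:
  series:
    - [-0.003, 0.006, -0.005, 0]
    - [-0.004, 0.007, -0.007, 0]
    - [-0.004, 0.007, -0.007, 0]
    - [-0.003, 0.004, -0.004, 0]
    - [-0.009, -0.03, -0.013, -0.01]
    - [-0.01, -0.036, -0.014, -0.01]
    - [-0.01, -0.036, -0.014, -0.01]
    - [-0.01, -0.036, -0.014, -0.01]

```text
time: 13.12
eef_pos: [0.3908, -0.2769, 0.1168]
tcp_rot: [0.895, 0.01, 0.445, -0.013]
contact_force: [-0.1, -0.5, -2.5]
opening: 0.17
```

```bash
cat >> h.py <<'E'
def vt(v):
    R=Ro.from_quat(monitor.get_state()['tcp_rot']).as_matrix(); return (R.T@np.array(v)).round(4)
E
python3 - <<'E'
from h import *
s=st();R=Ro.from_quat(s['tcp_rot']).as_matrix();print('y',R[:,1],'W',(s['eef_pos']-.239*R[:,2]).round(3))
a=s['qpos'][0];print(vt([-.04*np.cos(a),-.04*np.sin(a),0]))
E
```

```text
t 13.12 pos [ 0.3908 -0.2769  0.1168] q [-1.25  -0.13   2.485  1.23   0.949 -0.562] x [0.604 0.007 0.797] z [ 0.797  0.032 -0.604] F [-0.1 -0.5 -2.5] op 0.17
y [ 0.03011525 -0.99945568 -0.01346872] W [ 0.2   -0.285  0.261]
[-0.0073 -0.0383 -0.0088]
```

```bash
python3 - <<'E'
from h import *
print(vt([-.016,.0345,-.001]), monitor.get_state()['qpos'][2])
E
```

```text
[-0.0102 -0.0349 -0.011 ] 2.4848227159028684
```

Emit:
jog_arm:
  series:
    - [-0.005, -0.015, -0.005, -0.015]
    - [-0.008, -0.025, -0.009, -0.015]
    - [-0.008, -0.028, -0.009, -0.015]
    - [-0.008, -0.028, -0.009, -0.012]
    - [-0.008, -0.028, -0.009, -0.012]
    - [-0.008, -0.028, -0.009, -0.012]
    - [-0.008, -0.028, -0.009, -0.012]
    - [-0.008, -0.028, -0.009, -0.012]

```text
time: 13.78
eef_pos: [0.4017, -0.2271, 0.13]
tcp_rot: [0.903, 0.093, 0.417, -0.044]
contact_force: [-0.1, 0.2, -2.3]
opening: 0.178
```

```bash
python3 - <<'E'
from h import *
s=st();R=Ro.from_quat(s['tcp_rot']).as_matrix();print('y',R[:,1],'W',(s['eef_pos']-.239*R[:,2]).round(3),s['qpos'][2])
a=s['qpos'][0];print(vt([-.03*np.cos(a),-.03*np.sin(a),0]),'head',np.degrees(np.arctan2(R[1,2],R[0,2])),'alpha',np.degrees(np.arcsin(-R[2,2])))
E
```

```text
t 13.78 pos [ 0.4017 -0.2271  0.13  ] q [-1.163 -0.2    2.484  1.089  1.002 -0.493] x [0.635 0.131 0.762] z [ 0.745  0.156 -0.648] F [-0.1  0.2 -2.3] op 0.178
y [ 0.20368147 -0.97903582 -0.00164829] W [ 0.224 -0.264  0.285] 2.483889094689393
[-0.0039 -0.0294 -0.0046] head 11.83268952339731 alpha 40.39083461002172
```

```bash
python3 - <<'E'
from h import *
print(vt([-.0165,.0233,-.008]),vt([-.0165,.0233,-.004]))
E
```

```text
[-0.0135 -0.0262 -0.0035] [-0.0105 -0.0262 -0.0061]
```

Emit:
jog_arm:
  series:
    - [-0.013, -0.026, -0.004, -0.012]
    - [-0.013, -0.026, -0.004, -0.012]
    - [-0.013, -0.026, -0.004, -0.012]
    - [-0.013, -0.026, -0.004, -0.012]
    - [-0.013, -0.026, -0.004, -0.012]
    - [-0.013, -0.026, -0.004, -0.012]
    - [-0.013, -0.026, -0.004, -0.012]
    - [-0.013, -0.026, -0.004, -0.012]

```text
time: 14.45
eef_pos: [0.3872, -0.2042, 0.0891]
tcp_rot: [0.901, 0.168, 0.393, -0.076]
contact_force: [7.6, -2.4, 9.5]
opening: 0.173
```

```bash
cat >> h.py <<'E'
def full():
    s=st();R=Ro.from_quat(s['tcp_rot']).as_matrix();print('y',R[:,1].round(3),'W',(s['eef_pos']-.239*R[:,2]).round(3),s['qpos'][2].round(4))
    print('head',np.degrees(np.arctan2(R[1,2],R[0,2])).round(1),'alpha',np.degrees(np.arcsin(-R[2,2])).round(1))
    Tg=Ro.from_quat([.879,-.022,.476,.015]);R0=Tg.inv()*Ro.from_euler('z',-.052)
    g=Tg.inv().apply(np.array([.384,-.293,.04])-np.array([.3959,-.2936,.0354]))
    Rt=Ro.from_quat(s['tcp_rot']);M=(Rt*R0).as_matrix();G=s['eef_pos']+Rt.apply(g)
    print('scoop G',G.round(3),'yaw',np.degrees(np.arctan2(M[1,0],M[0,0])).round(1),'noseup',np.degrees(np.arcsin(M[2,0])).round(1),'roll',np.degrees(np.arctan2(M[2,1],M[2,2])).round(1))
    return s,Rt,R0,g
E
python3 - <<'E'
from h import *
full()
cv2.imwrite('pics/t5.png',cv2.resize(vision.read_camera('top')[120:340,200:480,::-1],None,fx=2.5,fy=2.5))
E
```

```text
t 14.45 pos [ 0.3872 -0.2042  0.0891] q [-1.167 -0.098  2.482  1.02   1.038 -0.641] x [0.634 0.242 0.734] z [ 0.683  0.269 -0.679] F [ 7.6 -2.4  9.5] op 0.173
y [ 0.362 -0.932 -0.006] W [ 0.224 -0.269  0.251] 2.4823
head 21.5 alpha 42.7
scoop G [ 0.377 -0.208  0.096] yaw 21.3 noseup -9.6 roll 0.7
```

View pics/t5.png

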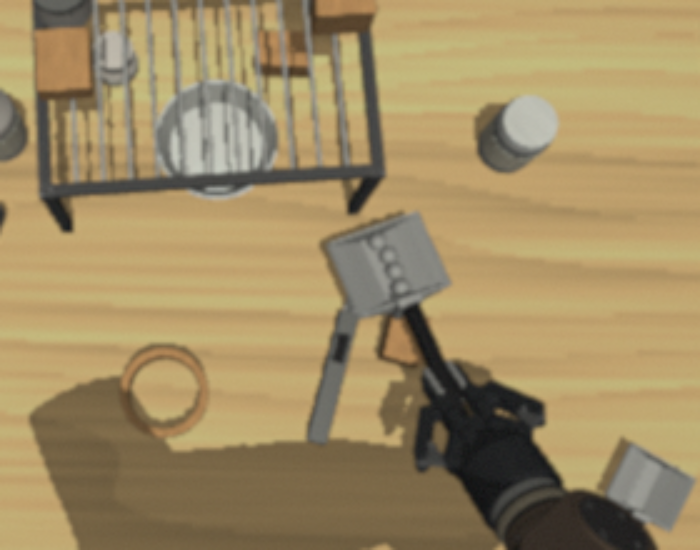

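```bash
python3 - <<'E'
from h import *
print(vt([0,0,.01]))
E
```

```text
[ 0.0074 -0.0001 -0.0068]
```

Emit:
jog_arm:
  series:
    - [0.006, 0, -0.005, 0]
    - [0.007, 0, -0.007, 0]
    - [0.007, 0, -0.007, 0]
    - [0.006, 0, -0.005, 0]
    - [0.003, 0, -0.002, 0]
    - [0, 0, 0, 0]
    - [0, 0, 0, 0]
    - [0, 0, 0, 0]

```text
time: 15.17
eef_pos: [0.3858, -0.2048, 0.128]
tcp_rot: [0.902, 0.168, 0.39, -0.078]
contact_force: [-0.9, 0.3, -2.9]
opening: 0.17
```

```bash
python3 - <<'E'
from h import *
full()
cv2.imwrite('pics/t6.png',cv2.resize(vision.read_camera('top')[120:340,200:480,::-1],None,fx=2.5,fy=2.5))
cv2.imwrite('pics/w6.png',vision.read_camera('wrist')[:,:,::-1])
E
```

```text
t 15.17 pos [ 0.3858 -0.2048  0.128 ] q [-1.169 -0.204  2.472  0.957  1.104 -0.526] x [0.639 0.243 0.73 ] z [ 0.678  0.272 -0.683] F [-0.9  0.3 -2.9] op 0.17
y [ 0.364 -0.931 -0.009] W [ 0.224 -0.27   0.291] 2.4722
head 21.9 alpha 43.1
scoop G [ 0.376 -0.209  0.135] yaw 21.5 noseup -10.0 roll 0.9
```

View pics/w6.png

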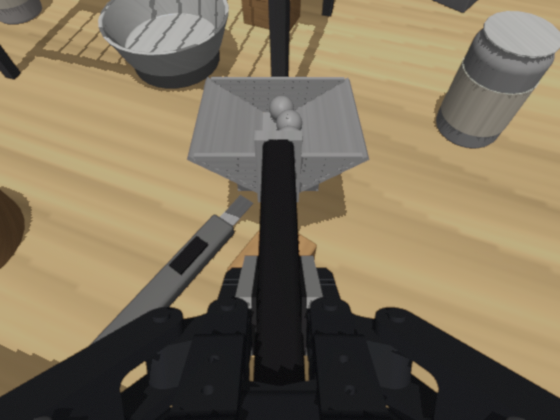

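```bash
cat > pour2.py <<'E'
from pour import *
Tg=Ro.from_quat([.879,-.022,.476,.015]);R0=Tg.inv()*Rz(-.052)
g=Tg.inv().apply(np.array([.384,-.293,.04])-np.array([.3959,-.2936,.0354]))
th=np.linspace(0,2*np.pi,72,endpoint=False)
rim=B+np.stack([.065*np.cos(th),.065*np.sin(th),0*th],1)
def rimclear(Rs,G):
    q=Rs.inv().apply(rim-G); q=q[np.abs(q[:,0]-.135)<.047]
    if len(q)==0: return 1
    # outside distance below hull: bottom z=-.04 for |y|<25, sloped to (49,-7)
    nn=np.array([33,24])/np.hypot(33,24) # outward normal of sloped side in (|y|, -z)
    d1=(np.abs(q[:,1])-.025)*nn[0]+(-q[:,2]-.04)*nn[1]; d2=-q[:,2]-.04
    return np.maximum(d1,d2).min()
def ev(Rt,tcp):
    Rs,G,W=scoop(Rt,tcp,R0,g);M=Rs.as_matrix()
    ins=[(k,v[2]) for k,v in W.items() if (v[:2]-rf)@n>-.015]
    mx=max(ins,key=lambda t:t[1]) if ins else ('-',0)
    return dict(roll=np.degrees(np.arctan2(M[2,1],M[2,2])).round(1),nose=np.degrees(np.arcsin(M[2,0])).round(1),yaw=np.degrees(np.arctan2(M[1,0],M[0,0])).round(1),mx=(mx[0],round(mx[1],3)),edge=round((tcp[:2]-rf)@n,3),rim=round(rimclear(Rs,G),3)),M,W
def aimtcp(Rt,s,zlow,fr=.6,sh=(0,0),adv=.008):
    Rs,G,w=scoop(Rt,np.zeros(3),R0,g);M=Rs.as_matrix()
    lo_f=w[f'lip+1{s:+d}'];lo_r=w[f'lip-1{s:+d}'];aim=lo_f*fr+lo_r*(1-fr)
    off=np.array([B[0]+sh[0],B[1]+sh[1],0])-aim; off[2]=zlow-lo_f[2]
    out=s*M[:2,1]/np.linalg.norm(M[:2,1]); off[:2]-=adv*out
    return off
E
python3 - <<'E'
from pour2 import *
for a in (33,43):
  for h in (22,32,42):
    for ph in (-58,-66,58,66):
      Rt=toolR(np.radians(a),np.radians(h),np.radians(ph)); s=1 if ph<0 else -1
      tcp=aimtcp(Rt,s,.064); d,M,W=ev(Rt,tcp); q,e=IK(tcp,Rt)
      print(a,h,ph,tcp.round(3),'e',round(e,3),'q',q.round(2),*[f'{k}={v}' for k,v in d.items()])
E
```

```text
33 22 -58 [ 0.587 -0.104  0.136] e 0.0 q [-0.65  0.08  2.27  1.45  0.81 -1.58] roll=-46.4 nose=-12.4 yaw=50.4 mx=('lip-1-1', np.float64(0.153)) edge=0.021 rim=0.006
33 22 -66 [ 0.593 -0.099  0.148] e 0.0 q [-0.64  0.06  2.26  1.43  0.81 -1.68] roll=-52.4 nose=-15.7 yaw=53.3 mx=('bar-1-1', np.float64(0.179)) edge=0.028 rim=0.011
33 22 58 [0.518 0.065 0.136] e 0.07 q [-0.33 -0.16  2.48  1.54  0.59  0.58] roll=47.0 nose=-12.3 yaw=-6.3 mx=('lip-1+1', np.float64(0.153)) edge=-0.033 rim=0.007
33 22 66 [0.525 0.066 0.148] e 0.036 q [-0.33 -0.19  2.48  1.55  0.58  0.73] roll=53.0 nose=-15.6 yaw=-9.2 mx=('lip-1+1', np.float64(0.164)) edge=-0.025 rim=0.01
33 32 -58 [ 0.608 -0.11   0.136] e 0.0 q [-0.67  0.18  2.16  1.33  0.95 -1.59] roll=-46.4 nose=-12.4 yaw=60.4 mx=('bar-1-1', np.float64(0.164)) edge=0.042 rim=0.006
33 32 -66 [ 0.613 -0.104  0.148] e 0.0 q [-0.65  0.16  2.15  1.32  0.95 -1.7 ] roll=-52.4 nose=-15.7 yaw=63.3 mx=('bar-1-1', np.float64(0.179)) edge=0.047 rim=0.011
33 32 58 [0.51  0.045 0.136] e 0.016 q [-0.47 -0.14  2.48  1.43  0.82  0.47] roll=47.0 nose=-12.3 yaw=3.7 mx=('lip-1
[... 2103 characters left out ...]
'lip-1+1', np.float64(0.167)) edge=-0.021 rim=0.01
43 42 -58 [ 0.639 -0.103  0.156] e 0.0 q [-0.59  0.22  1.99  1.01  0.99 -1.38] roll=-41.3 nose=-21.1 yaw=71.8 mx=('bar-1-1', np.float64(0.193)) edge=0.074 rim=0.008
43 42 -66 [ 0.644 -0.096  0.167] e 0.0 q [-0.57  0.2   1.98  1.    0.99 -1.49] roll=-46.7 nose=-24.2 yaw=75.2 mx=('bar-1-1', np.float64(0.205)) edge=0.079 rim=0.009
43 42 58 [0.517 0.031 0.157] e 0.0 q [-0.47 -0.14  2.36  1.05  0.91  0.7 ] roll=42.0 nose=-21.0 yaw=12.3 mx=('lip-1+1', np.float64(0.157)) edge=-0.037 rim=0.005
43 42 66 [0.525 0.036 0.167] e 0.0 q [-0.46 -0.14  2.33  1.04  0.9   0.87] roll=47.4 nose=-24.1 yaw=8.9 mx=('lip-1+1', np.float64(0.167)) edge=-0.028 rim=0.01
```

Emit:
jog_arm:
  series:
    - [0.007, 0, -0.007, 0]
    - [0.013, 0, -0.013, 0]
    - [0.018, 0, -0.017, 0]
    - [0.018, 0, -0.017, 0]
    - [0.018, 0, -0.017, 0]
    - [0.018, 0, -0.017, 0]
    - [0.018, 0, -0.017, 0]
    - [0.018, 0, -0.017, 0]

```text
time: 15.93
eef_pos: [0.3818, -0.2012, 0.2987]
tcp_rot: [0.904, 0.164, 0.384, -0.093]
contact_force: [0.6, -0.5, -2.4]
opening: 0.173
```

```bash
python3 - <<'E'
from h import *
full()
plan([.60,.05,.42],0,9)
E
```

```text
t 15.93 pos [ 0.3818 -0.2012  0.2987] q [-1.173 -0.498  2.328  0.827  1.406 -0.145] x [0.651 0.225 0.725] z [ 0.664  0.293 -0.688] F [ 0.6 -0.5 -2.4] op 0.173
y [ 0.368 -0.929 -0.041] W [ 0.223 -0.271  0.463] 2.3282
head 23.8 alpha 43.5
scoop G [ 0.372 -0.205  0.305] yaw 22.1 noseup -10.4 roll 2.7
[[0.0318, -0.0176, 0.015, 0.0], [0.0318, -0.0176, 0.015, 0.0], [0.0318, -0.0176, 0.015, 0.0], [0.0318, -0.0176, 0.015, 0.0], [0.0318, -0.0176, 0.015, 0.0], [0.0318, -0.0176, 0.015, 0.0], [0.0318, -0.0176, 0.015, 0.0], [0.0318, -0.0176, 0.015, 0.0]]
[[0.0318, -0.0176, 0.015, 0.0]]
```

Emit:
jog_arm:
  series:
    - [0.014, -0.008, 0.001, -0.005]
    - [0.026, -0.014, 0.009, -0.005]
    - [0.032, -0.018, 0.015, -0.005]
    - [0.032, -0.018, 0.015, -0.005]
    - [0.032, -0.018, 0.015, -0.005]
    - [0.032, -0.018, 0.015, -0.005]
    - [0.032, -0.018, 0.015, 0]
    - [0.032, -0.022, 0.013, 0]

```text
time: 16.6
eef_pos: [0.5474, 0.0107, 0.4035]
tcp_rot: [0.904, 0.173, 0.381, -0.087]
contact_force: [-0.3, -1.1, -2.7]
opening: 0.176
```

```bash
python3 - <<'E'
from h import *
full()
plan([.50,.45,.46],0,12)
E
```

```text
t 16.6 pos [0.5474 0.0107 0.4035] q [-0.407 -0.434  2.097  0.683  0.986  0.544] x [0.65  0.246 0.719] z [ 0.658  0.29  -0.695] F [-0.3 -1.1 -2.7] op 0.176
y [ 0.379 -0.925 -0.026] W [ 0.39  -0.059  0.57 ] 2.0972
head 23.8 alpha 44.0
scoop G [0.537 0.006 0.41 ] yaw 22.6 noseup -10.9 roll 1.9
[[0.0098, -0.0355, 0.0047, 0.0], [0.0098, -0.0355, 0.0047, 0.0], [0.0098, -0.0355, 0.0047, 0.0], [0.0098, -0.0355, 0.0047, 0.0], [0.0098, -0.0355, 0.0047, 0.0], [0.0098, -0.0355, 0.0047, 0.0], [0.0098, -0.0355, 0.0047, 0.0], [0.0098, -0.0355, 0.0047, 0.0]]
[[0.0098, -0.0355, 0.0047, 0.0], [0.0098, -0.0355, 0.0047, 0.0], [0.0098, -0.0355, 0.0047, 0.0], [0.0098, -0.0355, 0.0047, 0.0]]
```

Emit:
jog_arm:
  series:
    - [0.016, -0.032, 0.007, -0.004]
    - [0.01, -0.036, 0.003, -0.004]
    - [0.01, -0.036, 0.003, -0.004]
    - [0.01, -0.036, 0.003, -0.004]
    - [0.01, -0.036, 0.003, -0.004]
    - [0.01, -0.036, 0.003, -0.004]
    - [0.01, -0.036, 0.003, 0]
    - [0.01, -0.036, 0.003, 0]

```text
time: 17.27
eef_pos: [0.503, 0.3194, 0.4404]
tcp_rot: [0.909, 0.186, 0.363, -0.092]
contact_force: [0.9, -1.0, -2.6]
opening: 0.172
```

```bash
python3 - <<'E'
from h import *
s,*_=full()
plan([.34,.95,.5],0,18)
E
```

```text
t 17.27 pos [0.503  0.3194 0.4404] q [ 0.374 -0.348  1.961  0.076  0.764  1.508] x [0.668 0.271 0.693] z [ 0.625  0.302 -0.72 ] F [ 0.9 -1.  -2.6] op 0.172
y [ 0.404 -0.914 -0.032] W [0.354 0.247 0.612] 1.9612
head 25.8 alpha 46.0
scoop G [0.493 0.315 0.448] yaw 24.3 noseup -12.9 roll 2.2
[[0.0057, -0.0358, 0.0025, 0.0], [0.0057, -0.0358, 0.0025, 0.0], [0.0057, -0.0358, 0.0025, 0.0], [0.0057, -0.0358, 0.0025, 0.0], [0.0057, -0.0358, 0.0025, 0.0], [0.0057, -0.0358, 0.0025, 0.0], [0.0057, -0.0358, 0.0025, 0.0], [0.0057, -0.0358, 0.0025, 0.0]]
[[0.0057, -0.0358, 0.0025, 0.0], [0.0057, -0.0358, 0.0025, 0.0], [0.0057, -0.0358, 0.0025, 0.0], [0.0057, -0.0358, 0.0025, 0.0], [0.0057, -0.0358, 0.0025, 0.0], [0.0057, -0.0358, 0.0025, 0.0], [0.0057, -0.0358, 0.0025, 0.0], [0.0057, -0.0358, 0.0025, 0.0]]
[[0.0057, -0.0358, 0.0025, 0.0], [0.0057, -0.0358, 0.0025, 0.0]]
```

Emit:
jog_arm:
  series:
    - [0.016, -0.034, 0.0, -0.005]
    - [0.016, -0.034, 0.0, -0.005]
    - [0.016, -0.034, 0.0, -0.005]
    - [0.016, -0.034, 0.0, -0.005]
    - [0.016, -0.034, 0.0, -0.005]
    - [0.016, -0.034, 0.0, -0.005]
    - [0.016, -0.034, 0.0, 0]
    - [0.016, -0.034, 0.0, 0]

```text
time: 17.93
eef_pos: [0.4619, 0.6192, 0.5088]
tcp_rot: [0.918, 0.201, 0.333, -0.082]
contact_force: [0.9, -0.4, -2.3]
opening: 0.17
```

Emit:
jog_arm:
  series:
    - [0.016, -0.034, 0.0, 0]
    - [0.016, -0.034, 0.0, 0]
    - [0.016, -0.034, 0.0, 0]
    - [0.016, -0.034, 0.0, 0]
    - [0.016, -0.034, 0.0, 0]
    - [0.016, -0.034, 0.0, 0]
    - [0.016, -0.034, 0.0, 0]
    - [0.016, -0.034, 0.0, 0]

```text
time: 18.6
eef_pos: [0.4259, 0.8916, 0.5545]
tcp_rot: [0.925, 0.205, 0.309, -0.077]
contact_force: [7.2, 33.8, 99.4]
opening: 0.167
```

```bash
python3 - <<'E'
from h import *
s,*_=full()
q=s['qpos'];W=s['eef_pos']-.239*Ro.from_quat(s['tcp_rot']).as_matrix()[:,2]
sh=np.array([-.1*np.sin(q[0]),.1*np.cos(q[0]),.241]);r=W-sh;print('ray',r/np.linalg.norm(r),np.linalg.norm(r));print(vt(.041*r/np.linalg.norm(r)))
E
```

```text
t 18.6 pos [0.4259 0.8916 0.5545] q [ 1.111  0.909  0.21  -0.374  1.486  2.173] x [0.725 0.332 0.604] z [ 0.54   0.27  -0.797] F [ 7.2 33.8 99.4] op 0.167
y [ 0.428 -0.904 -0.016] W [0.297 0.827 0.745] 0.2095
head 26.5 alpha 52.9
scoop G [0.417 0.887 0.563] yaw 25.7 noseup -19.7 roll 1.3
ray [0.38332109 0.77656356 0.50001398] 1.0079904170219458
[ 0.0343 -0.0224  0.0007]
```

Emit:
jog_arm:
  series:
    - [0.002, -0.001, 0, 0]
    - [0.004, -0.003, 0, 0]
    - [0.006, -0.004, 0, 0]
    - [0.01, -0.006, 0, 0]
    - [0.014, -0.009, 0, 0]
    - [0.02, -0.013, 0, 0]
    - [0.027, -0.018, 0, 0]
    - [0.034, -0.022, 0, 0]

```text
time: 19.27
eef_pos: [0.4383, 0.9142, 0.5117]
tcp_rot: [0.923, 0.222, 0.302, -0.085]
contact_force: [0.4, 0.4, -2.2]
opening: 0.168
```

```bash
python3 - <<'E'
from h import *
s,*_=full()
q=s['qpos'];W=s['eef_pos']-.239*Ro.from_quat(s['tcp_rot']).as_matrix()[:,2]
sh=np.array([-.1*np.sin(q[0]),.1*np.cos(q[0]),.241]);r=W-sh;print('ray',r/np.linalg.norm(r),np.linalg.norm(r));print(vt(.041*r/np.linalg.norm(r)))
cv2.imwrite('pics/w7.png',vision.read_camera('wrist')[:,:,::-1])
E
```

```text
t 19.27 pos [0.4383 0.9142 0.5117] q [ 1.102  0.955  0.21  -0.343  1.433  2.154] x [0.719 0.358 0.595] z [ 0.52   0.291 -0.803] F [ 0.4  0.4 -2.2] op 0.168
y [ 0.46  -0.887 -0.023] W [0.314 0.845 0.704] 0.21
head 29.2 alpha 53.4
scoop G [0.43 0.91 0.52] yaw 28.0 noseup -20.3 roll 1.8
ray [0.40007523 0.79324733 0.45901904] 1.007953486245335
[ 0.0346 -0.0217  0.0029]
```

View pics/w7.png

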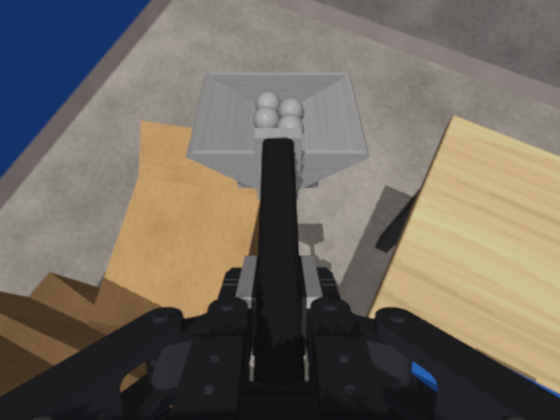

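Emit:
jog_arm:
  series:
    - [0.034, -0.02, 0.003, -0.002]
    - [0.034, -0.02, 0.003, -0.004]
    - [0.034, -0.02, 0.003, -0.004]
    - [0.034, -0.02, 0.003, -0.004]
    - [0.034, -0.02, 0.003, -0.004]
    - [0.034, -0.02, 0.003, -0.004]
    - [0.034, -0.02, 0.003, -0.004]
    - [0.034, -0.02, 0.003, -0.004]

```text
time: 19.98
eef_pos: [0.471, 0.9263, 0.5706]
tcp_rot: [0.885, 0.242, 0.367, -0.152]
contact_force: [0.3, -0.5, -3.0]
opening: 0.174
```

```bash
cat >> h.py <<'E'
def rayinfo(s):
    q=s['qpos'];W=s['eef_pos']-.239*Ro.from_quat(s['tcp_rot']).as_matrix()[:,2]
    sh=np.array([-.1*np.sin(q[0]),.1*np.cos(q[0]),.241]);r=W-sh;r/=np.linalg.norm(r);print('ray',r.round(3));print(vt(.041*r))
E
python3 - <<'E'
from h import *
s,*_=full();rayinfo(s)
E
```

```text
t 19.98 pos [0.471  0.9263 0.5706] q [ 1.07   0.92   0.211 -0.311  1.252  2.087] x [0.614 0.317 0.723] z [ 0.576  0.447 -0.684] F [ 0.3 -0.5 -3. ] op 0.174
y [ 0.54  -0.837 -0.092] W [0.333 0.819 0.734] 0.2107
head 37.8 alpha 43.2
scoop G [0.462 0.92  0.577] yaw 33.9 noseup -10.2 roll 5.7
ray [0.418 0.765 0.489]
[ 0.035  -0.0189  0.0102]
```

Emit:
jog_arm:
  series:
    - [0.036, -0.016, 0.01, -0.02]
    - [0.036, -0.016, 0.01, -0.02]
    - [0.036, -0.016, 0.01, -0.02]
    - [0.036, -0.016, 0.01, -0.02]
    - [0.036, -0.016, 0.01, -0.02]
    - [0.036, -0.016, 0.012, -0.02]
    - [0.036, -0.016, 0.012, -0.02]
    - [0, 0, 0, -0.015]

```text
time: 20.65
eef_pos: [0.497, 0.9387, 0.6125]
tcp_rot: [0.825, 0.316, 0.435, -0.175]
contact_force: [-0.2, -0.7, -2.6]
opening: 0.172
```

```bash
python3 - <<'E'
from h import *
s,*_=full();rayinfo(s)
E
```

```text
t 20.65 pos [0.497  0.9387 0.6125] q [ 1.043  0.906  0.21  -0.275  1.085  1.886] x [0.422 0.369 0.828] z [ 0.607  0.564 -0.56 ] F [-0.2 -0.7 -2.6] op 0.172
y [ 0.674 -0.739 -0.014] W [0.352 0.804 0.746] 0.2103
head 42.9 alpha 34.1
scoop G [0.488 0.931 0.617] yaw 42.4 noseup -1.0 roll 1.1
ray [0.435 0.748 0.502]
[ 0.0359 -0.0109  0.0166]
```

```bash
cat > entry.py <<'E'
from pour2 import *
A,H=np.radians(34.1),np.radians(42.9)
def Rphi(ph): return toolR(A,H,np.radians(ph))
E
python3 - <<'E'
from entry import *
for ph in (55,58,62):
  for fr in (.5,.6):
    Rt=Rphi(ph);tcp=aimtcp(Rt,-1,.064,fr=fr);d,M,W=ev(Rt,tcp);q,e=IK(tcp,Rt)
    print(ph,fr,tcp.round(3),round(e,4),q.round(2),*[f'{k}={v}' for k,v in d.items()],'lo',W['lip+1-1'].round(3),W['lip-1-1'].round(3))
for ph in (0,20,30):
  for y in (-.2,-.16,-.12,-.08,-.04):
    Rt=Rphi(ph); Rs,G,w=scoop(Rt,np.zeros(3),R0,g)
    mx=max((v[:2]+np.array([0,y])-rf)@n for v in w.values()); x=(-.012-mx)/n[0]
    ymin=min(v[1] for v in w.values())+y
    tcp=np.array([x,y,.115]);q,e=IK(tcp,Rt);print(ph,tcp.round(3),'e',round(e,4),'yright',round(ymin,3),'q3',q[2].round(2))
E
```

```text
55 0.5 [0.514 0.023 0.134] 0.0 [-0.56 -0.05  2.4   1.27  0.99  0.36] roll=44.3 nose=-12.1 yaw=15.7 mx=('lip-1+1', np.float64(0.15)) edge=-0.041 rim=0.003 lo [0.674 0.033 0.064] [0.589 0.009 0.083]
55 0.6 [0.505 0.02  0.134] 0.0 [-0.58 -0.07  2.41  1.26  1.01  0.35] roll=44.3 nose=-12.1 yaw=15.7 mx=('lip-1+1', np.float64(0.15)) edge=-0.049 rim=0.007 lo [0.665 0.031 0.064] [0.581 0.007 0.083]
58 0.5 [0.516 0.024 0.139] 0.0 [-0.55 -0.06  2.39  1.26  0.99  0.42] roll=46.5 nose=-13.2 yaw=14.5 mx=('lip-1+1', np.float64(0.154)) edge=-0.038 rim=0.004 lo [0.674 0.032 0.064] [0.589 0.01  0.085]
58 0.6 [0.508 0.022 0.139] 0.0 [-0.57 -0.08  2.41  1.25  1.    0.42] roll=46.5 nose=-13.2 yaw=14.5 mx=('lip-1+1', np.float64(0.154)) edge=-0.047 rim=0.006 lo [0.666 0.03  0.064] [0.581 0.008 0.085]
62 0.5 [0.52  0.026 0.145] 0.0 [-0.54 -0.07  2.38  1.26  0.99  0.51] roll=49.5 nose=-14.9 yaw=13.0 mx=('lip-1+1', np.float64(0.159)) edge=-0.035 rim=0.006 lo [0.675 0.031 0.064] [0.59  0.011 0.087]
62 0.6 [0.511 0.024 0.145] 0.0 [-0.56 -0.08  2.4   1.25  1.    0.51] roll=49.5 nose=-14.9 yaw=13.0 mx=('lip-1+1'
[... 213 characters left out ...]
5] e 0.0 yright -0.166 q3 2.47
0 [ 0.388 -0.08   0.115] e 0.0858 yright -0.126 q3 2.48
0 [ 0.385 -0.04   0.115] e 0.1748 yright -0.086 q3 2.48
20 [ 0.391 -0.2    0.115] e 0.0 yright -0.241 q3 2.33
20 [ 0.387 -0.16   0.115] e 0.0 yright -0.201 q3 2.41
20 [ 0.384 -0.12   0.115] e 0.0057 yright -0.161 q3 2.48
20 [ 0.381 -0.08   0.115] e 0.1034 yright -0.121 q3 2.48
20 [ 0.377 -0.04   0.115] e 0.1938 yright -0.081 q3 2.48
30 [ 0.391 -0.2    0.115] e 0.0 yright -0.238 q3 2.33
30 [ 0.387 -0.16   0.115] e 0.0 yright -0.198 q3 2.41
30 [ 0.384 -0.12   0.115] e 0.0061 yright -0.158 q3 2.48
30 [ 0.381 -0.08   0.115] e 0.1039 yright -0.118 q3 2.48
30 [ 0.377 -0.04   0.115] e 0.1944 yright -0.078 q3 2.48
```

```bash
cat >> entry.py <<'E'
posts=[]
for px in (-.103,.103):
    for py in (-.153,.153):
        c0=rf+n*.110; posts.append(c0+px*n+py*np.array([-n[1],n[0]]))
def dens(Rs,G):
    P=[]
    for x in np.linspace(.088,.182,9):
        for y,z in ((.049,-.007),(-.049,-.007),(.025,-.04),(-.025,-.04)): P.append((x,y,z))
    for x in np.linspace(-.047,.09,8):
        for y in (-.012,.012): P.append((x,y,.012))
    return G+Rs.apply(np.array(P))
def chk(Rt,tcp):
    Rs,G,_=scoop(Rt,tcp,R0,g);P=dens(Rs,G);M=Rs.as_matrix()
    loc=(P[:,:2]-rf)@n; lat=(P[:,:2]-rf)@np.array([-n[1],n[0]])
    ins=(loc>-.012)&(np.abs(lat)<.17); mz=P[ins,2].max() if ins.any() else 0
    pd=min(np.linalg.norm(P[:,:2]-p,axis=1).min() for p in posts)
    return 'roll %.0f nose %.0f yaw %.0f'%(np.degrees(np.arctan2(M[2,1],M[2,2])),np.degrees(np.arcsin(M[2,0])),np.degrees(np.arctan2(M[1,0],M[0,0]))),'maxz_in %.3f'%mz,'post %.3f'%pd,'rim %.3f'%rimclear(Rs,G),'minz %.3f'%P[:,2].min()
E
python3 - <<'E'
from entry import *
wp=[(0,(.392,-.13,.12)),(15,(.45,-.05,.12)),(35,(.49,.0,.12)),(45,(.505,.015,.127)),(58,(.508,.022,.139))]
q=None
for (p0,a),(p1,b) in zip(wp[:-1],wp[1:]):
    for t in (0,.33,.67,1):
        ph=p0+(p1-p0)*t;tcp=np.array(a)+(np.array(b)-a)*t;Rt=Rphi(ph)
        q,e=IK(tcp,Rt,q);print(round(ph),tcp.round(3),round(e,3),q.round(2),*chk(Rt,tcp))
E
```

```text
0 [ 0.392 -0.13   0.12 ] 0.0 [-1.1  -0.07  2.45  0.96  1.32 -0.82] roll 0 nose -1 yaw 43 maxz_in 0.114 post 0.079 rim 1.000 minz 0.082
5 [ 0.411 -0.104  0.12 ] 0.0 [-1.02 -0.08  2.47  1.02  1.27 -0.7 ] roll 4 nose -1 yaw 40 maxz_in 0.111 post 0.081 rim 1.000 minz 0.080
10 [ 0.431 -0.076  0.12 ] 0.0 [-0.92 -0.09  2.47  1.07  1.22 -0.57] roll 9 nose -1 yaw 37 maxz_in 0.107 post 0.086 rim 0.021 minz 0.077
15 [ 0.45 -0.05  0.12] 0.0 [-0.83 -0.09  2.47  1.13  1.16 -0.46] roll 13 nose -2 yaw 35 maxz_in 0.124 post 0.084 rim 0.020 minz 0.074
15 [ 0.45 -0.05  0.12] 0.0 [-0.83 -0.09  2.47  1.13  1.16 -0.46] roll 13 nose -2 yaw 35 maxz_in 0.124 post 0.084 rim 0.020 minz 0.074
22 [ 0.463 -0.034  0.12 ] 0.0 [-0.77 -0.08  2.46  1.16  1.12 -0.32] roll 18 nose -3 yaw 31 maxz_in 0.127 post 0.082 rim 0.017 minz 0.070
28 [ 0.477 -0.016  0.12 ] 0.0 [-0.71 -0.07  2.45  1.2   1.08 -0.19] roll 24 nose -4 yaw 28 maxz_in 0.134 post 0.085 rim 0.015 minz 0.066
35 [0.49 0.   0.12] 0.0 [-0.65 -0.05  2.43  1.24  1.04 -0.06] roll 29 nose -6 yaw 25 maxz_in 0.134 post 0.086 rim 0.012 minz 0.060
35 [0.49 0.   0.12] 0
[... 350 characters left out ...]
 0.089 rim 0.010 minz 0.059
45 [0.505 0.015 0.127] 0.0 [-0.59 -0.05  2.41  1.26  1.01  0.15] roll 37 nose -9 yaw 20 maxz_in 0.143 post 0.089 rim 0.005 minz 0.059
45 [0.505 0.015 0.127] 0.0 [-0.59 -0.05  2.41  1.26  1.01  0.15] roll 37 nose -9 yaw 20 maxz_in 0.143 post 0.089 rim 0.005 minz 0.059
49 [0.506 0.017 0.131] 0.0 [-0.58 -0.06  2.41  1.26  1.01  0.24] roll 40 nose -10 yaw 18 maxz_in 0.147 post 0.090 rim 0.006 minz 0.059
54 [0.507 0.02  0.135] 0.0 [-0.58 -0.07  2.41  1.26  1.01  0.33] roll 43 nose -12 yaw 16 maxz_in 0.151 post 0.090 rim 0.006 minz 0.059
58 [0.508 0.022 0.139] 0.0 [-0.57 -0.08  2.41  1.25  1.    0.42] roll 47 nose -13 yaw 15 maxz_in 0.155 post 0.090 rim 0.006 minz 0.059
```

```bash
python3 - <<'E'
from h import *
plan([.56,.45,.5],0,14)
E
```

```text
[[-0.0176, 0.0289, -0.0125, 0.0], [-0.0176, 0.0289, -0.0125, 0.0], [-0.0176, 0.0289, -0.0125, 0.0], [-0.0176, 0.0289, -0.0125, 0.0], [-0.0176, 0.0289, -0.0125, 0.0], [-0.0176, 0.0289, -0.0125, 0.0], [-0.0176, 0.0289, -0.0125, 0.0], [-0.0176, 0.0289, -0.0125, 0.0]]
[[-0.0176, 0.0289, -0.0125, 0.0], [-0.0176, 0.0289, -0.0125, 0.0], [-0.0176, 0.0289, -0.0125, 0.0], [-0.0176, 0.0289, -0.0125, 0.0], [-0.0176, 0.0289, -0.0125, 0.0], [-0.0176, 0.0289, -0.0125, 0.0]]
```

Emit:
jog_arm:
  series:
    - [-0.003, 0.005, -0.002, 0]
    - [-0.006, 0.01, -0.004, 0]
    - [-0.01, 0.016, -0.007, 0]
    - [-0.014, 0.022, -0.01, 0]
    - [-0.017, 0.028, -0.012, 0]
    - [-0.018, 0.03, -0.013, 0]
    - [-0.018, 0.03, -0.013, 0]
    - [-0.018, 0.03, -0.013, 0]

```text
time: 21.32
eef_pos: [0.5173, 0.733, 0.5549]
tcp_rot: [0.822, 0.324, 0.433, -0.176]
contact_force: [0.7, 0.1, -2.6]
opening: 0.171
```

Emit:
jog_arm:
  series:
    - [-0.018, 0.03, -0.013, 0]
    - [-0.018, 0.03, -0.013, 0]
    - [-0.018, 0.03, -0.013, 0]
    - [-0.018, 0.03, -0.013, 0]
    - [-0.018, 0.03, -0.013, 0]
    - [-0.018, 0.03, -0.013, 0]
    - [-0.018, 0.03, -0.013, 0]
    - [-0.018, 0.03, -0.013, 0]

```text
time: 21.98
eef_pos: [0.5556, 0.4289, 0.4921]
tcp_rot: [0.819, 0.332, 0.436, -0.171]
contact_force: [0.3, -0.2, -2.1]
opening: 0.172
```

```bash
python3 - <<'E'
from h import *
full()
plan([.56,.06,.42],0,12)
E
```

```text
t 21.98 pos [0.5556 0.4289 0.4921] q [ 0.417 -0.169  1.794  0.492  0.629  0.954] x [0.4   0.394 0.828] z [ 0.601  0.57  -0.561] F [ 0.3 -0.2 -2.1] op 0.172
y [ 0.693 -0.721  0.009] W [0.412 0.293 0.626] 1.7939
head 43.5 alpha 34.1
scoop G [0.547 0.421 0.497] yaw 43.9 noseup -1.0 roll -0.2
[[-0.0169, 0.0224, -0.0139, 0.0], [-0.0169, 0.0224, -0.0139, 0.0], [-0.0169, 0.0224, -0.0139, 0.0], [-0.0169, 0.0224, -0.0139, 0.0], [-0.0169, 0.0224, -0.0139, 0.0], [-0.0169, 0.0224, -0.0139, 0.0], [-0.0169, 0.0224, -0.0139, 0.0], [-0.0169, 0.0224, -0.0139, 0.0]]
[[-0.0169, 0.0224, -0.0139, 0.0], [-0.0169, 0.0224, -0.0139, 0.0], [-0.0169, 0.0224, -0.0139, 0.0], [-0.0169, 0.0224, -0.0139, 0.0]]
```

Very stable. Continuing.

Emit:
jog_arm:
  series:
    - [-0.018, 0.025, -0.014, 0]
    - [-0.018, 0.025, -0.014, 0]
    - [-0.018, 0.025, -0.014, 0]
    - [-0.018, 0.025, -0.014, 0]
    - [-0.018, 0.025, -0.014, 0]
    - [-0.018, 0.025, -0.014, 0]
    - [-0.018, 0.025, -0.014, 0]
    - [-0.018, 0.025, -0.014, 0]

```text
time: 22.65
eef_pos: [0.5661, 0.1485, 0.4414]
tcp_rot: [0.815, 0.341, 0.442, -0.156]
contact_force: [1.3, -0.0, -2.1]
opening: 0.174
```

```bash
python3 - <<'E'
from h import *
full()
plan([.395,-.13,.30],0,12)
E
```

```text
t 22.65 pos [0.5661 0.1485 0.4414] q [-0.204 -0.369  2.041  0.922  0.997  0.239] x [0.377 0.417 0.827] z [ 0.614  0.556 -0.56 ] F [ 1.3 -0.  -2.1] op 0.174
y [ 0.694 -0.719  0.047] W [0.419 0.016 0.575] 2.0414
head 42.2 alpha 34.1
scoop G [0.557 0.14  0.446] yaw 44.0 noseup -1.0 roll -2.4
[[-0.0248, 0.0062, -0.0151, 0.0], [-0.0248, 0.0062, -0.0151, 0.0], [-0.0248, 0.0062, -0.0151, 0.0], [-0.0248, 0.0062, -0.0151, 0.0], [-0.0248, 0.0062, -0.0151, 0.0], [-0.0248, 0.0062, -0.0151, 0.0], [-0.0248, 0.0062, -0.0151, 0.0], [-0.0248, 0.0062, -0.0151, 0.0]]
[[-0.0248, 0.0062, -0.0151, 0.0], [-0.0248, 0.0062, -0.0151, 0.0], [-0.0248, 0.0062, -0.0151, 0.0], [-0.0248, 0.0062, -0.0151, 0.0]]
```

Emit:
jog_arm:
  series:
    - [-0.02, 0.012, -0.012, 0.008]
    - [-0.025, 0.008, -0.014, 0.008]
    - [-0.025, 0.006, -0.015, 0.008]
    - [-0.025, 0.006, -0.015, 0.008]
    - [-0.025, 0.006, -0.015, 0.008]
    - [-0.025, 0.006, -0.015, 0.008]
    - [-0.025, 0.006, -0.015, 0.008]
    - [-0.025, 0.006, -0.015, 0.008]

```text
time: 23.32
eef_pos: [0.4511, -0.0512, 0.3489]
tcp_rot: [0.829, 0.321, 0.436, -0.143]
contact_force: [0.2, -0.7, -2.6]
opening: 0.171
```

```bash
python3 - <<'E'
from h import *
full()
plan([.392,-.14,.22],0,8)
E
```

```text
t 23.32 pos [ 0.4511 -0.0512  0.3489] q [-0.82  -0.529  2.303  0.971  1.402 -0.183] x [0.414 0.408 0.814] z [ 0.63   0.517 -0.579] F [ 0.2 -0.7 -2.6] op 0.171
y [ 0.657 -0.753  0.043] W [ 0.3   -0.175  0.487] 2.3034
head 39.4 alpha 35.4
scoop G [ 0.442 -0.059  0.354] yaw 41.1 noseup -2.3 roll -2.2
[[-0.0207, 0.0028, -0.0011, 0.0], [-0.0207, 0.0028, -0.0011, 0.0], [-0.0207, 0.0028, -0.0011, 0.0], [-0.0207, 0.0028, -0.0011, 0.0], [-0.0207, 0.0028, -0.0011, 0.0], [-0.0207, 0.0028, -0.0011, 0.0], [-0.0207, 0.0028, -0.0011, 0.0], [-0.0207, 0.0028, -0.0011, 0.0]]
```

Emit:
jog_arm:
  series:
    - [-0.02, 0.008, -0.009, 0.008]
    - [-0.02, 0.008, -0.009, 0.008]
    - [-0.02, 0.007, -0.008, 0.008]
    - [-0.02, 0.006, -0.008, 0.008]
    - [-0.02, 0.006, -0.006, 0.008]
    - [-0.018, 0.004, -0.004, 0.006]
    - [-0.014, 0.002, 0, 0]
    - [-0.008, 0, 0, 0]

```text
time: 23.98
eef_pos: [0.3818, -0.1786, 0.2596]
tcp_rot: [0.846, 0.307, 0.419, -0.123]
contact_force: [-0.0, 0.1, -2.7]
opening: 0.173
```

```bash
cat > e2.py <<'E'
from entry import *
import sys
def cur():
    from h import monitor
    s=monitor.get_state();Rt=Ro.from_quat(s['tcp_rot']);return s['eef_pos'],Rt,s['qpos']
E
python3 - <<'E'
from h import *
full()
from e2 import *
p,Rt,q=cur()
for tcp in ([.392,-.13,.12],[.385,-.14,.12],[.38,-.15,.12]):
    qq,e=IK(np.array(tcp),Rt,q);print(tcp,round(e,3),qq.round(2),*chk(Rt,np.array(tcp)), max((v[:2]-rf)@n for v in scoop(Rt,np.array(tcp),R0,g)[2].values()).round(3))
print(*chk(Rt,p))
plan([.385,-.14,.12],0,8)
E
```

```text
t 23.98 pos [ 0.3818 -0.1786  0.2596] q [-1.173 -0.372  2.351  0.872  1.494 -0.523] x [0.461 0.416 0.784] z [ 0.633  0.465 -0.619] F [-0.   0.1 -2.7] op 0.173
y [ 0.622 -0.782  0.048] W [ 0.231 -0.29   0.408] 2.3506
head 36.3 alpha 38.2
scoop G [ 0.373 -0.186  0.265] yaw 38.3 noseup -5.2 roll -2.5
[0.392, -0.13, 0.12] 0.03 [-1.08 -0.15  2.48  0.96  1.23 -0.76] roll -2 nose -5 yaw 38 maxz_in 0.104 post 0.068 rim 1.000 minz 0.068 -0.008
[0.385, -0.14, 0.12] 0.023 [-1.11 -0.15  2.48  0.95  1.25 -0.78] roll -2 nose -5 yaw 38 maxz_in 0.000 post 0.065 rim 1.000 minz 0.068 -0.016
[0.38, -0.15, 0.12] 0.01 [-1.14 -0.14  2.48  0.94  1.26 -0.79] roll -2 nose -5 yaw 38 maxz_in 0.000 post 0.060 rim 1.000 minz 0.068 -0.022
roll -2 nose -5 yaw 38 maxz_in 0.000 post 0.037 rim 1.000 minz 0.208
[[-0.0115, -0.0044, 0.0133, 0.0], [-0.0115, -0.0044, 0.0133, 0.0], [-0.0115, -0.0044, 0.0133, 0.0], [-0.0115, -0.0044, 0.0133, 0.0], [-0.0115, -0.0044, 0.0133, 0.0], [-0.0115, -0.0044, 0.0133, 0.0], [-0.0115, -0.0044, 0.0133, 0.0], [-0.0115, -0.0044, 0.0133, 0.0]]
```

```bash
python3 - <<'E'
from e2 import *
p,Rt,q=cur()
for a,h in ((38.2,36.3),(36,40),(40,40)):
 for ph in (52,56,60,64):
  for zl in (.060,):
    R=toolR(np.radians(a),np.radians(h),np.radians(ph));tcp=aimtcp(R,-1,zl,fr=.55);qq,e=IK(tcp,R);print(a,h,ph,tcp.round(3),round(e,3),'q3',qq[2].round(2),*chk(R,tcp))
E
```

```text
38.2 36.3 52 [0.513 0.037 0.135] 0.0 q3 2.43 roll 40 nose -15 yaw 10 maxz_in 0.145 post 0.084 rim 0.001 minz 0.050
38.2 36.3 56 [0.516 0.039 0.14 ] 0.0 q3 2.42 roll 43 nose -16 yaw 8 maxz_in 0.150 post 0.085 rim 0.000 minz 0.052
38.2 36.3 60 [0.52  0.04  0.146] 0.0 q3 2.41 roll 46 nose -18 yaw 7 maxz_in 0.159 post 0.087 rim 0.003 minz 0.054
38.2 36.3 64 [0.524 0.042 0.152] 0.0 q3 2.4 roll 49 nose -19 yaw 5 maxz_in 0.164 post 0.089 rim 0.005 minz 0.056
36 40 52 [0.51  0.027 0.13 ] 0.0 q3 2.42 roll 41 nose -13 yaw 14 maxz_in 0.143 post 0.087 rim -0.001 minz 0.051
36 40 56 [0.513 0.03  0.136] 0.0 q3 2.42 roll 44 nose -14 yaw 12 maxz_in 0.149 post 0.087 rim 0.001 minz 0.053
36 40 60 [0.516 0.031 0.142] 0.0 q3 2.41 roll 47 nose -16 yaw 11 maxz_in 0.154 post 0.088 rim 0.004 minz 0.055
36 40 64 [0.52  0.033 0.147] 0.0 q3 2.4 roll 50 nose -17 yaw 9 maxz_in 0.161 post 0.090 rim 0.003 minz 0.057
40 40 52 [0.513 0.03  0.139] 0.0 q3 2.4 roll 39 nose -16 yaw 13 maxz_in 0.147 post 0.086 rim -0.002 minz 0.050
40 40 56 [0.517 0.033 0.144] 0.0 q3 2.39 roll 42 nose -18 yaw 12 maxz_in 0.152 post 0.086 rim 0.001 minz 0.051
40 40 60 [0.52  0.035 0.15 ] 0.0 q3 2.38 roll 45 nose -19 yaw 10 maxz_in 0.162 post 0.088 rim 0.003 minz 0.053
40 40 64 [0.524 0.036 0.155] 0.0 q3 2.37 roll 48 nose -21 yaw 8 maxz_in 0.167 post 0.089 rim 0.002 minz 0.055
```

```bash
python3 - <<'E'
from h import *
plan([.380,-.158,.125],0.06,10)
E
```

```text
[[-0.0098, -0.0024, 0.0092, 0.006], [-0.0098, -0.0023, 0.0092, 0.006], [-0.0098, -0.0023, 0.0092, 0.006], [-0.0098, -0.0022, 0.0092, 0.006], [-0.0098, -0.0021, 0.0092, 0.006], [-0.0098, -0.0021, 0.0092, 0.006], [-0.0099, -0.002, 0.0092, 0.006], [-0.0099, -0.002, 0.0092, 0.006]]
[[-0.0099, -0.0019, 0.0092, 0.006], [-0.0099, -0.0018, 0.0092, 0.006]]
```

Emit:
jog_arm:
  series:
    - [-0.006, -0.001, 0.006, 0.006]
    - [-0.01, -0.002, 0.009, 0.008]
    - [-0.01, -0.002, 0.009, 0.008]
    - [-0.01, -0.002, 0.009, 0.008]
    - [-0.01, -0.002, 0.009, 0.008]
    - [-0.01, -0.002, 0.009, 0.008]
    - [-0.01, -0.002, 0.009, 0.008]
    - [-0.01, -0.002, 0.009, 0.008]

```text
time: 24.65
eef_pos: [0.3809, -0.1654, 0.15]
tcp_rot: [0.858, 0.283, 0.41, -0.127]
contact_force: [1.1, 0.2, -2.0]
opening: 0.173
```

```bash
python3 - <<'E'
from h import *
full()
from e2 import *
p,Rt,q=cur();print(*chk(Rt,p))
cv2.imwrite('pics/w8.png',vision.read_camera('wrist')[:,:,::-1])
plan([.385,-.15,.12],0.0,4)
E
```

```text
t 24.65 pos [ 0.3809 -0.1654  0.15  ] q [-1.155 -0.21   2.454  0.908  1.296 -0.67 ] x [0.504 0.382 0.775] z [ 0.631  0.45  -0.632] F [ 1.1  0.2 -2. ] op 0.173
y [ 0.59  -0.807  0.014] W [ 0.23  -0.273  0.301] 2.4535
head 35.5 alpha 39.2
scoop G [ 0.372 -0.172  0.156] yaw 36.2 noseup -6.1 roll -0.5
roll -1 nose -6 yaw 36 maxz_in 0.000 post 0.041 rim 1.000 minz 0.097
[[-0.0033, -0.002, 0.0066, 0.0], [-0.0033, -0.002, 0.0066, 0.0], [-0.0033, -0.002, 0.0066, 0.0], [-0.0033, -0.002, 0.0066, 0.0]]
```

View pics/w8.png

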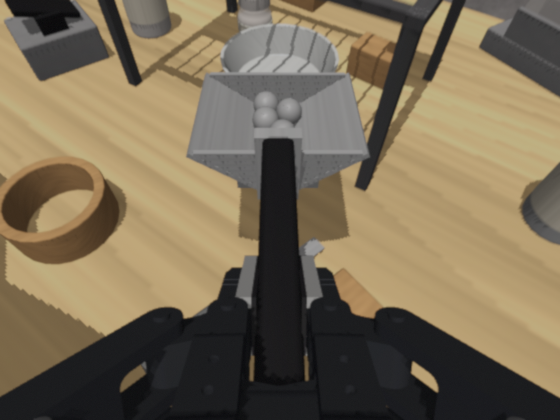

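```bash
cat > e3.py <<'E'
from e2 import *
def run(wp,Rt,q):
    for (p0,a),(p1,b) in zip(wp[:-1],wp[1:]):
        for t in (0,.5,1):
            ph=p0+(p1-p0)*t;tcp=np.array(a)+(np.array(b)-a)*t;R=Rt*Rz(np.radians(ph))
            q,e=IK(tcp,R,q);print(round(ph),tcp.round(3),round(e,3),'q3',q[2].round(2),*chk(R,tcp))
E
python3 - <<'E'
from e3 import *
p,Rt,q=cur()
for ph in (55,59,63):
    R=Rt*Rz(np.radians(ph));tcp=aimtcp(R,-1,.061,fr=.55);print(ph,tcp.round(3),*chk(R,tcp))
run([(0,p),(0,(.39,-.145,.13)),(15,(.45,-.06,.125)),(35,(.49,.0,.125)),(45,(.505,.025,.13)),(58,(.518,.04,.145))],Rt,q)
E
```

```text
55 [0.516 0.04  0.141] roll 41 nose -16 yaw 8 maxz_in 0.150 post 0.084 rim 0.000 minz 0.052
59 [0.52  0.041 0.147] roll 44 nose -18 yaw 7 maxz_in 0.160 post 0.086 rim 0.003 minz 0.054
63 [0.524 0.043 0.152] roll 47 nose -19 yaw 5 maxz_in 0.165 post 0.088 rim 0.005 minz 0.056
0 [ 0.38  -0.164  0.147] 0.0 q3 2.46 roll -0 nose -6 yaw 36 maxz_in 0.000 post 0.043 rim 1.000 minz 0.093
0 [ 0.385 -0.154  0.138] 0.0 q3 2.47 roll -0 nose -6 yaw 36 maxz_in 0.000 post 0.048 rim 1.000 minz 0.085
0 [ 0.39  -0.145  0.13 ] 0.0 q3 2.48 roll -0 nose -6 yaw 36 maxz_in 0.110 post 0.052 rim 1.000 minz 0.077
0 [ 0.39  -0.145  0.13 ] 0.0 q3 2.48 roll -0 nose -6 yaw 36 maxz_in 0.110 post 0.052 rim 1.000 minz 0.077
8 [ 0.42  -0.102  0.128] 0.022 q3 2.48 roll 6 nose -6 yaw 32 maxz_in 0.105 post 0.061 rim 1.000 minz 0.071
15 [ 0.45  -0.06   0.125] 0.018 q3 2.48 roll 11 nose -7 yaw 28 maxz_in 0.116 post 0.077 rim 0.014 minz 0.065
15 [ 0.45  -0.06   0.125] 0.018 q3 2.48 roll 11 nose -7 yaw 28 maxz_in 0.116 post 0.077 rim 0.014 minz 0.065
25 [ 0.47  -0.03   0.125] 0.003 q3 2.48 roll 19 nose -8 yaw 23 maxz_in 0.125 post 0.093 rim 0.012 minz 0.059
35 [0.49  0.    0.125] 0.0 q3 2.46 roll 27 nose -10 yaw 18 maxz_in 0.134 post 0.099 rim 0.011 minz 0.052
35 [0.49  0.    0.125] 0.0 q3 2.46 roll 27 nose -10 yaw 18 maxz_in 0.134 post 0.099 rim 0.011 minz 0.052
40 [0.498 0.012 0.128] 0.0 q3 2.45 roll 30 nose -12 yaw 15 maxz_in 0.136 post 0.095 rim 0.011 minz 0.051
45 [0.505 0.025 0.13 ] 0.0 q3 2.44 roll 34 nose -13 yaw 13 maxz_in 0.141 post 0.090 rim 0.004 minz 0.049
45 [0.505 0.025 0.13 ] 0.0 q3 2.44 roll 34 nose -13 yaw 13 maxz_in 0.141 post 0.090 rim 0.004 minz 0.049
52 [0.512 0.032 0.138] 0.0 q3 2.43 roll 39 nose -15 yaw 10 maxz_in 0.147 post 0.088 rim 0.004 minz 0.051
58 [0.518 0.04  0.145] 0.0 q3 2.42 roll 43 nose -18 yaw 7 maxz_in 0.159 post 0.086 rim 0.002 minz 0.053
```

```bash
python3 - <<'E'
from h import *
plan([.43,-.107,.128],0.1,8)
E
```

```text
[[0.004, -0.002, 0.0086, 0.0125], [0.004, -0.0021, 0.0086, 0.0125], [0.004, -0.0021, 0.0086, 0.0125], [0.004, -0.0022, 0.0086, 0.0125], [0.0039, -0.0022, 0.0086, 0.0125], [0.0039, -0.0023, 0.0086, 0.0125], [0.0039, -0.0023, 0.0086, 0.0125], [0.0038, -0.0024, 0.0086, 0.0125]]
```

Emit:
jog_arm:
  series:
    - [0.002, -0.001, 0.005, 0.012]
    - [0.004, -0.002, 0.009, 0.012]
    - [0.004, -0.002, 0.009, 0.012]
    - [0.004, -0.002, 0.009, 0.012]
    - [0.004, -0.002, 0.009, 0.012]
    - [0.004, -0.002, 0.009, 0.012]
    - [0.004, -0.002, 0.009, 0.012]
    - [0.004, -0.002, 0.009, 0.012]

```text
time: 25.37
eef_pos: [0.4349, -0.1057, 0.1274]
tcp_rot: [0.872, 0.239, 0.401, -0.148]
contact_force: [-0.4, -0.0, -1.3]
opening: 0.17
```

```bash
python3 - <<'E'
from h import *
full()
from e3 import *
p,Rt,q=cur()
run([(0,p),(22,(.485,-.01,.125)),(34,(.505,.02,.13))],Rt,q)
plan([.463,-.05,.125],0.16,8)
E
```

```text
t 25.37 pos [ 0.4349 -0.1057  0.1274] q [-0.929 -0.158  2.464  1.035  1.118 -0.515] x [0.564 0.297 0.77 ] z [ 0.629  0.449 -0.634] F [-0.4 -0.  -1.3] op 0.17
y [ 0.535 -0.842 -0.066] W [ 0.285 -0.213  0.279] 2.4642
head 35.5 alpha 39.4
scoop G [ 0.426 -0.112  0.133] yaw 32.9 noseup -6.3 roll 4.2
0 [ 0.435 -0.106  0.127] 0.0 q3 2.47 roll 4 nose -6 yaw 33 maxz_in 0.110 post 0.052 rim 1.000 minz 0.072
11 [ 0.46  -0.058  0.126] 0.0 q3 2.48 roll 13 nose -7 yaw 27 maxz_in 0.119 post 0.074 rim 0.015 minz 0.065
22 [ 0.485 -0.01   0.125] 0.0 q3 2.47 roll 21 nose -9 yaw 21 maxz_in 0.133 post 0.098 rim 0.014 minz 0.057
22 [ 0.485 -0.01   0.125] 0.0 q3 2.47 roll 21 nose -9 yaw 21 maxz_in 0.133 post 0.098 rim 0.014 minz 0.057
28 [0.495 0.005 0.128] 0.0 q3 2.46 roll 26 nose -10 yaw 18 maxz_in 0.137 post 0.095 rim 0.015 minz 0.055
34 [0.505 0.02  0.13 ] 0.0 q3 2.44 roll 30 nose -12 yaw 15 maxz_in 0.142 post 0.090 rim 0.007 minz 0.053
[[0.0038, -0.004, 0.0055, 0.02], [0.0037, -0.004, 0.0055, 0.02], [0.0037, -0.0041, 0.0055, 0.02], [0.0036, -0.0042, 0.0055, 0.02], [0.0035, -0.0043, 0.0055, 0.02], [0.0034, -0.0043, 0.0055, 0.02], [0.0033, -0.0044, 0.0055, 0.02], [0.0032, -0.0045, 0.0055, 0.02]]
```

Emit:
jog_arm:
  series:
    - [0.004, -0.004, 0.006, 0.024]
    - [0.004, -0.004, 0.006, 0.024]
    - [0.004, -0.004, 0.006, 0.024]
    - [0.004, -0.004, 0.006, 0.024]
    - [0.003, -0.004, 0.006, 0.024]
    - [0.003, -0.004, 0.006, 0.024]
    - [0.003, -0.004, 0.006, 0.024]
    - [0.003, -0.005, 0.006, 0.024]

```text
time: 26.03
eef_pos: [0.4714, -0.0418, 0.1261]
tcp_rot: [0.891, 0.152, 0.386, -0.187]
contact_force: [-0.1, -0.4, -3.1]
opening: 0.171
```

```bash
python3 - <<'E'
from h import *
full()
from e3 import *
p,Rt,q=cur()
for ph in (44,48,52):
    R=Rt*Rz(np.radians(ph));tcp=aimtcp(R,-1,.061,fr=.55);print(ph,tcp.round(3),*chk(R,tcp))
run([(0,p),(22,(.500,.01,.130))],Rt,q)
plan([.490,-.005,.129],0.24,8)
E
```

```text
t 26.03 pos [ 0.4714 -0.0418  0.1261] q [-0.723 -0.158  2.469  1.137  0.981 -0.243] x [0.656 0.126 0.744] z [ 0.631  0.449 -0.633] F [-0.1 -0.4 -3.1] op 0.171
y [ 0.414 -0.884 -0.215] W [ 0.321 -0.149  0.277] 2.4685
head 35.5 alpha 39.2
scoop G [ 0.462 -0.048  0.132] yaw 26.7 noseup -7.1 roll 12.8
44 [0.522 0.043 0.149] roll 45 nose -19 yaw 6 maxz_in 0.162 post 0.087 rim 0.004 minz 0.055
48 [0.526 0.044 0.155] roll 48 nose -20 yaw 4 maxz_in 0.167 post 0.089 rim 0.006 minz 0.057
52 [0.53  0.045 0.16 ] roll 51 nose -22 yaw 2 maxz_in 0.171 post 0.093 rim 0.005 minz 0.058
0 [ 0.471 -0.042  0.126] 0.0 q3 2.47 roll 13 nose -7 yaw 27 maxz_in 0.130 post 0.086 rim 0.017 minz 0.065
11 [ 0.486 -0.016  0.128] 0.0 q3 2.46 roll 21 nose -9 yaw 21 maxz_in 0.136 post 0.103 rim 0.016 minz 0.060
22 [0.5  0.01 0.13] 0.0 q3 2.45 roll 30 nose -11 yaw 15 maxz_in 0.138 post 0.097 rim 0.015 minz 0.054
[[0.0024, -0.0032, 0.0033, 0.03], [0.0023, -0.0033, 0.0033, 0.03], [0.0022, -0.0033, 0.0033, 0.03], [0.0021, -0.0034, 0.0033, 0.03], [0.002, -0.0035, 0.0033, 0.03], [0.0019, -0.0035, 0.0033, 0.03], [0.0018, -0.0036, 0.0033, 0.03], [0.0017, -0.0036, 0.0033, 0.03]]
```

Emit:
jog_arm:
  series:
    - [0.003, -0.005, 0.003, 0.045]
    - [0.003, -0.005, 0.003, 0.048]
    - [0.003, -0.005, 0.003, 0.048]
    - [0.002, -0.005, 0.003, 0.048]
    - [0.002, -0.006, 0.003, 0.048]
    - [0.001, -0.006, 0.003, 0.048]
    - [0.001, -0.006, 0.003, 0.048]
    - [0.001, -0.006, 0.003, 0.04]

```text
time: 26.7
eef_pos: [0.4875, 0.0175, 0.1409]
tcp_rot: [0.902, -0.023, 0.343, -0.261]
contact_force: [-0.5, -0.4, -2.4]
opening: 0.172
```

```bash
python3 - <<'E'
from h import *
full()
from e3 import *
p,Rt,q=cur();print(*chk(Rt,p))
for ph in (16,18,20,22):
    R=Rt*Rz(np.radians(ph));tcp=aimtcp(R,-1,.061,fr=.55);print(ph,tcp.round(3),*chk(R,tcp))
cv2.imwrite('pics/w9.png',vision.read_camera('wrist')[:,:,::-1])
cv2.imwrite('pics/s9.png',cv2.resize(vision.read_camera('side')[120:320,200:400,::-1],None,fx=3,fy=3,interpolation=cv2.INTER_CUBIC))
E
```

```text
t 26.7 pos [0.4875 0.0175 0.1409] q [-0.556 -0.209  2.476  1.185  0.889  0.257] x [ 0.763 -0.221  0.607] z [ 0.631  0.455 -0.628] F [-0.5 -0.4 -2.4] op 0.172
y [ 0.137 -0.863 -0.487] W [ 0.337 -0.091  0.291] 2.4759
head 35.8 alpha 38.9
scoop G [0.478 0.012 0.147] yaw 15.4 noseup -11.2 roll 30.1
roll 30 nose -11 yaw 15 maxz_in 0.150 post 0.087 rim 0.021 minz 0.066
16 [0.516 0.04  0.141] roll 42 nose -16 yaw 8 maxz_in 0.150 post 0.084 rim 0.000 minz 0.052
18 [0.518 0.041 0.144] roll 43 nose -17 yaw 7 maxz_in 0.158 post 0.085 rim 0.002 minz 0.053
20 [0.52  0.041 0.147] roll 45 nose -18 yaw 6 maxz_in 0.160 post 0.086 rim 0.003 minz 0.054
22 [0.522 0.042 0.149] roll 46 nose -19 yaw 6 maxz_in 0.162 post 0.087 rim 0.004 minz 0.055
```

View pics/w9.png

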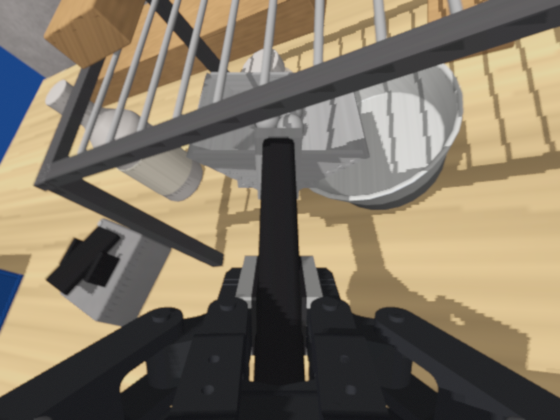

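View pics/s9.png

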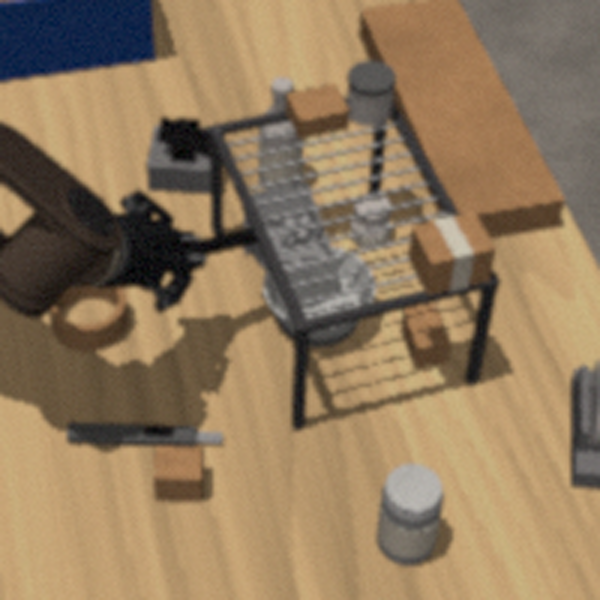

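```bash
python3 - <<'E'
from h import *
from pour2 import rim,B
c=vision.get_calibration('wrist')
im=cv2.imread('pics/w9.png')
for r in rim:
    u=proj(c,r); cv2.circle(im,(int(u[0]),int(u[1])),2,(0,0,255),-1)
from e3 import *
p,Rt,q=cur();_,_,W=scoop(Rt,p,R0,g)
for k,v in W.items():
    if 'lip' in k:
        u=proj(c,v);cv2.circle(im,(int(u[0]),int(u[1])),3,(0,255,0),-1)
cv2.imwrite('pics/w9b.png',im)
tg=np.array([.518,.041,.1435])
plan(tg,.31,8); run([(0,p),(9,(.503,.03,.136)),(18,tg)],Rt,q)
E
```

```text
[[0.0025, -0.0021, 0.0035, 0.0387], [0.0024, -0.0022, 0.0035, 0.0387], [0.0023, -0.0023, 0.0035, 0.0387], [0.0022, -0.0024, 0.0035, 0.0387], [0.0021, -0.0025, 0.0035, 0.0387], [0.002, -0.0025, 0.0035, 0.0387], [0.0019, -0.0026, 0.0035, 0.0387], [0.0018, -0.0027, 0.0035, 0.0387]]
0 [0.487 0.018 0.141] 0.0 q3 2.48 roll 30 nose -11 yaw 16 maxz_in 0.150 post 0.086 rim 0.021 minz 0.066
4 [0.495 0.024 0.138] 0.0 q3 2.46 roll 33 nose -12 yaw 13 maxz_in 0.146 post 0.087 rim 0.016 minz 0.060
9 [0.503 0.03  0.136] 0.0 q3 2.45 roll 37 nose -14 yaw 11 maxz_in 0.147 post 0.087 rim 0.008 minz 0.053
9 [0.503 0.03  0.136] 0.0 q3 2.45 roll 37 nose -14 yaw 11 maxz_in 0.147 post 0.087 rim 0.008 minz 0.053
14 [0.51  0.036 0.14 ] 0.0 q3 2.43 roll 40 nose -15 yaw 9 maxz_in 0.149 post 0.085 rim 0.004 minz 0.053
18 [0.518 0.041 0.144] 0.0 q3 2.42 roll 43 nose -17 yaw 7 maxz_in 0.157 post 0.085 rim 0.001 minz 0.053
```

View pics/w9b.png

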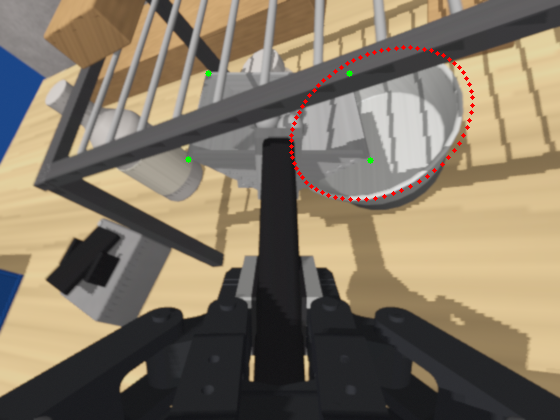

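```bash
python3 - <<'E'
from h import *
im=cv2.imread('pics/w9.png')
cv2.imwrite('pics/w9c.png',cv2.resize(im[30:230,290:490],None,fx=3,fy=3,interpolation=cv2.INTER_CUBIC))
E
```

```text
(no output)
```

View pics/w9c.png

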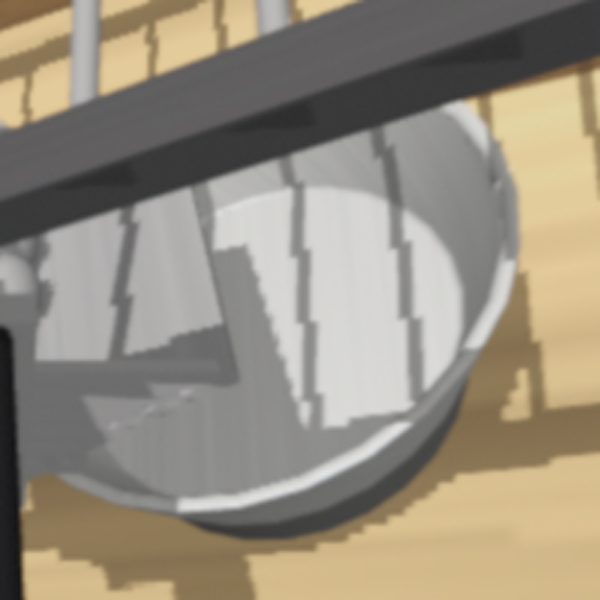

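```bash
python3 - <<'E'
from h import *
from scipy.optimize import least_squares
c=vision.get_calibration('wrist')
P=np.array([plane(c,290+x/3,30+y/3,.055)[:2] for x,y in [(519,240),(514,180),(487,120),(502,315),(472,362),(405,427),(330,474),(250,503),(180,514),(110,498),(60,480)]])
r=least_squares(lambda a:np.hypot(*(P-a[:2]).T)-.065,[.632,.013]);print(r.x,r.fun.round(4))
r=least_squares(lambda a:np.hypot(*(P-a[:2]).T)-a[2],[.632,.013,.065]);print(r.x)
E
```

```text
[0.63223431 0.01769893] [-0.0004 -0.0005  0.0002  0.0006  0.0004 -0.0003 -0.0003 -0.      0.0007
 -0.0008  0.0001]
[0.6320187  0.01752814 0.06478239]
```

```bash
sed -i 's/B=np.array(\[.632,.013,.055\])/B=np.array([.632,.0175,.055])/' pour.py; python3 - <<'E'
from h import *
from e3 import *
p,Rt,q=cur();print(*chk(Rt,p))
for ph in (14,18,20,22):
  for fr in (.5,.58):
    R=Rt*Rz(np.radians(ph));tcp=aimtcp(R,-1,.061,fr=fr);_,M,W=ev(R,tcp);print(ph,fr,tcp.round(3),*chk(R,tcp),W['lip+1-1'].round(3),W['lip-1-1'].round(3))
tg=np.array([.512,.043,.1435])
run([(0,p),(9,(.502,.034,.137)),(18,tg)],Rt,q)
plan([.502,.034,.137],.155,4)
E
```

```text
roll 30 nose -11 yaw 16 maxz_in 0.150 post 0.086 rim 0.023 minz 0.066
14 0.5 [0.519 0.043 0.138] roll 40 nose -15 yaw 9 maxz_in 0.153 post 0.081 rim -0.004 minz 0.051 [0.675 0.032 0.061] [0.59  0.019 0.085]
14 0.58 [0.512 0.042 0.138] roll 40 nose -15 yaw 9 maxz_in 0.147 post 0.079 rim 0.001 minz 0.051 [0.668 0.031 0.061] [0.583 0.017 0.085]
18 0.5 [0.522 0.045 0.144] roll 43 nose -17 yaw 7 maxz_in 0.157 post 0.082 rim -0.001 minz 0.053 [0.676 0.031 0.061] [0.59  0.02  0.087]
18 0.58 [0.515 0.044 0.144] roll 43 nose -17 yaw 7 maxz_in 0.152 post 0.080 rim 0.004 minz 0.053 [0.669 0.03  0.061] [0.584 0.019 0.087]
20 0.5 [0.524 0.046 0.146] roll 44 nose -18 yaw 7 maxz_in 0.160 post 0.083 rim 0.000 minz 0.054 [0.676 0.03  0.061] [0.591 0.02  0.088]
20 0.58 [0.517 0.045 0.146] roll 44 nose -18 yaw 7 maxz_in 0.160 post 0.081 rim 0.005 minz 0.054 [0.669 0.03  0.061] [0.584 0.02  0.088]
22 0.5 [0.526 0.047 0.149] roll 46 nose -18 yaw 6 maxz_in 0.162 post 0.085 rim 0.001 minz 0.055 [0.676 0.03  0.061] [0.591 0.021 0.089]
22 0.58 [0.519 0.046 0.149] roll 46 nose -18 yaw 6 maxz_in 0.162 post 0.082 rim 0.003 minz 0.055 [0.669 0.029 0.061] [0.584 0.02  0.089]
0 [0.487 0.018 0.141] 0.0 q3 2.48 roll 30 nose -11 yaw 16 maxz_in 0.150 post 0.086 rim 0.023 minz 0.066
4 [0.495 0.026 0.139] 0.0 q3 2.47 roll 33 nose -12 yaw 13 maxz_in 0.147 post 0.085 rim 0.018 minz 0.060
9 [0.502 0.034 0.137] 0.0 q3 2.45 roll 37 nose -14 yaw 11 maxz_in 0.148 post 0.083 rim 0.009 minz 0.054
9 [0.502 0.034 0.137] 0.0 q3 2.45 roll 37 nose -14 yaw 11 maxz_in 0.148 post 0.083 rim 0.009 minz 0.054
14 [0.507 0.038 0.14 ] 0.0 q3 2.44 roll 40 nose -15 yaw 9 maxz_in 0.150 post 0.081 rim 0.007 minz 0.054
18 [0.512 0.043 0.144] 0.0 q3 2.43 roll 43 nose -17 yaw 7 maxz_in 0.152 post 0.081 rim 0.004 minz 0.053
[[0.0013, -0.0025, 0.0048, 0.0387], [0.0012, -0.0025, 0.0048, 0.0387], [0.0011, -0.0026, 0.0048, 0.0387], [0.001, -0.0026, 0.0048, 0.0387]]
```

Emit:
jog_arm:
  series:
    - [0.0015, -0.0025, 0.005, 0.015]
    - [0.0015, -0.0025, 0.005, 0.015]
    - [0.0015, -0.0025, 0.005, 0.015]
    - [0.001, -0.0025, 0.005, 0.015]
    - [0.003, -0.002, 0, 0.06]
    - [0.003, -0.002, 0, 0.06]
    - [0.003, -0.002, 0, 0.06]
    - [0.003, -0.002, 0, 0.06]

```text
time: 27.47
eef_pos: [0.5142, 0.0403, 0.1458]
tcp_rot: [0.887, -0.164, 0.297, -0.313]
contact_force: [0.5, 0.9, -2.2]
opening: 0.174
```

```bash
python3 - <<'E'
from h import *
full()
from e3 import *
p,Rt,q=cur();print(*chk(Rt,p))
_,M,W=ev(Rt,p);print(W['lip+1-1'].round(3),W['lip-1-1'].round(3))
cv2.imwrite('pics/w10.png',vision.read_camera('wrist')[:,:,::-1])
E
```

```text
t 27.47 pos [0.5142 0.0403 0.1458] q [-0.462 -0.158  2.424  1.219  0.826  0.611] x [ 0.77  -0.476  0.424] z [ 0.629  0.458 -0.628] F [ 0.5  0.9 -2.2] op 0.174
y [-0.105 -0.751 -0.652] W [ 0.364 -0.069  0.296] 2.4237
head 36.1 alpha 38.9
scoop G [0.504 0.036 0.152] yaw 7.5 noseup -17.1 roll 43.4
roll 43 nose -17 yaw 7 maxz_in 0.154 post 0.084 rim 0.008 minz 0.055
[0.668 0.026 0.063] [0.582 0.015 0.089]
```

View pics/w10.png

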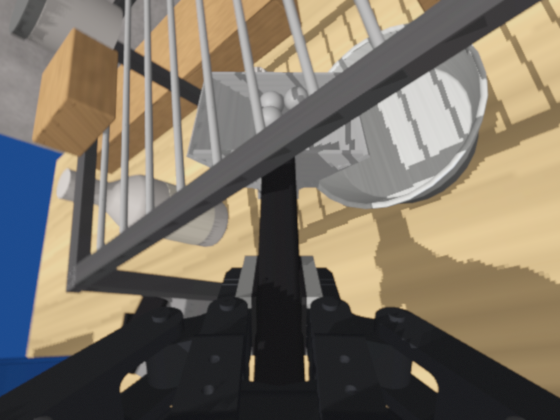

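Emit:
jog_arm:
  series:
    - [0.0015, -0.002, 0, 0.02]
    - [0.0015, -0.002, 0, 0.02]
    - [0, 0, 0, 0]
    - [0, 0, 0, 0]
    - [0, 0, 0, 0]
    - [0, 0, 0, 0]
    - [0, 0, 0, 0]
    - [0, 0, 0, 0]

```text
time: 28.18
eef_pos: [0.5185, 0.0428, 0.1492]
tcp_rot: [0.884, -0.182, 0.29, -0.32]
contact_force: [0.1, -0.7, -1.3]
opening: 0.174
```

```bash
python3 - <<'E'
from h import *
full()
from e3 import *
p,Rt,q=cur();print(*chk(Rt,p))
_,M,W=ev(Rt,p);print(W['lip+1-1'].round(3),W['lip-1-1'].round(3))
im=vision.read_camera('wrist')[:,:,::-1]
cv2.imwrite('pics/w11.png',cv2.resize(im[20:230,170:500],None,fx=2.4,fy=2.4,interpolation=cv2.INTER_CUBIC))
E
```

```text
t 28.18 pos [0.5185 0.0428 0.1492] q [-0.452 -0.155  2.414  1.218  0.823  0.664] x [ 0.766 -0.506  0.396] z [ 0.629  0.46  -0.627] F [ 0.1 -0.7 -1.3] op 0.174
y [-0.135 -0.729 -0.671] W [ 0.368 -0.067  0.299] 2.4136
head 36.2 alpha 38.8
scoop G [0.509 0.038 0.156] yaw 6.6 noseup -17.9 roll 45.2
roll 45 nose -18 yaw 7 maxz_in 0.162 post 0.084 rim 0.009 minz 0.056
[0.67  0.027 0.063] [0.585 0.017 0.09 ]
```

View pics/w11.png

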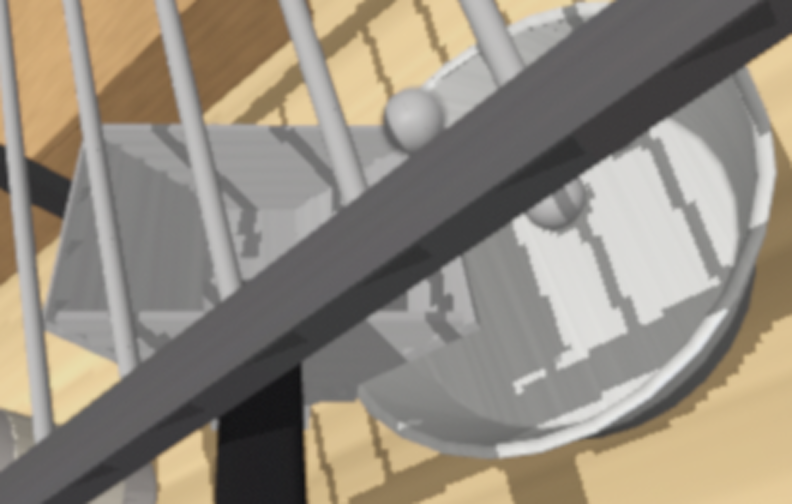

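Emit:
jog_arm:
  series:
    - [0, 0, 0, 0]
    - [0, 0, 0, 0]
    - [0, 0, 0, 0]
    - [0, 0, 0, 0]
    - [0, 0, 0, 0]
    - [0, 0, 0, 0]
    - [0, 0, 0, 0]
    - [0, 0, 0, 0]

```text
time: 28.9
eef_pos: [0.5191, 0.0424, 0.1502]
tcp_rot: [0.883, -0.181, 0.291, -0.32]
contact_force: [0.3, -1.2, -1.6]
opening: 0.169
```

```bash
python3 - <<'E'
from h import *
full()
im=vision.read_camera('wrist')[:,:,::-1]
cv2.imwrite('pics/w12.png',cv2.resize(im[20:230,170:500],None,fx=2.4,fy=2.4,interpolation=cv2.INTER_CUBIC))
cv2.imwrite('pics/t12.png',cv2.resize(vision.read_camera('top')[100:220,200:370,::-1],None,fx=4,fy=4,interpolation=cv2.INTER_CUBIC))
E
```

```text
t 28.9 pos [0.5191 0.0424 0.1502] q [-0.452 -0.156  2.413  1.219  0.823  0.663] x [ 0.765 -0.507  0.398] z [ 0.63   0.459 -0.626] F [ 0.3 -1.2 -1.6] op 0.169
y [-0.134 -0.73  -0.671] W [ 0.368 -0.067  0.3  ] 2.4127
head 36.1 alpha 38.8
scoop G [0.509 0.038 0.157] yaw 6.5 noseup -17.8 roll 45.1
```

View pics/w12.png

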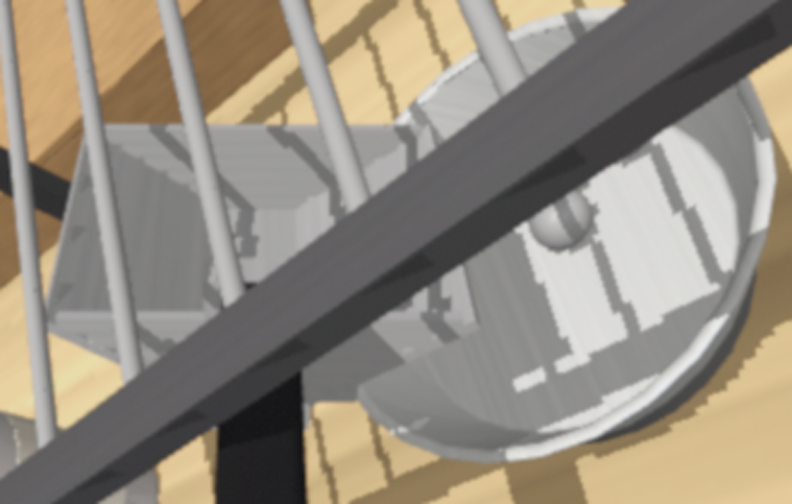

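View pics/t12.png

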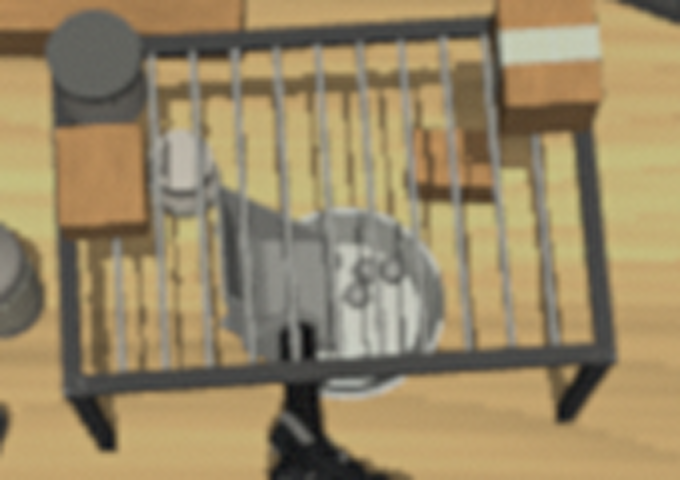

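```bash
python3 - <<'E'
from h import *
from e3 import *
p,Rt,q=cur()
run([(0,p),(-20,(.49,.015,.138)),(-44,(.471,-.042,.128)),(-54,(.42,-.11,.128))],Rt,q)
plan([.49,.015,.138],-.36,8)
E
```

```text
0 [0.519 0.042 0.15 ] 0.0 q3 2.41 roll 45 nose -18 yaw 7 maxz_in 0.163 post 0.085 rim 0.007 minz 0.057
-10 [0.505 0.029 0.144] 0.0 q3 2.44 roll 38 nose -14 yaw 11 maxz_in 0.154 post 0.089 rim 0.018 minz 0.060
-20 [0.49  0.015 0.138] 0.0 q3 2.47 roll 31 nose -11 yaw 15 maxz_in 0.147 post 0.090 rim 0.020 minz 0.063
-20 [0.49  0.015 0.138] 0.0 q3 2.47 roll 31 nose -11 yaw 15 maxz_in 0.147 post 0.090 rim 0.020 minz 0.063
-32 [ 0.48  -0.014  0.133] 0.0 q3 2.47 roll 22 nose -8 yaw 21 maxz_in 0.141 post 0.099 rim 0.021 minz 0.067
-44 [ 0.471 -0.042  0.128] 0.0 q3 2.47 roll 12 nose -6 yaw 28 maxz_in 0.133 post 0.087 rim 0.020 minz 0.069
-44 [ 0.471 -0.042  0.128] 0.0 q3 2.47 roll 12 nose -6 yaw 28 maxz_in 0.133 post 0.087 rim 0.020 minz 0.069
-49 [ 0.446 -0.076  0.128] 0.003 q3 2.48 roll 8 nose -6 yaw 31 maxz_in 0.117 post 0.068 rim 0.018 minz 0.072
-54 [ 0.42  -0.11   0.128] 0.005 q3 2.48 roll 4 nose -6 yaw 33 maxz_in 0.108 post 0.057 rim 1.000 minz 0.074
[[-0.0017, 0.004, -0.0029, -0.045], [-0.0018, 0.0039, -0.0029, -0.045], [-0.002, 0.0038, -0.0029, -0.045], [-0.0022, 0.0037, -0.0029, -0.045], [-0.0023, 0.0036, -0.0029, -0.045], [-0.0025, 0.0035, -0.0029, -0.045], [-0.0027, 0.0034, -0.0029, -0.045], [-0.0028, 0.0033, -0.0029, -0.045]]
```

Emit:
jog_arm:
  series:
    - [-0.002, 0.004, -0.003, -0.045]
    - [-0.002, 0.004, -0.003, -0.045]
    - [-0.002, 0.004, -0.003, -0.045]
    - [-0.002, 0.004, -0.003, -0.045]
    - [-0.003, 0.004, -0.003, -0.045]
    - [-0.003, 0.003, -0.003, -0.045]
    - [-0.003, 0.003, -0.003, -0.045]
    - [-0.003, 0.003, -0.003, -0.045]

```text
time: 29.67
eef_pos: [0.4876, 0.0148, 0.1379]
tcp_rot: [0.902, -0.011, 0.346, -0.259]
contact_force: [0.3, 0.1, -2.4]
opening: 0.171
```

```bash
python3 - <<'E'
from h import *
full()
from e3 import *
p,Rt,q=cur();print(*chk(Rt,p))
plan([.471,-.042,.126],-.40,8)
E
```

```text
t 29.67 pos [0.4876 0.0148 0.1379] q [-0.566 -0.196  2.474  1.191  0.897  0.215] x [ 0.76  -0.2    0.619] z [ 0.63   0.459 -0.626] F [ 0.3  0.1 -2.4] op 0.171
y [ 0.159 -0.865 -0.475] W [ 0.337 -0.095  0.287] 2.4741
head 36.1 alpha 38.7
scoop G [0.478 0.01  0.144] yaw 16.3 noseup -10.7 roll 29.2
roll 29 nose -11 yaw 16 maxz_in 0.147 post 0.088 rim 0.021 minz 0.064
[[-0.0011, 0.0065, -0.0036, -0.05], [-0.0014, 0.0065, -0.0036, -0.05], [-0.0017, 0.0064, -0.0036, -0.05], [-0.002, 0.0063, -0.0036, -0.05], [-0.0023, 0.0062, -0.0036, -0.05], [-0.0027, 0.0061, -0.0036, -0.05], [-0.003, 0.0059, -0.0036, -0.05], [-0.0032, 0.0058, -0.0036, -0.05]]
```

Emit:
jog_arm:
  series:
    - [-0.001, 0.0065, -0.0036, -0.05]
    - [-0.0014, 0.0065, -0.0036, -0.05]
    - [-0.0017, 0.0064, -0.0036, -0.05]
    - [-0.002, 0.0063, -0.0036, -0.05]
    - [-0.0023, 0.0062, -0.0036, -0.05]
    - [-0.0027, 0.006, -0.0036, -0.05]
    - [-0.003, 0.006, -0.0036, -0.05]
    - [-0.003, 0.006, -0.0036, -0.05]

```text
time: 30.33
eef_pos: [0.4708, -0.0448, 0.1259]
tcp_rot: [0.884, 0.179, 0.393, -0.179]
contact_force: [0.1, -0.3, -1.7]
opening: 0.171
```

```bash
python3 - <<'E'
from h import *
full()
from e3 import *
p,Rt,q=cur();print(*chk(Rt,p))
plan([.425,-.112,.130],-.15,8)
E
```

```text
t 30.33 pos [ 0.4708 -0.0448  0.1259] q [-0.735 -0.15   2.465  1.137  0.997 -0.312] x [0.628 0.175 0.758] z [ 0.63   0.458 -0.627] F [ 0.1 -0.3 -1.7] op 0.171
y [ 0.457 -0.872 -0.177] W [ 0.32  -0.154  0.276] 2.4651
head 36.0 alpha 38.8
scoop G [ 0.461 -0.051  0.132] yaw 28.9 noseup -6.4 roll 10.6
roll 11 nose -6 yaw 29 maxz_in 0.131 post 0.086 rim 0.018 minz 0.068
[[-0.0047, 0.0046, -0.0078, -0.0187], [-0.0048, 0.0045, -0.0078, -0.0187], [-0.0048, 0.0044, -0.0078, -0.0187], [-0.0049, 0.0043, -0.0078, -0.0187], [-0.005, 0.0043, -0.0078, -0.0187], [-0.0051, 0.0042, -0.0078, -0.0187], [-0.0052, 0.0041, -0.0078, -0.0187], [-0.0052, 0.004, -0.0078, -0.0187]]
```

Emit:
jog_arm:
  series:
    - [-0.005, 0.0046, -0.008, -0.019]
    - [-0.005, 0.0045, -0.008, -0.019]
    - [-0.005, 0.0044, -0.008, -0.019]
    - [-0.005, 0.0043, -0.008, -0.019]
    - [-0.005, 0.0043, -0.008, -0.019]
    - [-0.005, 0.0042, -0.008, -0.019]
    - [-0.005, 0.004, -0.008, -0.019]
    - [-0.005, 0.004, -0.008, -0.019]

```text
time: 31.0
eef_pos: [0.4224, -0.1178, 0.1317]
tcp_rot: [0.867, 0.251, 0.405, -0.144]
contact_force: [-0.4, -0.3, -2.7]
opening: 0.174
```

```bash
python3 - <<'E'
from h import *
full()
from e3 import *
p,Rt,q=cur();print(*chk(Rt,p), max((v[:2]-rf)@n for v in scoop(Rt,p,R0,g)[2].values()).round(3))
cv2.imwrite('pics/w13.png',vision.read_camera('wrist')[:,:,::-1])
cv2.imwrite('pics/t13.png',cv2.resize(vision.read_camera('top')[100:300,180:440,::-1],None,fx=3,fy=3,interpolation=cv2.INTER_CUBIC))
plan([.388,-.16,.145],0,5)
E
```

```text
t 31.0 pos [ 0.4224 -0.1178  0.1317] q [-0.982 -0.173  2.468  1.008  1.162 -0.557] x [0.546 0.319 0.775] z [ 0.63   0.453 -0.63 ] F [-0.4 -0.3 -2.7] op 0.174
y [ 0.552 -0.832 -0.046] W [ 0.272 -0.226  0.282] 2.4678
head 35.7 alpha 39.1
scoop G [ 0.413 -0.124  0.138] yaw 33.9 noseup -6.0 roll 3.0
roll 3 nose -6 yaw 34 maxz_in 0.113 post 0.050 rim 1.000 minz 0.077 0.026
[[-0.0044, 0.0029, -0.0098, 0.0], [-0.0044, 0.0029, -0.0098, 0.0], [-0.0044, 0.0029, -0.0098, 0.0], [-0.0044, 0.0029, -0.0098, 0.0], [-0.0044, 0.0029, -0.0098, 0.0]]
```

View pics/w13.png

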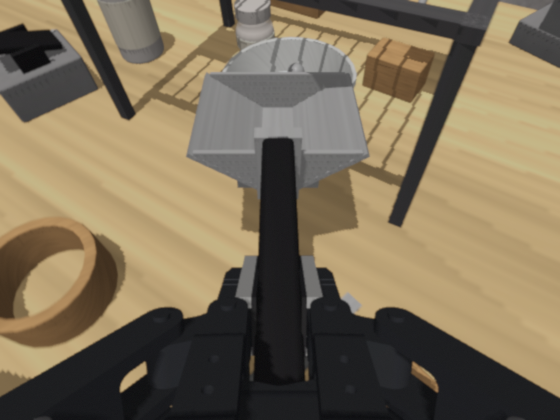

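View pics/t13.png

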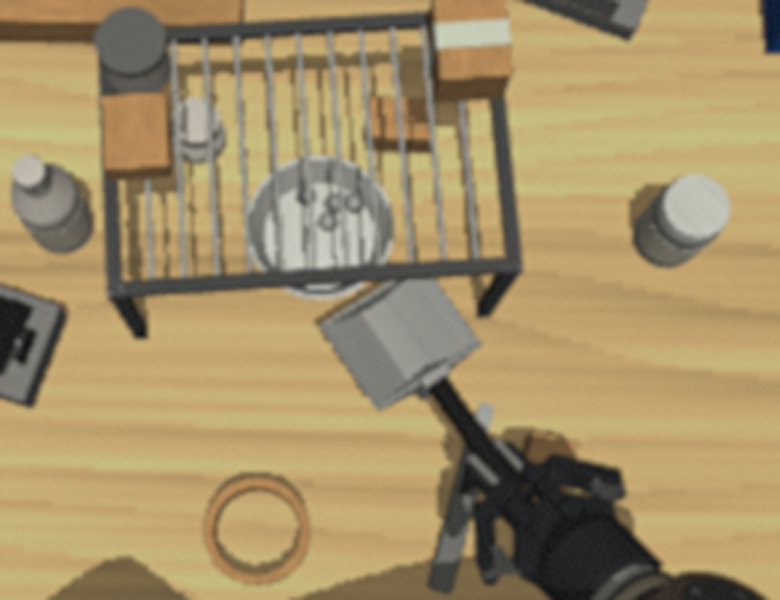

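The scoop is empty, and the top crop shows four balls in the bowl at (308,195), (336,203), (353,203) and (328,222). I'm backing out to the right.

Emit:
jog_arm:
  series:
    - [-0.004, 0.003, -0.01, 0]
    - [-0.004, 0.003, -0.01, 0]
    - [-0.004, 0.003, -0.01, 0]
    - [-0.004, 0.004, -0.01, 0]
    - [-0.002, 0.008, -0.008, 0]
    - [0.004, 0.014, -0.008, 0]
    - [0.006, 0.02, -0.01, 0]
    - [0.006, 0.022, -0.01, 0]

```text
time: 31.77
eef_pos: [0.4123, -0.2117, 0.1702]
tcp_rot: [0.868, 0.253, 0.4, -0.153]
contact_force: [0.8, -1.1, -2.5]
opening: 0.176
```

```bash
python3 - <<'E'
from h import *
full()
from e3 import *
p,Rt,q=cur();print(*chk(Rt,p), max((v[:2]-rf)@n for v in scoop(Rt,p,R0,g)[2].values()).round(3))
print('---');plan([.415,-.322,.17],0,9)
E
```

```text
t 31.77 pos [ 0.4123 -0.2117  0.1702] q [-1.127 -0.09   2.305  0.9    1.313 -0.545] x [0.553 0.317 0.771] z [ 0.616  0.467 -0.634] F [ 0.8 -1.1 -2.5] op 0.176
y [ 0.561 -0.826 -0.063] W [ 0.265 -0.323  0.322] 2.3048
head 37.1 alpha 39.4
scoop G [ 0.403 -0.218  0.176] yaw 34.6 noseup -6.3 roll 3.9
roll 4 nose -6 yaw 35 maxz_in 0.115 post 0.014 rim 1.000 minz 0.115 0.007
---
[[-0.0037, 0.0103, -0.0055, 0.0], [-0.0037, 0.0103, -0.0055, 0.0], [-0.0037, 0.0103, -0.0055, 0.0], [-0.0037, 0.0103, -0.0055, 0.0], [-0.0037, 0.0103, -0.0055, 0.0], [-0.0037, 0.0103, -0.0055, 0.0], [-0.0037, 0.0103, -0.0055, 0.0], [-0.0037, 0.0103, -0.0055, 0.0]]
[[-0.0037, 0.0103, -0.0055, 0.0]]
```

Emit:
jog_arm:
  series:
    - [-0.009, 0.006, -0.01, -0.01]
    - [-0.006, 0.012, -0.008, -0.012]
    - [-0.004, 0.014, -0.006, -0.012]
    - [-0.004, 0.014, -0.006, -0.012]
    - [-0.004, 0.014, -0.006, -0.012]
    - [-0.004, 0.014, -0.006, -0.012]
    - [-0.002, 0.012, -0.004, -0.01]
    - [-0.001, 0.008, -0.002, 0]

```text
time: 32.43
eef_pos: [0.4248, -0.3317, 0.174]
tcp_rot: [0.857, 0.29, 0.406, -0.133]
contact_force: [-0.1, 0.2, -2.4]
opening: 0.168
```

```bash
python3 - <<'E'
from h import *
full()
from e3 import *
p,Rt,q=cur()
Rs,G,W=scoop(Rt,p,R0,g)
# target with G=(.398,-.332,?) lowest foot at 0.002
low=min(v[2] for k,v in W.items() if 'foot' in k)
t=p+np.array([.398-G[0],-.332-G[1],.003-low]);print('target',t.round(4),'low',low)
qq,e=IK(t,Rt,q);print(e,qq.round(2))
for k,v in W.items():
    if 'lip' in k: print(k,(v+t-p).round(3))
plan([t[0],t[1],t[2]+.05],0,8)
E
```

```text
t 32.43 pos [ 0.4248 -0.3317  0.174 ] q [-1.205  0.139  2.061  0.861  1.366 -0.662] x [0.503 0.388 0.772] z [ 0.618  0.463 -0.635] F [-0.1  0.2 -2.4] op 0.168
y [ 0.604 -0.797  0.007] W [ 0.277 -0.442  0.326] 2.0611
head 36.8 alpha 39.4
scoop G [ 0.416 -0.339  0.18 ] yaw 37.2 noseup -6.3 roll -0.1
target [ 0.407  -0.3251  0.0567] low 0.1202796259749824
5.430018217545019e-11 [-1.23  0.33  2.11  0.9   1.23 -0.87]
lip-1-1 [ 0.498 -0.317  0.046]
lip-1+1 [ 0.439 -0.239  0.046]
lip+1-1 [ 0.57  -0.263  0.036]
lip+1+1 [ 0.51  -0.185  0.036]
[[-0.0073, -0.0021, 0.0044, 0.0], [-0.0073, -0.0021, 0.0044, 0.0], [-0.0073, -0.0021, 0.0044, 0.0], [-0.0073, -0.0021, 0.0044, 0.0], [-0.0073, -0.0021, 0.0044, 0.0], [-0.0073, -0.0021, 0.0044, 0.0], [-0.0073, -0.0021, 0.0044, 0.0], [-0.0073, -0.0021, 0.0044, 0.0]]
```

Emit:
jog_arm:
  series:
    - [-0.006, -0.001, 0.004, 0]
    - [-0.01, -0.002, 0.006, 0]
    - [-0.011, -0.003, 0.006, 0]
    - [-0.011, -0.003, 0.006, 0]
    - [-0.011, -0.003, 0.006, 0]
    - [-0.011, -0.003, 0.006, 0]
    - [-0.01, -0.002, 0.006, 0]
    - [-0.006, -0.001, 0.003, 0]

```text
time: 33.1
eef_pos: [0.4005, -0.3218, 0.0779]
tcp_rot: [0.857, 0.29, 0.405, -0.136]
contact_force: [-0.5, -0.2, -1.8]
opening: 0.175
```

```bash
python3 - <<'E'
from h import *
full()
from e3 import *
p,Rt,q=cur()
Rs,G,W=scoop(Rt,p,R0,g)
low=min(v[2] for k,v in W.items() if 'foot' in k);print('low',low)
t=p+np.array([.398-G[0],-.332-G[1],.0-low])
plan(t,0,6)
cv2.imwrite('pics/t14.png',cv2.resize(vision.read_camera('top')[180:340,320:500,::-1],None,fx=3.5,fy=3.5,interpolation=cv2.INTER_CUBIC))
E
```

```text
t 33.1 pos [ 0.4005 -0.3218  0.0779] q [-1.243  0.277  2.125  0.878  1.261 -0.838] x [0.504 0.386 0.772] z [ 0.615  0.467 -0.635] F [-0.5 -0.2 -1.8] op 0.175
y [ 0.606 -0.795  0.002] W [ 0.253 -0.433  0.23 ] 2.1251
head 37.2 alpha 39.4
scoop G [ 0.391 -0.329  0.084] yaw 37.3 noseup -6.3 roll 0.2
low 0.0240942572775766
[[-0.0028, 0.0011, 0.003, 0.0], [-0.0028, 0.0011, 0.003, 0.0], [-0.0028, 0.0011, 0.003, 0.0], [-0.0028, 0.0011, 0.003, 0.0], [-0.0028, 0.0011, 0.003, 0.0], [-0.0028, 0.0011, 0.003, 0.0]]
```

View pics/t14.png

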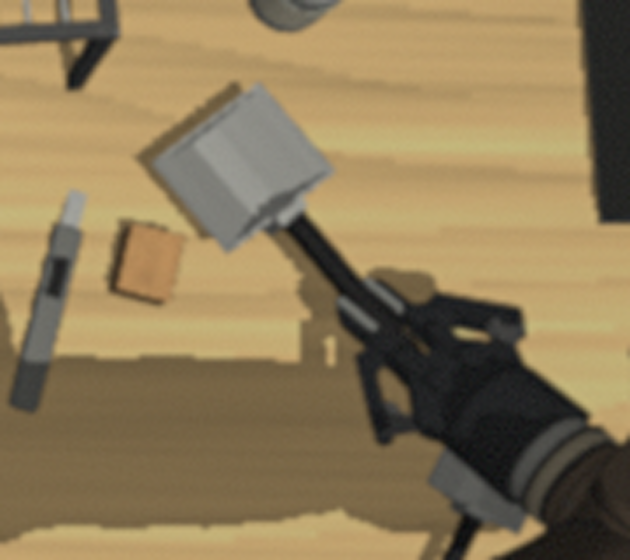

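Emit:
jog_arm:
  series:
    - [-0.003, 0.001, 0.003, 0]
    - [-0.003, 0.001, 0.003, 0]
    - [-0.003, 0.001, 0.003, 0]
    - [-0.003, 0.001, 0.003, 0]
    - [-0.003, 0.001, 0.003, 0]
    - [-0.002, 0.001, 0.002, 0]
    - [-0.002, 0, 0.001, 0]
    - [0, 0, 0, 0]

```text
time: 33.82
eef_pos: [0.4067, -0.3261, 0.0494]
tcp_rot: [0.856, 0.29, 0.406, -0.136]
contact_force: [0.4, -0.8, 0.5]
opening: 0.17
```

```bash
python3 - <<'E'
from h import *
full(); print(vt([0,0,-.01]))
E
```

```text
t 33.82 pos [ 0.4067 -0.3261  0.0494] q [-1.234  0.35   2.106  0.899  1.224 -0.878] x [0.503 0.386 0.773] z [ 0.616  0.467 -0.634] F [ 0.4 -0.8  0.5] op 0.17
y [ 0.606 -0.796  0.003] W [ 0.259 -0.438  0.201] 2.1055
head 37.2 alpha 39.4
scoop G [ 0.398 -0.333  0.055] yaw 37.3 noseup -6.2 roll 0.2
[-0.0077 -0.      0.0063]
```

Emit:
jog_arm:
  series:
    - [-0.0015, 0, 0.0012, 0]
    - [-0.0015, 0, 0.0012, 0]
    - [-0.0015, 0, 0.0012, 0]
    - [-0.0015, 0, 0.0012, 0]
    - [-0.0015, 0, 0.0012, 0]
    - [-0.0015, 0, 0.0012, 0]
    - [0, 0, 0, 0]
    - [0, 0, 0, 0]
  grip_force: 20

```text
time: 34.48
eef_pos: [0.4086, -0.3271, 0.0454]
tcp_rot: [0.851, 0.291, 0.415, -0.138]
contact_force: [-1.3, 0.6, 1.8]
opening: 0.171
```

```bash
python3 - <<'E'
from h import *
full()
E
```

```text
t 34.48 pos [ 0.4086 -0.3271  0.0454] q [-1.237  0.371  2.097  0.913  1.234 -0.9  ] x [0.487 0.38  0.786] z [ 0.625  0.477 -0.618] F [-1.3  0.6  1.8] op 0.171
y [ 0.61  -0.793  0.006] W [ 0.259 -0.441  0.193] 2.0974
head 37.3 alpha 38.2
scoop G [ 0.4   -0.334  0.051] yaw 37.6 noseup -5.1 roll -0.0
```

Emit:
jog_arm:
  series:
    - [-0.002, 0, 0.0015, 0]
    - [-0.002, 0, 0.0015, 0]
    - [-0.002, 0, 0.0015, 0]
    - [-0.002, 0, 0.0015, 0]
    - [-0.002, 0, 0.0015, 0]
    - [-0.002, 0, 0.0015, 0]
    - [0, 0, 0, 0]
    - [0, 0, 0, 0]

```text
time: 35.15
eef_pos: [0.4098, -0.3281, 0.0347]
tcp_rot: [0.848, 0.291, 0.421, -0.14]
contact_force: [-2.2, -0.3, 3.6]
opening: 0.172
```

Emit:
jog_arm:
  series:
    - [0, 0, 0, 0]
    - [0, 0, 0, 0]
    - [0, 0, 0, 0]
    - [0, 0, 0, 0]
    - [0, 0, 0, 0]
    - [0, 0, 0, 0]
    - [0, 0, 0, 0]
    - [0, 0, 0, 0]
  grip: 0.085

```text
time: 35.82
eef_pos: [0.4095, -0.3283, 0.0311]
tcp_rot: [0.85, 0.29, 0.417, -0.137]
contact_force: [0.2, 0.0, 0.1]
opening: 0.991
```

```bash
python3 - <<'E'
from h import *
full();print(vt([0.003,0,.02]))
cv2.imwrite('pics/w15.png',vision.read_camera('wrist')[:,:,::-1])
E
```

```text
t 35.82 pos [ 0.4095 -0.3283  0.0311] q [-1.238  0.405  2.092  0.925  1.219 -0.926] x [0.484 0.379 0.788] z [ 0.629  0.476 -0.615] F [0.2 0.  0.1] op 0.991
y [ 0.608 -0.794  0.008] W [ 0.259 -0.442  0.178] 2.0915
head 37.1 alpha 38.0
scoop G [ 0.4   -0.335  0.037] yaw 37.5 noseup -4.8 roll -0.1
[ 0.0172  0.002  -0.0104]
```

View pics/w15.png

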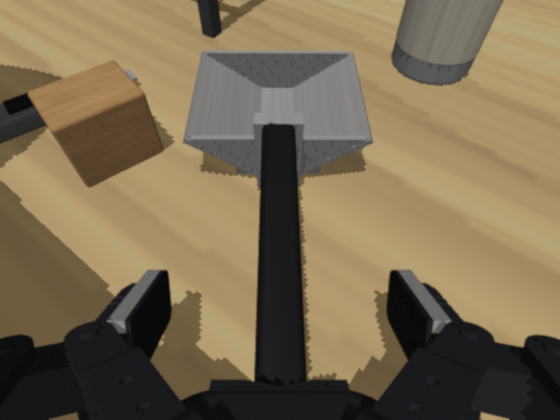

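```bash
python3 - <<'E'
from h import *
c=vision.get_calibration('wrist')
P=[plane(c,*p,.033) for p in [(203,52),(353,52),(371,141),(185,141)]]
f=(P[0]+P[1])/2;b=(P[2]+P[3])/2;m=(f+b)/2;d=(f-b)/np.linalg.norm(f-b)
print([p.round(3) for p in P],np.linalg.norm(f-b));print('ctr',m,'yaw',np.degrees(np.arctan2(d[1],d[0])),'G',m-.135*d)
E
```

```text
[array([ 0.509, -0.189,  0.033]), array([ 0.57 , -0.266,  0.033]), array([ 0.503, -0.316,  0.033]), array([ 0.444, -0.24 ,  0.033])] 0.08288284225377474
ctr [ 0.50644697 -0.25285663  0.033     ] yaw 37.52420468399874 G [ 0.399379   -0.33508466  0.033     ]
```

Emit:
jog_arm:
  series:
    - [0.008, 0.001, -0.005, 0]
    - [0.017, 0.002, -0.01, 0]
    - [0.017, 0.002, -0.01, 0]
    - [0.017, 0.002, -0.01, 0]
    - [0.017, 0.002, -0.01, 0]
    - [0.017, 0.002, -0.01, 0]
    - [0.02, 0.002, -0.015, 0]
    - [0.02, 0.002, -0.015, 0]

```text
time: 36.53
eef_pos: [0.4292, -0.3267, 0.1931]
tcp_rot: [0.851, 0.287, 0.416, -0.144]
contact_force: [0.3, -0.2, 0.3]
opening: 0.994
```

```bash
python3 - <<'E'
from h import *
full()
cv2.imwrite('pics/t16.png',cv2.resize(vision.read_camera('top')[60:340,140:500,::-1],None,fx=2.2,fy=2.1,interpolation=cv2.INTER_CUBIC))
cv2.imwrite('pics/s16.png',cv2.resize(vision.read_camera('side')[100:340,150:400,::-1],None,fx=2.5,fy=2.5,interpolation=cv2.INTER_CUBIC))
E
```

```text
t 36.53 pos [ 0.4292 -0.3267  0.1931] q [-1.2    0.12   2.052  0.876  1.408 -0.634] x [0.489 0.369 0.79 ] z [ 0.625  0.483 -0.613] F [ 0.3 -0.2  0.3] op 0.994
y [ 0.608 -0.794 -0.006] W [ 0.28  -0.442  0.34 ] 2.0523
head 37.7 alpha 37.8
scoop G [ 0.42  -0.334  0.199] yaw 37.5 noseup -4.7 roll 0.6
```

View pics/t16.png

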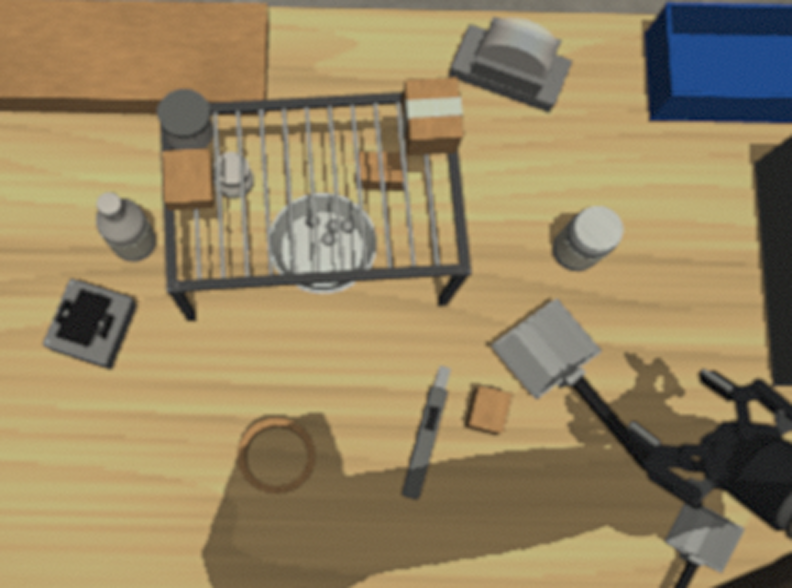

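View pics/s16.png

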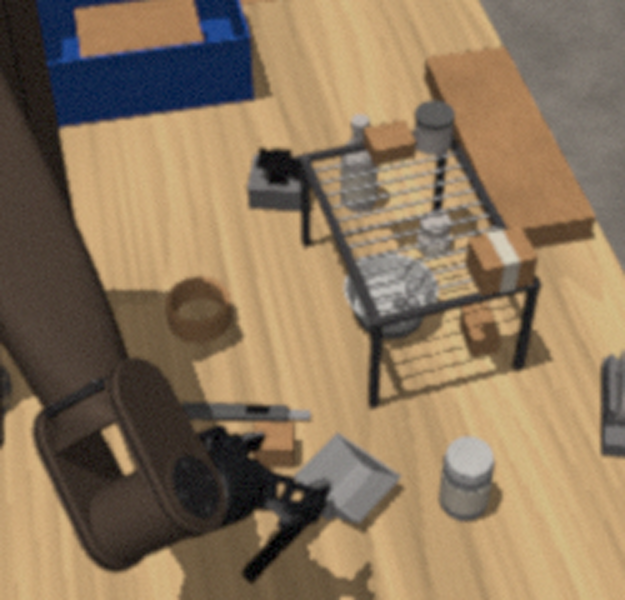

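```bash
python3 - <<'E'
from h import *
from e2 import *
p,Rt,q=cur()
for t in ([.53,-.1,.38],[.53,.15,.38],[.50,.29,.22],[.502,.2895,.11],[.502,.2895,.08]):
    q,e=IK(np.array(t),Rt,q);print(t,round(e,4),q.round(2))
im=cv2.imread('pics/top0.png');cv2.imwrite('pics/box.png',cv2.resize(im[185:245,150:215],None,fx=9,fy=9,interpolation=cv2.INTER_CUBIC))
plan([.53,-.1,.38],0,9)
E
```

```text
[0.53, -0.1, 0.38] 0.0 [-0.75 -0.3   2.08  0.94  1.31 -0.07]
[0.53, 0.15, 0.38] 0.0 [-0.17 -0.45  2.19  0.84  0.89  0.37]
[0.5, 0.29, 0.22] 0.0 [ 0.21 -0.24  2.34  1.09  0.39  0.22]
[0.502, 0.2895, 0.11] 0.0 [ 0.2  -0.    2.38  1.83  0.36 -0.56]
[0.502, 0.2895, 0.08] 0.0 [ 0.2   0.07  2.38  2.02  0.39 -0.77]
[[0.031, -0.0134, 0.0066, 0.0], [0.031, -0.0134, 0.0066, 0.0], [0.031, -0.0134, 0.0066, 0.0], [0.031, -0.0134, 0.0066, 0.0], [0.031, -0.0134, 0.0066, 0.0], [0.031, -0.0134, 0.0066, 0.0], [0.031, -0.0134, 0.0066, 0.0], [0.031, -0.0134, 0.0066, 0.0]]
[[0.031, -0.0134, 0.0066, 0.0]]
```

View pics/box.png

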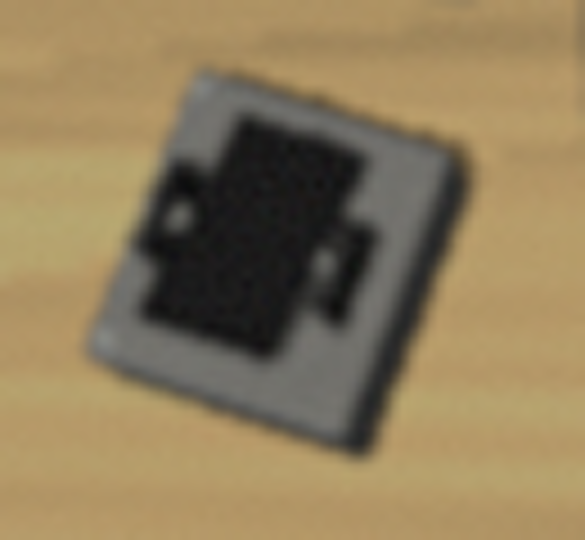

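```bash
python3 - <<'E'
from h import *
c=vision.get_calibration('top')
a=plane(c,150+207/9,185+332/9,.076);b=plane(c,150+303/9,185+135/9,.055);pv=plane(c,178.3,211.3,.06)
print('raised',a,'low',b,'pivot',pv,'len',np.linalg.norm((a-b)[:2]))
d=(b-a)[:2];d/=np.linalg.norm(d);print('mid',(a+b)/2,'press',pv[:2]-.028*d, 'from end',a[:2]+.008*d)
E
```

```text
raised [0.49990928 0.29474798 0.076     ] low [0.56097776 0.27672415 0.055     ] pivot [0.53016943 0.2872547  0.06      ] len 0.0636727365665495
mid [0.53044352 0.28573606 0.0655    ] press [0.50331465 0.29518066] from end [0.50758208 0.29248342]
```

Emit:
jog_arm:
  series:
    - [0.02, -0.008, 0, 0]
    - [0.031, -0.013, 0.006, 0]
    - [0.031, -0.013, 0.006, 0]
    - [0.031, -0.013, 0.006, 0]
    - [0.031, -0.013, 0.006, 0]
    - [0.031, -0.013, 0.006, 0]
    - [0.031, -0.013, 0.006, 0]
    - [0.031, -0.013, 0.006, 0]
  grip: 0

```text
time: 37.3
eef_pos: [0.512, -0.1364, 0.3592]
tcp_rot: [0.853, 0.282, 0.415, -0.141]
contact_force: [1.2, -0.3, 0.0]
opening: -0.001
```

```bash
python3 - <<'E'
from h import *
full()
plan([.53,.17,.36],0,8)
E
```

```text
t 37.3 pos [ 0.512  -0.1364  0.3592] q [-0.835 -0.278  2.097  0.935  1.351 -0.137] x [0.496 0.365 0.788] z [ 0.628  0.476 -0.615] F [ 1.2 -0.3  0. ] op -0.001
y [ 0.599 -0.8   -0.007] W [ 0.362 -0.25   0.506] 2.0969
head 37.1 alpha 38.0
scoop G [ 0.503 -0.143  0.365] yaw 36.9 noseup -4.9 roll 0.7
[[0.0152, -0.0293, 0.0196, 0.0], [0.0152, -0.0293, 0.0196, 0.0], [0.0152, -0.0293, 0.0196, 0.0], [0.0152, -0.0293, 0.0196, 0.0], [0.0152, -0.0293, 0.0196, 0.0], [0.0152, -0.0293, 0.0196, 0.0], [0.0152, -0.0293, 0.0196, 0.0], [0.0152, -0.0293, 0.0196, 0.0]]
```

Emit:
jog_arm:
  series:
    - [0.015, -0.029, 0.019, 0]
    - [0.015, -0.029, 0.019, 0]
    - [0.015, -0.029, 0.019, 0]
    - [0.015, -0.029, 0.019, 0]
    - [0.015, -0.029, 0.019, 0]
    - [0.015, -0.029, 0.019, 0]
    - [0.015, -0.029, 0.019, 0]
    - [0.015, -0.029, 0.019, 0]

```text
time: 37.97
eef_pos: [0.5272, 0.1764, 0.3673]
tcp_rot: [0.852, 0.281, 0.42, -0.136]
contact_force: [0.6, -0.5, -1.4]
opening: -0.001
```

```bash
python3 - <<'E'
from h import *
full()
plan([.50,.29,.22],0,8)
E
```

```text
t 37.97 pos [0.5272 0.1764 0.3673] q [-0.097 -0.448  2.206  0.823  0.804  0.423] x [0.489 0.365 0.792] z [ 0.639  0.468 -0.61 ] F [ 0.6 -0.5 -1.4] op -0.001
y [ 0.594 -0.805  0.005] W [0.375 0.065 0.513] 2.2058
head 36.2 alpha 37.6
scoop G [0.518 0.17  0.373] yaw 36.5 noseup -4.5 roll 0.1
[[-0.0111, -0.0135, 0.0157, 0.0], [-0.0111, -0.0135, 0.0157, 0.0], [-0.0111, -0.0135, 0.0157, 0.0], [-0.0111, -0.0135, 0.0157, 0.0], [-0.0111, -0.0135, 0.0157, 0.0], [-0.0111, -0.0135, 0.0157, 0.0], [-0.0111, -0.0135, 0.0157, 0.0], [-0.0111, -0.0135, 0.0157, 0.0]]
```

Emit:
jog_arm:
  series:
    - [-0.006, -0.016, 0.012, 0]
    - [-0.01, -0.015, 0.015, 0]
    - [-0.011, -0.014, 0.016, 0]
    - [-0.012, -0.013, 0.016, 0]
    - [-0.012, -0.013, 0.016, 0]
    - [-0.012, -0.012, 0.016, 0]
    - [-0.012, -0.01, 0.014, 0]
    - [-0.008, -0.006, 0.008, 0]

```text
time: 38.63
eef_pos: [0.4926, 0.2921, 0.2296]
tcp_rot: [0.849, 0.288, 0.421, -0.138]
contact_force: [-0.1, -0.8, 0.7]
opening: 0.0
```

```bash
python3 - <<'E'
from h import *
full()
cv2.imwrite('pics/w17.png',vision.read_camera('wrist')[:,:,::-1])
plan([.502,.292,.11],0,8)
E
```

```text
t 38.63 pos [0.4926 0.2921 0.2296] q [ 0.216 -0.277  2.347  1.057  0.389  0.267] x [0.479 0.373 0.795] z [ 0.635  0.478 -0.607] F [-0.1 -0.8  0.7] op 0.0
y [ 0.606 -0.795  0.008] W [0.341 0.178 0.375] 2.3473
head 36.9 alpha 37.4
scoop G [0.483 0.285 0.235] yaw 37.3 noseup -4.2 roll -0.1
[[-0.0109, 0.0008, 0.0097, 0.0], [-0.0109, 0.0008, 0.0097, 0.0], [-0.0109, 0.0008, 0.0097, 0.0], [-0.0109, 0.0008, 0.0097, 0.0], [-0.0109, 0.0008, 0.0097, 0.0], [-0.0109, 0.0008, 0.0097, 0.0], [-0.0109, 0.0008, 0.0097, 0.0], [-0.0109, 0.0008, 0.0097, 0.0]]
```

View pics/w17.png

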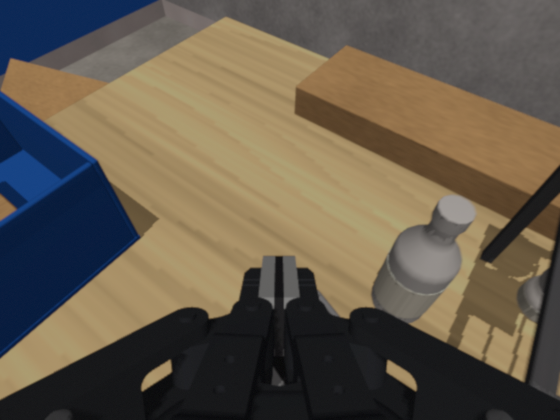

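Emit:
jog_arm:
  series:
    - [-0.008, 0.001, 0.008, 0]
    - [-0.011, 0.001, 0.01, 0]
    - [-0.011, 0.001, 0.01, 0]
    - [-0.011, 0.001, 0.01, 0]
    - [-0.011, 0.001, 0.01, 0]
    - [-0.011, 0.001, 0.01, 0]
    - [-0.011, 0.001, 0.01, 0]
    - [-0.008, 0.001, 0.007, 0]

```text
time: 39.35
eef_pos: [0.5051, 0.2914, 0.1165]
tcp_rot: [0.848, 0.289, 0.422, -0.139]
contact_force: [0.3, -1.0, -0.8]
opening: 0.004
```

```bash
python3 - <<'E'
from h import *
full()
cv2.imwrite('pics/s18.png',cv2.resize(vision.read_camera('side')[100:280,180:360,::-1],None,fx=3.3,fy=3.3,interpolation=cv2.INTER_CUBIC))
plan([.504,.293,.092],0,4)
E
```

```text
t 39.35 pos [0.5051 0.2914 0.1165] q [ 0.206 -0.01   2.375  1.83   0.36  -0.565] x [0.476 0.373 0.797] z [ 0.636  0.481 -0.604] F [ 0.3 -1.  -0.8] op 0.004
y [ 0.608 -0.794  0.008] W [0.353 0.176 0.261] 2.3747
head 37.1 alpha 37.2
scoop G [0.496 0.284 0.122] yaw 37.5 noseup -4.1 roll -0.2
[[-0.0043, -0.0005, 0.0036, 0.0], [-0.0043, -0.0005, 0.0036, 0.0], [-0.0043, -0.0005, 0.0036, 0.0], [-0.0043, -0.0005, 0.0036, 0.0]]
```

View pics/s18.png

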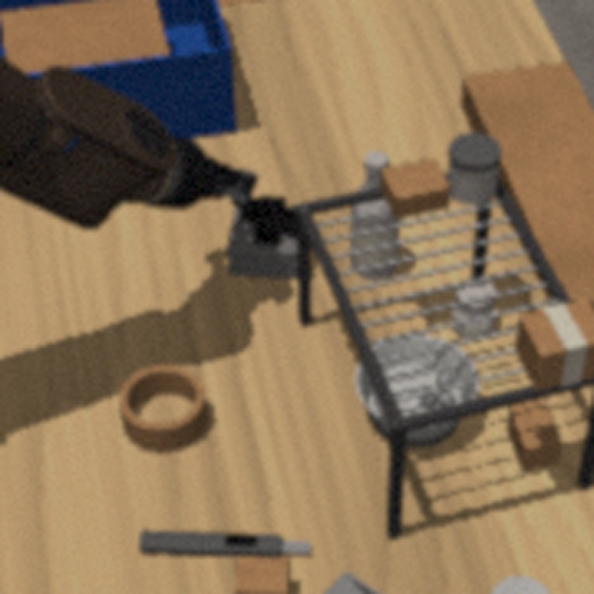

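Now I'll press straight down, tool (-0.008, 0, 0.006) per 10 mm, in small steps.

Emit:
jog_arm:
  series:
    - [-0.005, 0, 0.004, 0]
    - [-0.005, 0, 0.004, 0]
    - [-0.005, 0, 0.003, 0]
    - [-0.004, 0, 0.003, 0]
    - [-0.004, 0, 0.003, 0]
    - [-0.003, 0, 0.002, 0]
    - [-0.003, 0, 0.002, 0]
    - [-0.003, 0, 0.002, 0]

```text
time: 40.07
eef_pos: [0.5088, 0.291, 0.0832]
tcp_rot: [0.845, 0.288, 0.428, -0.143]
contact_force: [-2.4, -1.0, 5.3]
opening: -0.0
```

```bash
python3 - <<'E'
from h import *
full()
E
```

```text
t 40.07 pos [0.5088 0.291  0.0832] q [ 0.199  0.087  2.372  2.063  0.41  -0.816] x [0.468 0.364 0.805] z [ 0.641  0.488 -0.593] F [-2.4 -1.   5.3] op -0.0
y [ 0.609 -0.793  0.005] W [0.356 0.174 0.225] 2.3721
head 37.3 alpha 36.3
scoop G [0.5   0.284 0.088] yaw 37.5 noseup -3.2 roll -0.0
```

Emit:
jog_arm:
  series:
    - [-0.004, 0, 0.002, 0]
    - [-0.004, 0, 0.002, 0]
    - [-0.004, 0, 0.002, 0]
    - [-0.004, 0, 0.002, 0]
    - [-0.004, 0, 0.002, 0]
    - [0, 0, 0, 0]
    - [0, 0, 0, 0]
    - [0, 0, 0, 0]

```text
time: 40.73
eef_pos: [0.5135, 0.2928, 0.0772]
tcp_rot: [0.835, 0.288, 0.445, -0.15]
contact_force: [-0.8, -0.3, -0.2]
opening: -0.002
```

```bash
python3 - <<'E'
from h import *
full()
cv2.imwrite('pics/s19.png',cv2.resize(vision.read_camera('side')[130:210,220:300,::-1],None,fx=7,fy=7,interpolation=cv2.INTER_CUBIC))
E
```

```text
t 40.73 pos [0.5135 0.2928 0.0772] q [ 0.192  0.124  2.371  2.172  0.467 -0.935] x [0.439 0.347 0.829] z [ 0.657  0.506 -0.559] F [-0.8 -0.3 -0.2] op -0.002
y [ 0.614 -0.79   0.006] W [0.357 0.172 0.211] 2.3708
head 37.6 alpha 34.0
scoop G [0.504 0.286 0.082] yaw 37.9 noseup -0.9 roll -0.0
```

View pics/s19.png

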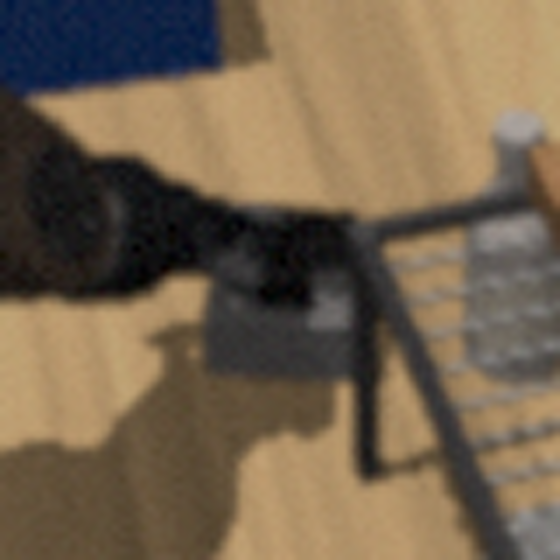

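Emit:
jog_arm:
  series:
    - [0.003, 0, -0.006, 0]
    - [0.005, 0, -0.008, 0]
    - [0.01, 0, -0.01, 0]
    - [0.014, 0, -0.013, 0]
    - [0.016, 0, -0.014, 0]
    - [0.016, 0, -0.014, 0]
    - [0.016, 0, -0.014, 0]
    - [0.016, 0, -0.014, 0]

```text
time: 41.45
eef_pos: [0.4893, 0.276, 0.1986]
tcp_rot: [0.843, 0.286, 0.432, -0.148]
contact_force: [0.1, -0.0, -0.7]
opening: -0.002
```

Emit:
jog_arm:
  series:
    - [0.016, 0, -0.014, 0]
    - [0.016, 0.004, -0.014, 0]
    - [0.014, 0.01, -0.012, 0]
    - [0.012, 0.012, -0.01, 0]
    - [0.012, 0.014, -0.01, 0]
    - [0.01, 0.012, -0.008, 0]
    - [0.006, 0.008, -0.004, 0]
    - [0, 0, 0, 0]

```text
time: 42.12
eef_pos: [0.519, 0.2203, 0.3158]
tcp_rot: [0.843, 0.286, 0.432, -0.145]
contact_force: [0.9, 0.2, 0.2]
opening: 0.003
```

```bash
python3 - <<'E'
from h import *
full()
cv2.imwrite('pics/s20.png',cv2.resize(vision.read_camera('side')[130:340,210:370,::-1],None,fx=3.5,fy=2.8,interpolation=cv2.INTER_CUBIC))
cv2.imwrite('pics/t20.png',cv2.resize(vision.read_camera('top')[90:310,150:440,::-1],None,fx=2.7,fy=2.7,interpolation=cv2.INTER_CUBIC))
E
```

```text
t 42.12 pos [0.519  0.2203 0.3158] q [ 0.006 -0.402  2.28   0.932  0.653  0.333] x [0.464 0.357 0.811] z [ 0.644  0.492 -0.585] F [0.9 0.2 0.2] op 0.003
y [ 0.608 -0.794  0.002] W [0.365 0.103 0.456] 2.2803
head 37.4 alpha 35.8
scoop G [0.51  0.213 0.321] yaw 37.5 noseup -2.7 roll 0.2
```

View pics/s20.png

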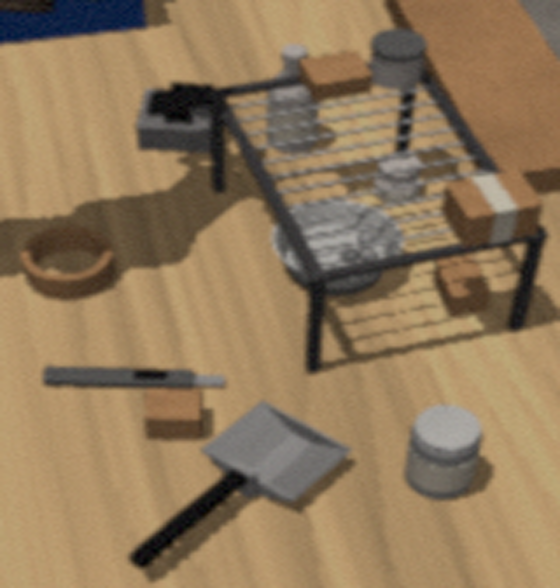

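View pics/t20.png

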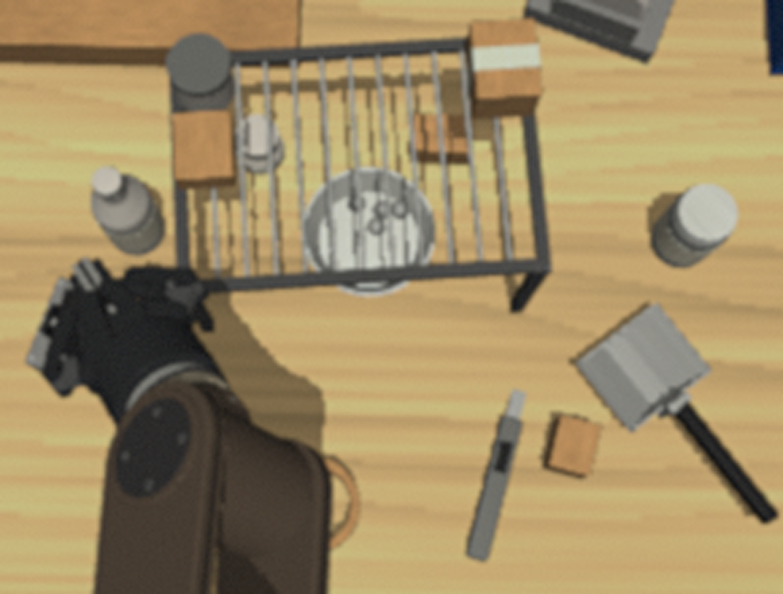

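```bash
python3 - <<'E'
from h import *
a=cv2.imread('pics/side0.png')[145:190,240:290];b=vision.read_camera('side')[145:190,240:290,::-1]
f=lambda x:cv2.convertScaleAbs(cv2.resize(x,None,fx=7,fy=7,interpolation=cv2.INTER_CUBIC),alpha=1.8,beta=20)
cv2.imwrite('pics/cmp.png',np.hstack([f(a),f(b)]))
E
```

```text
(no output)
```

View pics/cmp.png

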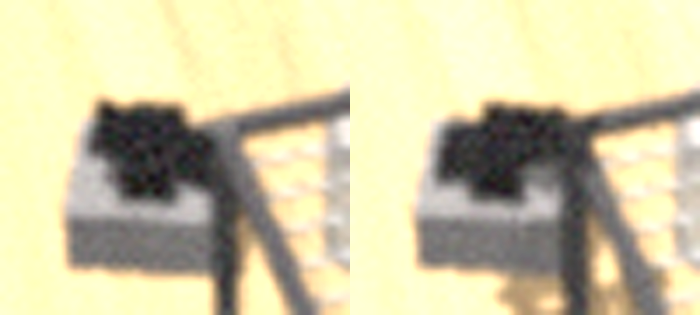

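```bash
python3 - <<'E'
from h import *
c=vision.get_calibration('top')
for x,y in [(357,203),(382,210),(400,208),(376,226)]:
    p=plane(c,150+x/2.7,90+y/2.7,.033);print(p.round(3),np.hypot(*(p[:2]-[.632,.0177])).round(3))
print(monitor.get_state()['time'])
print(workorder.sign_off())
E
```

```text
[0.667 0.026 0.033] 0.035
[0.66  0.001 0.033] 0.033
[ 0.662 -0.017  0.033] 0.046
[0.643 0.006 0.033] 0.016
42.2667
the job is handed in; nothing more can be done
None
```

The job is handed in at 42.3 s of the 64 s allowed. My last checks show all steps done, but sign-off gives no verdict.

**What I did:**
- **Tool angle:** the jog moves only turn the tool about its own axis. To tilt it and change its heading I pushed it against the arm's reach limits.
- **Pour:** I gripped the larger scoop by its handle, lifted it with all four balls in it, brought it in under the rack from the front right, and rolled it about 45° over the bowl.
- **Scoop:** I set it back on the bench, let go, and backed away.
- **Rocker:** I pressed the raised end with closed fingers.

**Last checks:**
- **Balls:** the top view shows four balls in the bowl, 16–46 mm from its centre (limit 58 mm).
- **Scoop:** it stands upright, with its grip point about 45 mm from where it started (limit 60 mm). It is now turned about 37° left of its first heading, because I didn't turn it back.
- **Rocker:** the before and after side views show the robot-side end down and the far end up, and the press force fell to zero.
- **Other things:** they look to be in their places, and the robot was clear of everything at about 0.3 m height.

**What went less smoothly:**
- **Carton brush:** the scoop rested lightly on the carton (about 12 N) while being turned at 14.5 s. The carton shows no visible shift.
- **Force spike:** the wrist force read about 105 N (limit 120 N) when the arm reached full stretch at speed at 18.6 s.
- **Elbow range:** the elbow joint read up to 2.485 rad against the stated 2.48 while I pushed on that limit. I could not tell whether that counts as past its range.
- **Rack:** I felt no bump, and my own calculation put the nearest scoop parts a few millimetres below the shelf.

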